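# Count, fill and date-code a jar of scent tablets

## Robot

A 7-joint arm with a two-finger parallel gripper is mounted at the origin on the work surface. World frame = base frame: x ahead of the robot, y to its left, z up, the work surface at z = 0. Lengths are in mm, angles in rad, forces in N, time in s.
With the tool pointing down it reaches from about 350 to 775 mm from the base axis. Payload 3.1 kg.
Tool frame: the origin (TCP) lies between the finger pads; the fingertips stand 19 mm ahead of it and the grasp point (between the pads) is the TCP (bot.tip_reach is the distance from the TCP to the fingertips, in mm); z points along the fingers, y is the direction in which the jaws open and shut (so a half turn about z gives the same grasp; the last joint's range is limited). The gripper opens to 85 mm and grips with 20 to 120 N. Pads are 22 mm wide; open, the fingers measure 114 mm over their backs; the gripper's body (76 mm by 85 mm) begins 54 mm behind the grasp point. The pads swing forward as they close: fully open they stand 13 mm farther back than shut.
Start: joints at [-1.387, 0.311, 0.014, 1.512, -0.004, 1.319, -0.027], TCP at [123.108, 536.061, 250.304] pointing down, gripper open.
Joint ranges: [-2.7, 2.7], [-0.3, 1.91], [-1.27, 1.3], [0.12, 2.57], [-1.44, 4.58], [0.2, 2.03], [-3.05, 3.05]. Speed limits (rad/s): [2.79, 2.79, 3.14, 3.14, 3.14, 3.14, 3.14].

## Interface

Orientations are given as a unit quaternion [x, y, z, w].
In Python, from rig import bot gives the robot as it stands.
- The arm moves only by the tool apply_moves, never from a script. Its argument "increments" is a list that holds one entry, the list of rows, each a list of 7 numbers: the shift along the tool's x, y, z normalised to -1 to 1, where 1 is 0.03 m, then the turn, a rotation vector about the tool's x, y, z normalised to -1 to 1, where 1 is 30 degrees, then the opening, from 0 (shut) to 1 (fully open). In form: [[[x, y, z, ax, ay, az, grip], ...]]. A call has 1 to 10 rows; each row shifts and turns the pose as measured when the row begins, along the tool's axes as they then stand; what a row does not reach is not made up. A row lasts 1/12 s, in which the tool goes at most 41.7 mm and 7.16 degrees, less where a joint would pass 70% of its speed; a pose out of reach is approached as far as the arm can. A call with a number of a shift or a turn outside -1 to 1 is refused whole. A call with a gripper value outside its range is refused whole. The fingers move at their own pace and stop on an object; "squeeze" is the grip in N (left out, the last holds). Time passes only in rows, so rows that do not move let the fingers close. It gives the time, the measured TCP pose, the force and the opening at its end, in the units of the state.
- bot.get_obs(): the state, without advancing time (a new reading comes with each control period).
- bot.read_camera(name): name is "scene" or "side" or "wrist"; returns a dict with "image" (480x640x3 uint8, blue, green, red), "range_z" (480x640 float32, mm along the optical axis (not along the pixel's ray), 0 where there is no reading), "vfov" (degrees; the focal length in pixels is half the picture's height over the tangent of half this angle, whatever the lens; pixels are square), "cx", "cy" (the principal point, pixels), "rvec" (rotation vector, rad) and "tvec" (3), from world to camera coordinates, as OpenCV has them; the wrist camera has in their place "mount" (4x4, takes a point from camera to tool coordinates, whose origin is the TCP and whose axes are the flange's). Camera axes: x right, y down, z forward; pixel columns grow to the right and rows downward; lengths in mm; the calibration is good to about 2 mm. The wrist camera is an equidistant fisheye: a pixel r from the principal point sees the ray r / f radians off the axis. A picture is of the moment at which its call begins: read the wrist's pose just before it.
- bot.close_job(): hands the job in, once; it reports no verdict.
The state is a dict: "clock": time; "joint_pos": joint angles; "joint_velocities": joint speeds; "joint_torque": joint torques, N m; "tcp_pos": TCP position; "tool_rot": TCP orientation; "ft_force": force on the tool from outside, world axes, zero at the start; "ft_torque": the same for the moment, N m; "opening": opening from 0.0 (shut) to 1.0 (fully open).
Only numpy, scipy, OpenCV 4.12 (cv2) and the standard library are available. Lean on these libraries where they do the work, as an engineer would, in place of code of your own. Each camera call takes 0.05 s, during which the arm holds its last target.

## Task

Pick every green tablet out of the pocket tray and collect them all in the scoop on the scale, leaving the orange ones where they are; then tip the scoop out into the open jar on the belt and put the empty scoop back on the scale pan. Then stand the filled jar on the belt squarely in front of the print head, turned so that its white code window faces the nozzle, about 15 mm away, and only then press the green print button. Leave everything else on the bench alone; if something gets knocked, put it right before you finish.

Things in the scene. Friction and masses are not known exactly. Their poses are not given: they have to be found in the camera images.
- tray: fixed blue pocket tray lying on the table, 110 (its x) x 222 (its y) x 8 mm; origin under its centre. 2 x 4 square pockets 24 mm wide and 5 mm deep, at x = +-26 mm and y = +-27, +-81 mm; a tablet stands on its pocket's floor 3 mm above the table and so sticks up 11 mm above the tray
- green1: green two-layer scent tablet (white lower half, green upper half), 20 x 20 x 16 mm (x, y, z), 12 g; origin at its centre. Starts in a pocket of the tray, flat, sides within 0.1 rad of the pocket's. 4 to 6 of the six green tablets are there in a given start; the others are absent
- green2: green two-layer scent tablet (white lower half, green upper half), 20 x 20 x 16 mm (x, y, z), 12 g; origin at its centre. Starts in a pocket of the tray, flat, sides within 0.1 rad of the pocket's. 4 to 6 of the six green tablets are there in a given start; the others are absent
- green3: green two-layer scent tablet (white lower half, green upper half), 20 x 20 x 16 mm (x, y, z), 12 g; origin at its centre. Starts in a pocket of the tray, flat, sides within 0.1 rad of the pocket's. 4 to 6 of the six green tablets are there in a given start; the others are absent
- green4: green two-layer scent tablet (white lower half, green upper half), 20 x 20 x 16 mm (x, y, z), 12 g; origin at its centre. Starts in a pocket of the tray, flat, sides within 0.1 rad of the pocket's. 4 to 6 of the six green tablets are there in a given start; the others are absent
- green5: green two-layer scent tablet (white lower half, green upper half), 20 x 20 x 16 mm (x, y, z), 12 g; origin at its centre. Starts in a pocket of the tray, flat, sides within 0.1 rad of the pocket's. 4 to 6 of the six green tablets are there in a given start; the others are absent
- green6: green two-layer scent tablet (white lower half, green upper half), 20 x 20 x 16 mm (x, y, z), 12 g; origin at its centre. Starts in a pocket of the tray, flat, sides within 0.1 rad of the pocket's. 4 to 6 of the six green tablets are there in a given start; the others are absent
- orange1: orange two-layer tablet of another scent, same size as the green ones, origin at its centre; stays in its pocket of the tray
- orange2: orange two-layer tablet of another scent, same size as the green ones, origin at its centre; stays in its pocket of the tray
- scale_pan (a point): centre of the flat square dark steel pan of the fixed blue bench scale, 60 mm above the table; the pan is 170 x 170 mm, its sides along this frame's x and y, and does not sink; the scale's display (34 mm high) lies on its -x side, 85 to 142 mm from the centre
- scoop: loose aluminium weighing scoop, about 130 g, on the scale pan; origin on its underside, +x out of the open mouth. Floor 3 mm thick from x = -48 to 25 mm, then a 15 degree ramp up to the lip at x = 68 mm. Side walls, 48 mm apart inside, 54 outside, from x = -48 to 68 mm, 34 mm high; back wall at x = -48 mm. Tablets slide out over the lip once it is tipped 50 to 70 degrees mouth down
- scoop_grip (a point): middle of the scoop's black solid grip behind the back wall, at (-76, 0, 25) mm of the scoop; the grip runs along the scoop's x from -100 to -48 mm, is 12 mm thick (y) and 22 mm high (z from 14 to 36 mm)
- scoop_lip (a point): middle of the scoop's lip, its upper front edge at the mouth, at (68, 0, 14) mm of the scoop
- conveyor: fixed bench conveyor, standing still, 200 mm wide (x) and 1200 mm long (y); origin on the table below its centre; the flat black belt is at 70 mm height
- jar: loose open round white jar with a lime label, standing on the belt, about 110 g, outer diameter 66 mm, inner 60 mm, 90 mm high, inner floor 4 mm up; origin under its centre. Its +x points to the white code window and to the small dark lug on the rim above it
- jar_code (a point): centre of the jar's code window (white, with a dark blue frame), on the jar's side 45 mm above its foot and 33 mm from its axis, in the jar's +x direction
- print_head: fixed print head on a column: a steel box 42 x 42 mm and 165 mm long lying across the belt at 94 to 136 mm height, its end face (the nozzle plate) looking along its own -x, towards the robot; origin on the table below the nozzle plate. The steel column (25 mm thick, 270 mm high) stands at its (110, 75) mm
- nozzle (a point): nozzle: centre of the print head's end face, 115 mm above the table (45 mm above the belt), axes as print_head
- print_button (a joint): travel of the green print push button, 0 out, 0.006 m fully in; its spring needs 5 N to go fully in and pushes it back out. It counts as pressed from 0.004 m on
- print_button_top (a point): centre of the green button's top (28 mm wide), on a grey and yellow box 75 mm square; it is pressed straight down
- done_jar: finished jar with a green lid, 70 mm wide, 104 mm high, standing on the belt beyond the print head; origin under its centre; leave it alone
- wash_bottle: white wash bottle with a red cap, 60 mm wide, 165 mm high; origin under its centre; leave it alone
- tape: roll of brown tape lying flat, 90 mm wide, 48 mm high; origin under its centre; leave it alone
- marker: blue marker pen lying on the table, 110 x 12 mm, origin under its centre; leave it alone
Not all that is in view belongs to the job. Of the things that look like the scoop, the smaller one is meant. Leave any red look-alike of the jar alone.

How it is judged:
By the outcome, as a careful person would: the job done as asked, in the order asked, and still so for the second after the job is handed in, with the robot touching nothing.
Of green1, green2, green3, green4, green5, green6 only 4 to 6 are there at a start; the rules pass over those that are not, and their reading is None.
At some moment in a run one of jar, scoop may be knocked a few centimetres aside while the robot is not near it.
It also fails if it takes over 210 s, if anything falls off the work surface, if the arm or the gripper's body presses on something with over 40 N, if the wrist force passes 120 N, or if a joint passes its speed limit or range.

## Working session

There is one attempt and no reset: what is moved stays moved. The work goes in short steps, Python scripts to look and compute and a tool call to move; the robot and the scene stay as the last step left them, time stands still between calls to the robot, and variables do not carry over. Pictures are saved under pics/ and viewed, and the job is handed in when it is done.

Besides the shell and the picture viewer there is one more tool, called after ">>>" as name([rows], argument=value, ...), one row to a line, values as JSON. apply_moves: Moves the arm, as the interface text tells. Its arguments: {"type":"object","properties":{"increments":{"type":"array"},"squeeze":{"type":"number"}},"required":["increments"]}

I'll start with the state and the fixed cameras.

```bash
ls; mkdir -p pics; cat > h.py <<'E'
import numpy as np, cv2
from rig import bot
from scipy.spatial.transform import Rotation as R
def fpx(c): return 240/np.tan(np.radians(c['vfov'])/2)
def cam(name):
    o=bot.get_obs(); c=bot.read_camera(name); c['obs']=o; return c
def pose(c):
    if 'mount' in c:
        T=np.eye(4); T[:3,:3]=R.from_quat(c['obs']['tool_rot']).as_matrix(); T[:3,3]=c['obs']['tcp_pos']
        return T@np.array(c['mount'])
    M=cv2.Rodrigues(np.array(c['rvec'],float))[0]; T=np.eye(4); T[:3,:3]=M.T; T[:3,3]=-M.T@np.array(c['tvec'],float).ravel(); return T
def rays(c,uv):
    uv=np.atleast_2d(np.array(uv,float)); f=fpx(c); d=(uv-[c['cx'],c['cy']])
    if 'mount' in c:
        r=np.linalg.norm(d,axis=1); th=r/f; s=np.where(r>1e-9,np.sin(th)/np.maximum(r,1e-9),1/f)
        v=np.c_[d*s[:,None],np.cos(th)]
    else: v=np.c_[d/f,np.ones(len(d))]
    T=pose(c); return T[:3,3],v@T[:3,:3].T,v
def onplane(c,uv,z):
    o,v,_=rays(c,uv); return o+v*((z-o[2])/v[:,2])[:,None]
def pts(c,uv):
    uv=np.atleast_2d(uv).astype(int); o,v,vc=rays(c,uv); d=c['range_z'][uv[:,1],uv[:,0]]
    return o+v*(d/vc[:,2])[:,None]
def cloud(c):
    u,v=np.meshgrid(range(640),range(480)); P=pts(c,np.c_[u.ravel(),v.ravel()]).reshape(480,640,3)
    P[c['range_z']==0]=np.nan; return P
def proj(c,P):
    T=np.linalg.inv(pose(c)); q=np.atleast_2d(P)@T[:3,:3].T+T[:3,3]; f=fpx(c)
    if 'mount' in c:
        r=np.linalg.norm(q[:,:2],axis=1); th=np.arctan2(r,q[:,2]); return q[:,:2]/np.maximum(r,1e-9)[:,None]*(th*f)[:,None]+[c['cx'],c['cy']]
    return q[:,:2]/q[:,2:]*f+[c['cx'],c['cy']]
E
python3 - <<'E'
from h import *
print(bot.get_obs())
for n in ['scene','side','wrist']:
    c=cam(n); cv2.imwrite(f'pics/{n}0.png',c['image']); T=pose(c); print(n,c['vfov'],c['cx'],c['cy'],T.round(3).tolist())
    np.save(f'{n}0.npy',c,allow_pickle=True)
E
```

```text
pics
{'clock': 0.0, 'joint_pos': array([-1.38669311,  0.31173505,  0.01397468,  1.51304236, -0.00441137,
        1.31921678, -0.02718864]), 'joint_velocities': array([-0.00269067,  0.0019415 ,  0.00043869, -0.00058231, -0.00034656,
       -0.0013828 , -0.00029834]), 'joint_torque': array([-1.50608053e-04, -3.79920173e+01,  1.45847700e-01, -2.30593085e+01,
        1.22047242e-02,  1.31401603e-02, -2.29694237e-06]), 'tcp_pos': array([122.9599388 , 535.3764815 , 249.22177756]), 'tool_rot': array([ 1.12611228e-01,  9.93638418e-01, -1.18166882e-03, -9.33563839e-05]), 'ft_force': array([ 0.45189618,  0.08450322, -0.4950707 ]), 'ft_torque': array([ 0.01386667, -0.01743487,  0.01467396]), 'opening': 0.9999701791896416}
scene 57.075363210425536 313.4872451421346 240.43757441978798 [[0.846, 0.41, -0.341, 869.663], [0.533, -0.658, 0.531, -543.761], [-0.007, -0.632, -0.775, 855.988], [0.0, 0.0, 0.0, 1.0]]
side 54.783265303250076 313.68935820128354 249.18914614183356 [[0.69, -0.584, 0.427, 59.235], [-0.724, -0.545, 0.424, -509.342], [-0.015, -0.602, -0.799, 996.054], [0.0, 0.0, 0.0, 1.0]]
wrist 65.70646984690485 318.8185149181324 241.6821408309232 [[0.223, 0.94, 0.259, 57.172], [0.975, -0.215, -0.061, 551.289], [-0.002, 0.266, -0.964, 373.636], [0.0, 0.0, 0.0, 1.0]]
```

scene0 shows the tray at (222,320) with six green and two orange tablets. The small scoop is on the scale at (305,192), and a larger scoop lies on the table at (298,135). The white/lime jar is at (362,277), with a red look-alike at (446,320). The print head is at (440,222), the button at (347,163), and the arm's base at (155,175). Next I'll measure these points.

```bash
cat > m1.py <<'E'
from h import *
for n in ['scene','side']:
    c=np.load(f'{n}0.npy',allow_pickle=True).item(); P=cloud(c); hsv=cv2.cvtColor(c['image'],cv2.COLOR_BGR2HSV); H,S,V=hsv[...,0],hsv[...,1],hsv[...,2]
    print(n)
    box={'scene':(slice(260,380),slice(150,290)),'side':(slice(295,405),slice(295,415))}[n]
    for col,lo,hi in [('green',45,85),('orange',5,20)]:
        m=np.zeros((480,640),np.uint8); m[box]=((H>=lo)&(H<=hi)&(S>120)&(V>60))[box]
        k,lab,st,ce=cv2.connectedComponentsWithStats(m)
        for i in range(1,k):
            if st[i,4]>15:
                q=P[lab==i]; top=q[q[:,2]>np.nanmax(q[:,2])-3]
                print(col,ce[i].round(1),st[i,4],'med top',np.nanmedian(q,0).round(1),'plane19',onplane(c,ce[i],19).round(1))
    # tray blue
    m=np.zeros((480,640),np.uint8); m[box]=((H>=95)&(H<=125)&(S>150)&(V>90))[box]
    k,lab,st,ce=cv2.connectedComponentsWithStats(m); i=1+np.argmax(st[1:,4]); mm=(lab==i).astype(np.uint8)
    cn=max(cv2.findContours(mm,0,1)[0],key=cv2.contourArea).reshape(-1,2)
    W=onplane(c,cn,8)[:,:2].astype(np.float32); r=cv2.minAreaRect(W); print('tray',r, 'z',np.nanmedian(P[mm>0],0))
E
python3 m1.py
```

```text
scene
green [238.6 284.6] 66 med top [ 425.9 -169.5   19.8] plane19 [[ 425.9 -168.8   19. ]]
green [221.6 300.6] 70 med top [ 420.3 -221.6   19.7] plane19 [[ 420.3 -221.9   19. ]]
green [238.7 313.5] 72 med top [ 472.7 -227.2   19.6] plane19 [[ 472.4 -227.4   19. ]]
green [203.7 318. ] 85 med top [ 416.2 -276.5   19.6] plane19 [[ 415.7 -276.    19. ]]
green [184.9 336. ] 89 med top [ 411.8 -329.2   19.5] plane19 [[ 410.5 -329.1   19. ]]
green [202.  350.3] 94 med top [ 462.4 -334.2   19.4] plane19 [[ 462.1 -334.4   19. ]]
orange [255.9 296.9] 81 med top [ 478.9 -174.7   19.5] plane19 [[ 478.7 -174.3   19. ]]
orange [221.  331.5] 93 med top [ 468.3 -280.9   19.1] plane19 [[ 467.9 -281.1   19. ]]
tray ((443.6372985839844, -251.00274658203125), (222.5859375, 111.05931854248047), 84.32453155517578) z [ 444.45609997 -259.52686822    8.73761246]
side
green [321.7 330.1] 65 med top [ 423.5 -167.8   19.3] plane19 [[ 423.7 -167.6   19. ]]
green [353.8 332.5] 64 med top [ 469.7 -226.9   19.8] plane19 [[ 470.1 -226.2   19. ]]
green [337.4 345.9] 67 med top [ 419.1 -220.8   19.2] plane19 [[ 419.  -220.9   19. ]]
green [353.6 363. ] 74 med top [ 413.2 -274.8   20.3] plane19 [[ 413.1 -274.8   19. ]]
green [387.4 365.9] 76 med top [ 459.6 -333.8   19.4] plane19 [[ 459.1 -333.6   19. ]]
green [370.7 380.8] 83 med top [ 407.2 -328.6   19.6] plane19 [[ 407.5 -328.4   19. ]]
orange [338.1 317.4] 67 med top [ 475.2 -173.3   19.4] plane19 [[ 474.9 -173.2   19. ]]
orange [370.4 349.1] 70 med top [ 464.3 -280.6   19.5] plane19 [[ 464.6 -280.7   19. ]]
tray ((441.3859558105469, -250.5423583984375), (221.75794982910156, 109.79598999023438), 84.29574584960938) z [ 438.97483815 -257.81775926    8.74690011]
```

```bash
cat > m2.py <<'E'
from h import *
for n in ['scene','side']:
    c=np.load(f'{n}0.npy',allow_pickle=True).item()
    b={'scene':(110,245,235,390),'side':(195,320,70,300)}[n]
    im=cv2.resize(c['image'][b[0]:b[1],b[2]:b[3]],None,fx=3.4,fy=3.4,interpolation=2); cv2.imwrite(f'pics/{n}_scoops.png',im[:600,:800])
    b={'scene':(110,320,330,560),'side':(80,250,190,420)}[n]
    im=cv2.resize(c['image'][b[0]:b[1],b[2]:b[3]],None,fx=2.8,fy=2.8,interpolation=2); cv2.imwrite(f'pics/{n}_jar.png',im)
E
python3 m2.py
```

```text
(no output)
```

Scoop candidates: the one on the scale at scene (305,192) and a longer one on the table at (298,135). The crops show the scale one is smaller and sits on the pan, so I'll use that. Its mouth faces the display and its black grip faces the belt. Jar candidates: white/lime at scene (362,277) and red at (446,320). The white/lime one is on the belt and has the code window and lug, so it's the one. Now I'll measure scale, scoop, jar, head and button.

```bash
cat > m3.py <<'E'
from h import *
import sys
def rect(W): 
    (c,s,a)=cv2.minAreaRect(np.array(W,np.float32)); return np.round(c,1),np.round(s,1),round(a,2)
def measure(c,n):
    P=cloud(c); X,Y,Z=P[...,0],P[...,1],P[...,2]; hsv=cv2.cvtColor(c['image'],cv2.COLOR_BGR2HSV); H,S,V=[hsv[...,i].astype(int) for i in range(3)]
    out={}
    # pan: near z=60, dark grey
    reg=(X>250)&(X<560)&(Y>-130)&(Y<220)
    pan=reg&(abs(Z-60)<2.5)&(S<60)&(V<130)
    k,lab,st,ce=cv2.connectedComponentsWithStats(pan.astype(np.uint8)); i=1+np.argmax(st[1:,4]); 
    print(n,'pan',rect(P[lab==i][:,:2]),np.nanmedian(Z[lab==i]).round(1))
    pc=np.array(cv2.minAreaRect(P[lab==i][:,:2].astype(np.float32))[0])
    sc=(abs(X-pc[0])<110)&(abs(Y-pc[1])<90)&(Z>64)&(Z<110)
    rim=sc&(Z>89.5)&(V>100)
    print(' scoop rim',rect(P[rim][:,:2]),rim.sum(), Z[rim].max())
    gr=sc&(V<70)&(Z>90); print(' grip top',rect(P[gr][:,:2]),gr.sum(),np.nanmedian(Z[gr]))
    fl=sc&(Z>61.5)&(Z<80)&(V>150); print(' floor',rect(P[fl][:,:2]),fl.sum())
    b=(H>45)&(H<85)&(S>120)&(X>300)&(X<560)&(Y>50)&(Y<320)&(Z>30)&(Z<90)
    k,lab,st,ce=cv2.connectedComponentsWithStats(b.astype(np.uint8))
    for i in range(1,k):
        if st[i,4]>15: q=P[lab==i]; print(' green btn?',ce[i].round(1),st[i,4],q.mean(0).round(1),'zmax',q[:,2].max().round(1),rect(q[:,:2]))
    # jar rim
    j=(X>480)&(X<720)&(Y>-250)&(Y<200)&(Z>150)&(Z<166)
    k,lab,st,ce=cv2.connectedComponentsWithStats(j.astype(np.uint8))
    for i in range(1,k):
        if st[i,4]>30:
            q=P[lab==i]; q=q[q[:,2]>157]
            if len(q)>20: print(' jar rim?',ce[i].round(1),st[i,4],'circ',np.round(cv2.minEnclosingCircle(q[:,:2].astype(np.float32)),1) if 0 else cv2.minEnclosingCircle(q[:,:2].astype(np.float32)))
    lug=(H>110)&(H<130)&(S>120)&(X>480)&(X<720)&(Y>-250)&(Y<200)&(Z>90)
    k,lab,st,ce=cv2.connectedComponentsWithStats(lug.astype(np.uint8))
    for i in range(1,k):
        if st[i,4]>3: print(' blue',ce[i].round(1),st[i,4],np.nanmedian(P[lab==i],0).round(1))
    # head top
    h=(X>480)&(X<950)&(Y>0)&(Y<350)&(abs(Z-136)<4)
    k,lab,st,ce=cv2.connectedComponentsWithStats(h.astype(np.uint8))
    for i in range(1,k):
        if st[i,4]>100: q=P[lab==i]; print(' head?',ce[i].round(1),st[i,4],np.median(q,0).round(1),rect(q[:,:2]), cv2.boxPoints(cv2.minAreaRect(q[:,:2].astype(np.float32))).round(1).tolist())
    bl=(abs(Z-70)<2.5)&(V<60)&(X>450)
    k,lab,st,ce=cv2.connectedComponentsWithStats(bl.astype(np.uint8)); i=1+np.argmax(st[1:,4]); print(' belt',rect(P[lab==i][:,:2]))
if __name__=='__main__':
    for n in ['scene','side']:
        c=np.load(f'{n}0.npy',allow_pickle=True).item(); measure(c,n)
E
python3 m3.py
```

```text
scene pan (array([439.5,  75.5]), array([170.6,  96.5]), 3.14) 60.7
 scoop rim (array([426.3, 109.3]), array([117.5,  58.9]), 6.02) 225 97.98447987129464
 grip top (array([509.5, 117.2]), array([17.6, 54.5]), 88.13) 107 95.77021844881176
 floor (array([417.2, 124. ]), array([103.2,  33.9]), 14.38) 215
 green btn? [346.8 160.9] 77 [450.4 279.6  66.2] zmax 71.5 (array([448.6, 281.9]), array([26.2, 29.8]), 20.1)
 jar rim? [361.8 266. ] 338 circ ((675.1221313476562, -68.26000213623047), 34.76143264770508)
 blue [356.  275.8] 20 [678.9 -98.9 162.5]
 blue [351.9 286.9] 15 [ 671.2 -100.2  124.2]
 blue [358.8 290.8] 9 [688.5 -97.9 117.6]
 head? [445.6 220.7] 655 [767.6 147.4 137. ] (array([769.8, 151.8]), array([ 46.9, 105.5]), 87.65) [[716.2000122070312, 130.5], [821.5, 126.19999694824219], [823.5, 173.0], [718.0999755859375, 177.39999389648438]]
 head? [491.  242.2] 443 [869.2 137.4 138.3] (array([875. , 143.6]), array([49.9, 95.2]), 86.54) [[825.9000244140625, 121.5999984741211], [921.0, 115.80000305175781], [924.0, 165.60000610351562], [829.0, 171.39999389648438]]
 belt (array([679. ,  4
[... 428 characters left out ...]
.3, 22.1]), 82.71)
 jar rim? [361.7 210.1] 225 circ ((673.4747924804688, -66.79420471191406), 34.20929718017578)
 blue [373.2 213.8] 6 [680.1 -97.6 161. ]
 head? [350.8 138.5] 160 [874.1 137.9 137.7] (array([867.5, 141.6]), array([72.7, 49.8]), 23.32) [[824.2000122070312, 150.0], [843.9000244140625, 104.30000305175781], [910.7000122070312, 133.10000610351562], [891.0, 178.8000030517578]]
 head? [321.8 156.6] 403 [764.3 149.3 136.1] (array([770.2, 150.8]), array([ 44.3, 115.6]), 86.26) [[711.0, 132.39999389648438], [826.4000244140625, 124.9000015258789], [829.2999877929688, 169.1999969482422], [713.9000244140625, 176.6999969482422]]
 belt (array([677.8,  17.3]), array([1231.4,  172.9]), 90.0)
```

Measurements:

| Item | Measured |
|---|---|
| Scoop origin | (436, 111), z 60, mouth at azimuth 186° |
| Scoop grip | (512, 118) |
| Jar | (674, -67), window at azimuth -80° |
| Nozzle | (713.5, 154), head axis about -3° |
| Button | (448, 282), z about 71 |

Next is a helper that turns targets into tool-frame rows.

```bash
cat > pl.py <<'E'
from h import *
def down(az): # tool y azimuth (deg), tool z down
    a=np.radians(az); y=np.array([np.cos(a),np.sin(a),0]); z=np.array([0,0,-1.]); x=np.cross(y,z); return np.c_[x,y,z]
def rows(wps,grip,step=36,start=None,rstep=7.0,pr=True):
    """wps: list of (pos,Rmat); prints rows per waypoint"""
    o=bot.get_obs(); p=np.array(o['tcp_pos']) ; M=R.from_quat(o['tool_rot']).as_matrix()
    if start is not None: p,M=start
    out=[]
    for tp,TM in wps:
        tp=np.array(tp,float); d=tp-p; rv=R.from_matrix(M.T@TM).as_rotvec()
        n=int(max(1,np.ceil(np.linalg.norm(d)/step),np.ceil(np.degrees(np.linalg.norm(rv))/rstep)))
        for i in range(n):
            loc=M.T@(d/n)/30; 
            out.append([*np.round(loc,2),*np.round(rv/n/np.radians(30),3),grip]); M=M@R.from_rotvec(rv/n).as_matrix()
        p=tp; M=TM
    if pr:
        for i,r in enumerate(out): print([float(x)+0 for x in r], '' if (i+1)%10 else '\n')
    return out
def st():
    o=bot.get_obs(); M=R.from_quat(o['tool_rot']).as_matrix()
    print('t',round(o['clock'],2),'tcp',o['tcp_pos'].round(1),'yaz',np.degrees(np.arctan2(M[1,1],M[0,1])).round(1),'z',M[:,2].round(3),'F',o['ft_force'].round(1),'op',round(o['opening'],3),'q',o['joint_pos'].round(3))
E
python3 - <<'E'
from pl import *
st(); rows([((330,330,250),down(40)),((430,30,220),down(-5.7)),((425,-168,120),down(-5.7))],0.5)
E
```

```text
t 0.15 tcp [123.  535.5 249.4] yaz 77.1 z [-0.    -0.002 -1.   ] F [ 0.6  0.2 -0.1] op 1.0 q [-1.387  0.312  0.014  1.513 -0.004  1.319 -0.027]
[-0.92, -0.57, 0.0, 0.0, 0.0, 0.137, 0.5] 
[-0.96, -0.5, 0.0, 0.0, 0.0, 0.137, 0.5] 
[-0.99, -0.43, 0.0, 0.0, 0.0, 0.137, 0.5] 
[-1.02, -0.36, 0.0, 0.0, 0.0, 0.137, 0.5] 
[-1.04, -0.29, 0.0, 0.0, 0.0, 0.137, 0.5] 
[-1.06, -0.21, 0.0, 0.0, 0.0, 0.137, 0.5] 
[-1.07, -0.13, 0.0, 0.0, 0.0, 0.137, 0.5] 
[-1.08, -0.06, 0.0, 0.0, 0.0, 0.137, 0.5] 
[-1.08, 0.02, 0.0, 0.0, 0.0, 0.137, 0.5] 
[-1.09, -0.43, 0.11, 0.0, 0.0, 0.169, 0.5] 

[-1.12, -0.33, 0.11, 0.0, 0.0, 0.169, 0.5] 
[-1.15, -0.23, 0.11, 0.0, 0.0, 0.169, 0.5] 
[-1.16, -0.13, 0.11, 0.0, 0.0, 0.169, 0.5] 
[-1.17, -0.03, 0.11, 0.0, 0.0, 0.169, 0.5] 
[-1.17, 0.08, 0.11, 0.0, 0.0, 0.169, 0.5] 
[-1.16, 0.18, 0.11, 0.0, 0.0, 0.169, 0.5] 
[-1.14, 0.28, 0.11, 0.0, 0.0, 0.169, 0.5] 
[-1.11, 0.38, 0.11, 0.0, 0.0, 0.169, 0.5] 
[-0.94, 0.07, 0.48, 0.0, 0.0, 0.0, 0.5] 
[-0.94, 0.07, 0.48, 0.0, 0.0, 0.0, 0.5] 

[-0.94, 0.07, 0.48, 0.0, 0.0, 0.0, 0.5] 
[-0.94, 0.07, 0.48, 0.0, 0.0, 0.0, 0.5] 
[-0.94, 0.07, 0.48, 0.0, 0.0, 0.0, 0.5] 
[-0.94, 0.07, 0.48, 0.0, 0.0, 0.0, 0.5] 
[-0.94, 0.07, 0.48, 0.0, 0.0, 0.0, 0.5]
```

>>> apply_moves([
  [[-0.9,-0.55,0,0,0,0.14,0.5],[-0.95,-0.5,0,0,0,0.14,0.5],[-1,-0.43,0,0,0,0.14,0.5],[-1,-0.36,0,0,0,0.14,0.5],[-1,-0.29,0,0,0,0.14,0.5],[-1,-0.2,0,0,0,0.14,0.5],[-1,-0.1,0,0,0,0.14,0.5],[-1,-0.05,0,0,0,0.14,0.5],[-1,0,0,0,0,0.14,0.5],[-1,-0.2,0.1,0,0,0.17,0.5]],
])

```text
clock: 0.98
tcp_pos: [333.6, 304.4, 241.5]
tool_rot: [0.475, 0.88, -0.003, -0.003]
ft_force: [0.7, 0.4, 1.1]
opening: 0.502
```

```bash
python3 - <<'E'
from pl import *
st(); rows([((430,30,220),down(-5.7)),((425,-168,120),down(-5.7))],0.5)
E
```

```text
t 0.98 tcp [333.6 304.4 241.5] yaz 33.3 z [-0.007 -0.002 -1.   ] F [0.7 0.4 1.1] op 0.502 q [-1.049  0.118  0.304  1.78  -0.041  1.256 -0.153]
[-1.05, -0.26, 0.08, -0.002, 0.0, 0.145, 0.5] 
[-1.06, -0.18, 0.08, -0.002, 0.0, 0.145, 0.5] 
[-1.07, -0.1, 0.08, -0.002, 0.0, 0.145, 0.5] 
[-1.08, -0.02, 0.08, -0.002, 0.0, 0.145, 0.5] 
[-1.08, 0.06, 0.08, -0.002, 0.0, 0.145, 0.5] 
[-1.07, 0.14, 0.08, -0.002, 0.0, 0.145, 0.5] 
[-1.05, 0.23, 0.08, -0.002, 0.0, 0.145, 0.5] 
[-1.03, 0.3, 0.08, -0.002, 0.0, 0.145, 0.5] 
[-1.01, 0.38, 0.08, -0.002, 0.0, 0.145, 0.5] 
[-0.94, 0.07, 0.48, 0.0, 0.0, 0.0, 0.5] 

[-0.94, 0.07, 0.48, 0.0, 0.0, 0.0, 0.5] 
[-0.94, 0.07, 0.48, 0.0, 0.0, 0.0, 0.5] 
[-0.94, 0.07, 0.48, 0.0, 0.0, 0.0, 0.5] 
[-0.94, 0.07, 0.48, 0.0, 0.0, 0.0, 0.5] 
[-0.94, 0.07, 0.48, 0.0, 0.0, 0.0, 0.5] 
[-0.94, 0.07, 0.48, 0.0, 0.0, 0.0, 0.5]
```

>>> apply_moves([
  [[-1,-0.26,0.1,0,0,0.145,0.5],[-1,-0.18,0.1,0,0,0.145,0.5],[-1,-0.1,0.1,0,0,0.145,0.5],[-1,0,0.1,0,0,0.145,0.5],[-1,0.06,0.1,0,0,0.145,0.5],[-1,0.14,0.1,0,0,0.145,0.5],[-1,0.22,0.1,0,0,0.145,0.5],[-1,0.3,0.1,0,0,0.145,0.5],[-1,0.38,0.1,0,0,0.145,0.5],[-1,0.07,0.3,0,0,0,0.5]],
])

```text
clock: 1.82
tcp_pos: [422.9, -3.2, 204.0]
tool_rot: [0.755, 0.656, -0.002, -0.0]
ft_force: [0.7, -0.5, -0.1]
opening: 0.501
```

```bash
python3 - <<'E'
from pl import *
st(); rows([((425,-168,110),down(-5.7))],0.5)
E
```

```text
t 1.82 tcp [422.9  -3.2 204. ] yaz -8.0 z [-0.003 -0.001 -1.   ] F [ 0.7 -0.5 -0.1] op 0.501 q [-0.651  0.09   0.666  1.923 -0.059  1.152 -0.103]
[-0.9, 0.14, 0.52, -0.001, 0.001, -0.013, 0.5] 
[-0.91, 0.13, 0.52, -0.001, 0.001, -0.013, 0.5] 
[-0.91, 0.13, 0.52, -0.001, 0.001, -0.013, 0.5] 
[-0.91, 0.12, 0.52, -0.001, 0.001, -0.013, 0.5] 
[-0.91, 0.12, 0.52, -0.001, 0.001, -0.013, 0.5] 
[-0.91, 0.11, 0.52, -0.001, 0.001, -0.013, 0.5]
```

>>> apply_moves([
  [[-0.9,0.13,0.5,0,0,-0.01,0.5],[-0.9,0.13,0.5,0,0,-0.01,0.5],[-0.9,0.13,0.5,0,0,-0.01,0.5],[-0.9,0.13,0.5,0,0,-0.01,0.5],[-0.9,0.12,0.5,0,0,-0.01,0.5],[-0.9,0.1,0.5,0,0,-0.01,0.5],[0,0,0,0,0,0,0.5]],
])

```text
clock: 2.4
tcp_pos: [421.5, -181.3, 110.1]
tool_rot: [0.747, 0.665, -0.002, 0.001]
ft_force: [0.2, 0.4, 0.9]
opening: 0.502
```

```bash
python3 - <<'E'
from pl import *
st(); c=cam('wrist'); cv2.imwrite('pics/w1.png',c['image']); np.save('w1.npy',c,allow_pickle=True)
hsv=cv2.cvtColor(c['image'],cv2.COLOR_BGR2HSV); m=cv2.inRange(hsv,(45,110,50),(85,255,255)); k,lab,s,ce=cv2.connectedComponentsWithStats(m)
for i in range(1,k):
    if s[i,4]>150: print(ce[i].round(1),s[i].tolist(),onplane(c,ce[i],19).round(1),np.nanmedian(cloud(c)[lab==i],0).round(1))
m=cv2.inRange(hsv,(5,110,80),(20,255,255)); k,lab,s,ce=cv2.connectedComponentsWithStats(m)
for i in range(1,k):
    if s[i,4]>150: print('or',ce[i].round(1),s[i].tolist(),onplane(c,ce[i],19).round(1))
E
```

```text
t 2.4 tcp [ 421.5 -181.3  110.1] yaz -6.7 z [-0.001 -0.004 -1.   ] F [0.2 0.4 0.9] op 0.502 q [-0.259  0.323  0.76   1.971 -0.268  0.949  0.517]
[322.3 228.9] [306, 212, 34, 34, 1079] [[ 425.  -165.6   19. ]] [ 425.  -165.5   19.6]
[409.2 299.8] [393, 292, 25, 26, 274] [[ 475.7 -218.8   19. ]] [ 476.6 -216.6   19.3]
[323.4 309.5] [308, 295, 31, 30, 901] [[ 419.8 -218.4   19. ]] [ 419.8 -218.1   19.5]
[324.  376.2] [310, 363, 29, 27, 720] [[ 414.4 -271.2   19. ]] [ 414.5 -270.7   19.4]
or [406.7 227.3] [390, 210, 34, 36, 1064] [[ 476.  -170.4   19. ]]
```

```bash
python3 - <<'E'
from pl import *
rows([((425,-167.5,60),down(-5.7)),((425,-167.5,30),down(-5.7))],0.45,step=25)
E
```

```text
[0.13, 0.02, 0.56, 0.0, 0.001, -0.01, 0.45] 
[0.13, 0.02, 0.56, 0.0, 0.001, -0.01, 0.45] 
[0.13, 0.02, 0.56, 0.0, 0.001, -0.01, 0.45] 
[0.0, 0.0, 0.5, 0.0, 0.0, 0.0, 0.45] 
[0.0, 0.0, 0.5, 0.0, 0.0, 0.0, 0.45]
```

>>> apply_moves([
  [[0.15,0.04,0.5,0,0,-0.02,0.45],[0.15,0.04,0.5,0,0,-0.02,0.45],[0.15,0.04,0.5,0,0,0,0.45],[0,0,0.3,0,0,0,0.45],[0,0,0,0,0,0,0.45],[0,0,0,0,0,0,0.45]],
])

```text
clock: 2.95
tcp_pos: [429.6, -161.3, 56.0]
tool_rot: [0.738, 0.675, 0.002, 0.0]
ft_force: [-0.5, -0.5, -0.0]
opening: 0.448
```

```bash
python3 - <<'E'
from pl import *
st()
rows([((425,-167.5,30),down(-5.7))],0.45,step=25)
E
```

```text
t 2.95 tcp [ 429.6 -161.3   56. ] yaz -5.1 z [ 0.002  0.002 -1.   ] F [-0.5 -0.5 -0. ] op 0.448 q [-0.235  0.409  0.696  2.023 -0.357  0.828  0.576]
[-0.11, -0.07, 0.43, 0.002, -0.002, 0.01, 0.45] 
[-0.11, -0.07, 0.43, 0.002, -0.002, 0.01, 0.45]
```

>>> apply_moves([
  [[-0.15,-0.1,0.3,0,0,0,0.45],[-0.05,-0.04,0.3,0,0,0,0.45],[0,0,0.2,0,0,0,0.45],[0,0,0,0,0,0,0.45]],
])

```text
clock: 3.28
tcp_pos: [426.5, -167.4, 32.1]
tool_rot: [0.737, 0.675, 0.003, 0.002]
ft_force: [0.4, 1.0, 0.8]
opening: 0.451
```

```bash
python3 - <<'E'
from pl import *
st()
rows([((425,-167.5,30),down(-5.7))],0.45,step=25)
E
```

```text
t 3.28 tcp [ 426.5 -167.4   32.1] yaz -5.0 z [ 0.007  0.001 -1.   ] F [0.4 1.  0.8] op 0.451 q [-0.194  0.447  0.667  2.047 -0.401  0.769  0.63 ]
[-0.01, -0.05, 0.07, 0.014, -0.004, 0.022, 0.45]
```

>>> apply_moves([
  [[0,-0.05,0.09,0,0,0,0.45],[0,0,0,0,0,0,0.1],[0,0,0,0,0,0,0.1],[0,0,0,0,0,0,0.1],[0,0,0,0,0,0,0.1],[0,0,0,0,0,0,0.1]],
], squeeze=30)

```text
clock: 3.78
tcp_pos: [425.4, -168.2, 29.7]
tool_rot: [0.738, 0.675, 0.004, 0.003]
ft_force: [-0.3, -1.1, 0.8]
opening: 0.224
```

```bash
python3 - <<'E'
from pl import *
st()
E
```

```text
t 3.78 tcp [ 425.4 -168.2   29.7] yaz -5.1 z [ 0.009  0.001 -1.   ] F [-0.3 -1.1  0.8] op 0.224 q [-0.19   0.449  0.665  2.052 -0.405  0.761  0.635]
```

```bash
cat >> pl.py <<'E'
SO=np.array([436.3,110.7]); SA=185.8
def sp(x,y):
    a=np.radians(SA); return SO+x*np.array([np.cos(a),np.sin(a)])+y*np.array([-np.sin(a),np.cos(a)])
E
python3 - <<'E'
from pl import *
S=sp(-10,11); print(S)
rows([((425,-167,75),down(-5.7)),((430,-100,140),down(-3)),((*S,140),down(5.8))],0.1,step=32)
E
```

```text
[447.36042636 100.76687517]
[0.02, 0.0, -0.75, 0.008, -0.002, 0.01, 0.1] 
[0.02, 0.0, -0.75, 0.008, -0.002, 0.01, 0.1] 
[0.75, -0.02, -0.72, 0.0, 0.0, -0.03, 0.1] 
[0.75, -0.01, -0.72, 0.0, 0.0, -0.03, 0.1] 
[0.75, 0.0, -0.72, 0.0, 0.0, -0.03, 0.1] 
[0.96, 0.03, 0.0, 0.0, 0.0, -0.042, 0.1] 
[0.96, 0.05, 0.0, 0.0, 0.0, -0.042, 0.1] 
[0.96, 0.07, 0.0, 0.0, 0.0, -0.042, 0.1] 
[0.95, 0.1, 0.0, 0.0, 0.0, -0.042, 0.1] 
[0.95, 0.12, 0.0, 0.0, 0.0, -0.042, 0.1] 

[0.95, 0.14, 0.0, 0.0, 0.0, -0.042, 0.1] 
[0.95, 0.16, 0.0, 0.0, 0.0, -0.042, 0.1]
```

>>> apply_moves([
  [[0,0,-0.7,0,0,0,0.1],[0,0,-0.8,0,0,0,0.1],[0.7,0,-0.8,0,0,-0.03,0.1],[0.8,0,-0.8,0,0,-0.03,0.1],[0.9,0,-0.5,0,0,-0.03,0.1],[1,0.03,-0.2,0,0,-0.04,0.1],[1,0.05,0,0,0,-0.04,0.1],[1,0.07,0,0,0,-0.04,0.1],[0.95,0.1,0,0,0,-0.04,0.1],[0.9,0.12,0,0,0,-0.04,0.1]],
])

```text
clock: 4.62
tcp_pos: [442.8, 49.6, 151.2]
tool_rot: [0.689, 0.724, 0.005, 0.005]
ft_force: [0.9, 0.2, -0.7]
opening: 0.228
```

```bash
python3 - <<'E'
from pl import *
st(); S=sp(-10,11)
rows([((*S,140),down(5.8))],0.1,step=28)
E
```

```text
t 4.62 tcp [442.8  49.6 151.2] yaz 2.8 z [ 0.014 -0.    -1.   ] F [ 0.9  0.2 -0.7] op 0.228 q [-0.712  0.198  0.643  1.961 -0.138  1.011  0.043]
[0.85, 0.12, 0.19, 0.014, 0.001, -0.049, 0.1] 
[0.84, 0.14, 0.19, 0.014, 0.001, -0.049, 0.1]
```

>>> apply_moves([
  [[0.7,0.1,0.2,0.02,0,-0.05,0.1],[0.3,0.05,0.3,0,0,-0.04,0.1],[0.1,0,0.3,0,0,0,0.1],[0,0,0,0,0,0,0.1]],
])

```text
clock: 4.95
tcp_pos: [445.4, 91.5, 125.1]
tool_rot: [0.666, 0.746, 0.002, 0.001]
ft_force: [0.3, 0.0, -0.4]
opening: 0.22
```

```bash
python3 - <<'E'
from pl import *
st(); S=sp(-10,11)
rows([((*S,95),down(5.8))],0.1,step=28)
c=cam('wrist'); cv2.imwrite('pics/w2.png',c['image'])
E
```

```text
t 4.95 tcp [445.4  91.5 125.1] yaz 6.5 z [ 0.004  0.001 -1.   ] F [ 0.3  0.  -0.4] op 0.22 q [-0.744  0.26   0.597  1.962 -0.178  0.966  0.051]
[0.15, 0.05, 0.5, 0.004, -0.001, 0.011, 0.1] 
[0.15, 0.05, 0.5, 0.004, -0.001, 0.011, 0.1]
```

```bash
python3 - <<'E'
from pl import *
c=cam('wrist'); W=onplane(c,[(415,185),(406,305),(153,192),(163,299),(513,247)],94); print(W.round(1)); print(sp(-48,-27),sp(-48,27),sp(68,-27),sp(68,27),sp(-100,0))
E
```

```text
[[481.2 145.1  94. ]
 [487.1  89.2  94. ]
 [366.  130.2  94. ]
 [370.6  78.2  94. ]
 [536.4 123.1  94. ]]
[481.325754  142.4124814] [486.78279405  88.68892313] [365.91959178 130.68995093] [371.37663182  76.96639265] [535.78807088 120.80562972]
```

>>> apply_moves([
  [[0.2,0.05,0.35,0,0,0,0.1],[0.12,0.02,0.35,0,0,0,0.1],[0,0,0.25,0,0,0,0.1],[0,0,0,0,0,0,0.1]],
])

```text
clock: 5.38
tcp_pos: [452.5, 91.1, 115.0]
tool_rot: [0.673, 0.74, 0.005, 0.0]
ft_force: [-0.0, -0.3, -0.1]
opening: 0.22
```

```bash
python3 - <<'E'
from pl import *
st(); S=sp(-10,11)
rows([((*S,95),down(5.8))],0.1,step=28)
E
```

```text
t 5.38 tcp [452.5  91.1 115. ] yaz 5.5 z [ 0.007  0.007 -1.   ] F [-0.  -0.3 -0.1] op 0.22 q [-0.728  0.287  0.595  1.961 -0.204  0.943  0.062]
[0.33, -0.14, 0.67, 0.015, -0.011, -0.011, 0.1]
```

>>> apply_moves([
  [[0.35,-0.15,0.3,0,0,0,0.1],[0.1,0,0.3,0,0,0,0.1],[0,0,0.1,0,0,0,0.1],[0,0,0,0,0,0,0.1]],
])

```text
clock: 5.72
tcp_pos: [457.5, 88.4, 115.6]
tool_rot: [0.68, 0.733, 0.01, 0.006]
ft_force: [-0.9, 0.2, -0.5]
opening: 0.221
```

```bash
python3 - <<'E'
from pl import *
st(); S=sp(-10,11)
rows([((*S,95),down(5.8))],0.1,step=28)
E
```

```text
t 5.72 tcp [457.5  88.4 115.6] yaz 4.3 z [ 0.023  0.006 -1.   ] F [-0.9  0.2 -0.5] op 0.221 q [-0.728  0.285  0.601  1.963 -0.204  0.928  0.048]
[0.43, -0.32, 0.68, 0.045, -0.008, -0.049, 0.1]
```

```bash
python3 - <<'E'
from pl import *
c=cam('wrist'); cv2.imwrite('pics/w3.png',c['image'])
c=cam('scene'); cv2.imwrite('pics/s3.png',cv2.resize(c['image'][110:260,220:400],None,fx=4,fy=4))
st()
E
```

```text
t 5.82 tcp [457.7  88.3 114.7] yaz 4.4 z [ 0.023  0.005 -1.   ] F [-0.3 -3.7 10.4] op 0.226 q [-0.729  0.286  0.6    1.963 -0.203  0.926  0.048]
```

The tablet came down on the scoop's near wall (about 10 N in z) because I lowered it before moving far enough in +y. I'll raise it, shift sideways, and re-check the scoop.

>>> apply_moves([
  [[0,0,-0.5,0.04,0,0,0.1],[0,-0.1,-0.5,0.02,0,-0.03,0.1],[0.3,-0.1,0,0,0,-0.03,0.1],[0.2,-0.1,0,0,0,0,0.1],[0,0,0,0,0,0,0.1],[0,0,0,0,0,0,0.1]],
])

```text
clock: 6.32
tcp_pos: [443.1, 100.9, 139.8]
tool_rot: [0.669, 0.743, -0.006, -0.006]
ft_force: [-0.3, 0.5, -0.2]
opening: 0.219
```

```bash
python3 - <<'E'
from pl import *
st(); S=sp(-10,11)
c=cam('wrist'); cv2.imwrite('pics/w4.png',c['image'])
rows([((*S,115),down(5.8))],0.1,step=28)
E
```

```text
t 6.32 tcp [443.1 100.9 139.8] yaz 5.9 z [-0.016 -0.002 -1.   ] F [-0.3  0.5 -0.2] op 0.219 q [-0.763  0.253  0.597  1.927 -0.167  1.026  0.012]
[-0.02, 0.17, 0.82, -0.033, 0.0, 0.005, 0.1]
```

```bash
python3 - <<'E'
from pl import *
c=cam('wrist'); W=onplane(c,[(410,196),(404,307),(173,208),(184,303),(502,250)],94); print(W.round(1)); print(sp(-48,-27),sp(-48,27),sp(68,-27),sp(68,27),sp(-100,0))
P=cloud(c); hsv=cv2.cvtColor(c['image'],cv2.COLOR_BGR2HSV); m=cv2.inRange(hsv,(45,110,50),(85,255,255)); m[:,:280]=0;m[:,360:]=0; print(np.nanmedian(P[m>0],0), bot.get_obs()['tcp_pos'])
E
```

```text
[[479.7 148.5  94. ]
 [486.4  92.1  94. ]
 [366.4 131.   94. ]
 [372.   80.5  94. ]
 [533.9 127.6  94. ]]
[481.325754  142.4124814] [486.78279405  88.68892313] [365.91959178 130.68995093] [371.37663182  76.96639265] [535.78807088 120.80562972]
[442.03336282 104.15058112 135.56549587] [443.05278929 100.66671952 139.87057878]
```

```bash
sed -i 's/^SO=.*/SO=np.array([436.0,113.8]); SA=187.0/' pl.py; python3 - <<'E'
from pl import *
st(); S=sp(-8,10); print(S)
rows([((*S,115),down(6))],0.1,step=28)
E
```

```text
t 6.42 tcp [443.1 100.7 139.9] yaz 5.9 z [-0.017 -0.002 -1.   ] F [ 0.4 -0.2  0.2] op 0.223 q [-0.763  0.253  0.597  1.927 -0.167  1.027  0.013]
[445.15906265 104.84949323]
[0.13, 0.1, 0.83, -0.032, 0.0, -0.002, 0.1]
```

>>> apply_moves([
  [[0.15,0.1,0.3,-0.03,0,0,0.1],[0.05,0,0.4,0,0,0,0.1],[0,0,0.2,0,0,0,0.1],[0,0,0,0,0,0,0.1]],
])

```text
clock: 6.75
tcp_pos: [445.0, 106.5, 110.5]
tool_rot: [0.67, 0.742, -0.001, 0.0]
ft_force: [-0.9, 0.8, 0.2]
opening: 0.224
```

```bash
python3 - <<'E'
from pl import *
st(); S=sp(-8,10); print(S)
rows([((*S,90),down(6))],0.1,step=28)
E
```

```text
t 6.75 tcp [445.  106.5 110.5] yaz 5.9 z [-0.001 -0.001 -1.   ] F [-0.9  0.8  0.2] op 0.224 q [-0.76   0.291  0.584  1.967 -0.196  0.94   0.024]
[445.15906265 104.84949323]
[-0.05, 0.0, 0.68, -0.003, 0.002, -0.004, 0.1]
```

>>> apply_moves([
  [[-0.05,0,0.35,0,0,0,0.1],[0,0,0.3,0,0,0,0.1],[0,0,0,0,0,0,0.1],[0,0,0,0,0,0,0.4],[0,0,0,0,0,0,0.4],[0,0,0,0,0,0,0.4],[0,0,-0.6,0,0,0,0.4],[0,0,-0.8,0,0,0,0.4],[-0.2,0,-0.7,0,0,0,0.4],[-0.5,0,-0.3,0,0,0.04,0.4]],
])

```text
clock: 7.58
tcp_pos: [446.2, 85.5, 164.1]
tool_rot: [0.677, 0.736, -0.003, -0.001]
ft_force: [1.2, -0.3, -0.6]
opening: 0.402
```

```bash
python3 - <<'E'
from pl import *
st()
c=cam('wrist'); cv2.imwrite('pics/w5.png',c['image'])
rows([((424,-120,140),down(-3)),((420,-220,70),down(-5.7))],0.45,step=31)
E
```

```text
t 7.58 tcp [446.2  85.5 164.1] yaz 4.8 z [-0.006 -0.003 -1.   ] F [ 1.2 -0.3 -0.6] op 0.402 q [-7.600e-01  2.150e-01  6.200e-01  1.904e+00 -1.390e-01  1.072e+00
  1.000e-03]
[-0.94, -0.18, 0.13, -0.001, 0.001, 0.035, 0.45] 
[-0.95, -0.17, 0.12, -0.001, 0.001, 0.035, 0.45] 
[-0.95, -0.15, 0.12, -0.001, 0.001, 0.035, 0.45] 
[-0.95, -0.13, 0.12, -0.001, 0.001, 0.035, 0.45] 
[-0.95, -0.12, 0.12, -0.001, 0.001, 0.035, 0.45] 
[-0.96, -0.1, 0.12, -0.001, 0.001, 0.035, 0.45] 
[-0.96, -0.08, 0.12, -0.001, 0.001, 0.035, 0.45] 
[-0.83, 0.01, 0.58, 0.0, 0.0, 0.022, 0.45] 
[-0.83, 0.02, 0.58, 0.0, 0.0, 0.022, 0.45] 
[-0.83, 0.03, 0.58, 0.0, 0.0, 0.022, 0.45] 

[-0.83, 0.04, 0.58, 0.0, 0.0, 0.022, 0.45]
```

First tablet lies flat in the scoop at pixel (321,231). Next is tablet B at (420,-220).

>>> apply_moves([
  [[-0.9,-0.18,0.1,0,0,0.035,0.45],[-0.95,-0.16,0.1,0,0,0.035,0.45],[-0.95,-0.14,0.1,0,0,0.035,0.45],[-0.95,-0.13,0.1,0,0,0.035,0.45],[-0.95,-0.12,0.1,0,0,0.035,0.45],[-0.95,-0.1,0.1,0,0,0.035,0.45],[-0.95,-0.08,0.2,0,0,0.03,0.45],[-0.9,0,0.5,0,0,0.02,0.45],[-0.9,0,0.5,0,0,0.02,0.45],[-0.6,0,0.5,0,0,0.02,0.45]],
])

```text
clock: 8.47
tcp_pos: [419.6, -204.7, 95.4]
tool_rot: [0.739, 0.674, 0.002, 0.005]
ft_force: [0.1, 0.6, 0.8]
opening: 0.45
```

```bash
python3 - <<'E'
from pl import *
st()
rows([((420,-219.5,60),down(-5.7))],0.45,step=31)
E
```

```text
t 8.47 tcp [ 419.6 -204.7   95.4] yaz -5.2 z [ 0.011 -0.004 -1.   ] F [0.1 0.6 0.8] op 0.45 q [-0.208  0.362  0.774  1.976 -0.32   0.914  0.637]
[-0.24, 0.02, 0.59, 0.011, 0.003, 0.008, 0.45] 
[-0.24, 0.03, 0.59, 0.011, 0.003, 0.008, 0.45]
```

>>> apply_moves([
  [[-0.2,0.02,0.5,0.01,0,0.01,0.45],[-0.05,0,0.4,0.01,0,0,0.45],[0,0,0.2,0,0,0,0.45],[0,0,0,0,0,0,0.45]],
])

```text
clock: 8.8
tcp_pos: [412.2, -222.2, 56.9]
tool_rot: [0.747, 0.665, -0.006, 0.0]
ft_force: [-0.6, -0.2, 0.4]
opening: 0.446
```

```bash
python3 - <<'E'
from pl import *
st()
rows([((420,-219.5,29.5),down(-5.7))],0.45,step=31)
E
```

```text
t 8.8 tcp [ 412.2 -222.2   56.9] yaz -6.7 z [-0.008 -0.008 -1.   ] F [-0.6 -0.2  0.4] op 0.446 q [-0.139  0.442  0.745  1.995 -0.38   0.852  0.697]
[0.13, 0.25, 0.91, -0.014, 0.017, -0.033, 0.45]
```

>>> apply_moves([
  [[0.13,0.25,0.2,-0.01,0.01,-0.03,0.45],[0,0.03,0.3,0,0,0,0.45],[0,0,0.25,0,0,0,0.45],[0,0,0,0,0,0,0.45]],
])

```text
clock: 9.13
tcp_pos: [422.7, -218.1, 33.0]
tool_rot: [0.741, 0.672, -0.001, 0.001]
ft_force: [-0.1, -0.3, -0.0]
opening: 0.451
```

```bash
python3 - <<'E'
from pl import *
st()
rows([((420,-219.5,29.5),down(-5.7))],0.45,step=31)
E
```

```text
t 9.13 tcp [ 422.7 -218.1   33. ] yaz -5.6 z [ 0.001 -0.003 -1.   ] F [-0.1 -0.3 -0. ] op 0.451 q [-0.109  0.488  0.701  1.998 -0.431  0.804  0.742]
[-0.06, -0.09, 0.12, 0.001, 0.005, 0.004, 0.45]
```

>>> apply_moves([
  [[-0.04,-0.1,0.12,0,0,0,0.45],[0,0,0,0,0,0,0.1],[0,0,0,0,0,0,0.1],[0,0,0,0,0,0,0.1],[0,0,0,0,0,0,0.1],[0,0,-0.6,0,0,0,0.1],[0,0,-0.9,0,0,0,0.1],[0.4,0,-0.9,0,0,0,0.1],[0.8,0,-0.9,0,0,-0.03,0.1],[0.95,0,-0.6,0,0,-0.03,0.1]],
])

```text
clock: 9.97
tcp_pos: [421.4, -158.1, 148.0]
tool_rot: [0.734, 0.679, -0.004, -0.0]
ft_force: [0.6, 0.3, -0.5]
opening: 0.226
```

```bash
python3 - <<'E'
from pl import *
st(); S=sp(-8,-11); print(S)
rows([((*S,145),down(6))],0.1,step=30)
E
```

```text
t 9.97 tcp [ 421.4 -158.1  148. ] yaz -4.5 z [-0.007 -0.006 -1.   ] F [ 0.6  0.3 -0.5] op 0.226 q [-0.371  0.254  0.813  1.943 -0.204  1.036  0.454]
[442.59980644 125.69296242]
[0.95, 0.0, 0.0, -0.001, 0.001, -0.035, 0.1] 
[0.95, 0.01, 0.0, -0.001, 0.001, -0.035, 0.1] 
[0.95, 0.03, 0.01, -0.001, 0.001, -0.035, 0.1] 
[0.95, 0.05, 0.01, -0.001, 0.001, -0.035, 0.1] 
[0.95, 0.07, 0.01, -0.001, 0.001, -0.035, 0.1] 
[0.94, 0.08, 0.01, -0.001, 0.001, -0.035, 0.1] 
[0.94, 0.1, 0.01, -0.001, 0.001, -0.035, 0.1] 
[0.94, 0.12, 0.01, -0.001, 0.001, -0.035, 0.1] 
[0.94, 0.13, 0.01, -0.001, 0.001, -0.035, 0.1] 
[0.94, 0.15, 0.01, -0.001, 0.001, -0.035, 0.1]
```

>>> apply_moves([
  [[1,0,0,0,0,-0.035,0.1],[1,0.01,0,0,0,-0.035,0.1],[1,0.03,0,0,0,-0.035,0.1],[1,0.05,0,0,0,-0.035,0.1],[1,0.07,0,0,0,-0.035,0.1],[0.95,0.08,0,0,0,-0.035,0.1],[0.95,0.1,0,0,0,-0.035,0.1],[0.8,0.12,0,0,0,-0.035,0.1],[0.5,0.1,0,0,0,-0.03,0.1],[0.2,0.05,0,0,0,-0.02,0.1]],
])

```text
clock: 10.8
tcp_pos: [445.4, 108.5, 155.7]
tool_rot: [0.669, 0.743, 0.005, 0.005]
ft_force: [-0.0, 0.0, 0.8]
opening: 0.224
```

```bash
python3 - <<'E'
from pl import *
st(); S=sp(-8,-11); print(S)
rows([((*S,125),down(6))],0.1,step=30)
E
```

```text
t 10.8 tcp [445.4 108.5 155.7] yaz 6.1 z [ 0.013  0.001 -1.   ] F [-0.   0.   0.8] op 0.224 q [-0.813  0.221  0.624  1.922 -0.147  1.031 -0.021]
[442.59980644 125.69296242]
[0.29, -0.02, 0.51, 0.013, 0.001, 0.001, 0.1] 
[0.29, -0.02, 0.51, 0.013, 0.001, 0.001, 0.1]
```

>>> apply_moves([
  [[0.35,-0.02,0.4,0.01,0,0,0.1],[0.2,-0.02,0.4,0.01,0,0,0.1],[0.05,0,0.1,0,0,0,0.1],[0,0,0,0,0,0,0.1]],
])

```text
clock: 11.13
tcp_pos: [442.5, 125.7, 125.7]
tool_rot: [0.669, 0.743, -0.0, 0.001]
ft_force: [-0.2, 0.0, -0.0]
opening: 0.222
```

```bash
python3 - <<'E'
from pl import *
st(); S=sp(-8,-12); print(S)
rows([((*S,94),down(6))],0.1,step=30)
E
```

```text
t 11.13 tcp [442.5 125.7 125.7] yaz 5.9 z [ 0.002 -0.003 -1.   ] F [-0.2  0.  -0. ] op 0.222 q [-0.822  0.274  0.604  1.946 -0.183  0.976 -0.029]
[442.47793709 126.68550857]
[0.02, 0.0, 0.53, 0.001, 0.003, -0.001, 0.1] 
[0.02, 0.0, 0.53, 0.001, 0.003, -0.001, 0.1]
```

>>> apply_moves([
  [[0.02,0,0.5,0,0,0,0.1],[0.02,0,0.4,0,0,0,0.1],[0,0,0.1,0,0,0,0.1],[0,0,0,0,0,0,0.4],[0,0,0,0,0,0,0.4],[0,0,0,0,0,0,0.4],[0,0,-0.6,0,0,0,0.4],[0,0,-0.8,0,0,0,0.4],[-0.2,0,-0.7,0,0,0,0.4],[-0.5,0,-0.4,0,0,0.04,0.4]],
])

```text
clock: 11.97
tcp_pos: [442.6, 99.4, 171.0]
tool_rot: [0.681, 0.732, -0.005, 0.001]
ft_force: [0.1, -0.2, 0.4]
opening: 0.397
```

```bash
python3 - <<'E'
from pl import *
st()
c=cam('wrist'); cv2.imwrite('pics/w6.png',c['image'])
rows([((455,-120,140),down(-3)),((472,-226,70),down(-5.7))],0.45,step=31)
E
```

```text
t 11.97 tcp [442.6  99.4 171. ] yaz 4.1 z [-0.005 -0.009 -1.   ] F [ 0.1 -0.2  0.4] op 0.397 q [-0.816  0.207  0.642  1.896 -0.131  1.089 -0.051]
[-0.89, -0.01, 0.15, 0.0, 0.002, 0.028, 0.45] 
[-0.89, 0.0, 0.15, 0.0, 0.002, 0.028, 0.45] 
[-0.89, 0.01, 0.14, 0.0, 0.002, 0.028, 0.45] 
[-0.89, 0.02, 0.14, 0.0, 0.002, 0.028, 0.45] 
[-0.89, 0.04, 0.14, 0.0, 0.002, 0.028, 0.45] 
[-0.89, 0.05, 0.14, 0.0, 0.002, 0.028, 0.45] 
[-0.89, 0.06, 0.14, 0.0, 0.002, 0.028, 0.45] 
[-0.89, 0.08, 0.14, 0.0, 0.002, 0.028, 0.45] 
[-0.7, 0.15, 0.47, 0.0, 0.0, 0.018, 0.45] 
[-0.7, 0.16, 0.47, 0.0, 0.0, 0.018, 0.45] 

[-0.7, 0.16, 0.47, 0.0, 0.0, 0.018, 0.45] 
[-0.7, 0.17, 0.47, 0.0, 0.0, 0.018, 0.45] 
[-0.69, 0.18, 0.47, 0.0, 0.0, 0.018, 0.45]
```

Two tablets now sit side by side in the scoop at (323,220) and (324,254). Next is C at (472,-226), beside the orange ones at (475,-173) and (466,-281).

>>> apply_moves([
  [[-0.95,0,0.1,0,0,0.03,0.45],[-1,0,0.1,0,0,0.03,0.45],[-1,0.01,0.1,0,0,0.03,0.45],[-1,0.03,0.1,0,0,0.03,0.45],[-1,0.05,0.1,0,0,0.03,0.45],[-1,0.06,0.1,0,0,0.03,0.45],[-0.95,0.1,0.3,0,0,0.03,0.45],[-0.9,0.12,0.5,0,0,0.02,0.45],[-0.9,0.15,0.5,0,0,0.02,0.45],[-0.7,0.15,0.5,0,0,0.02,0.45]],
])

```text
clock: 12.85
tcp_pos: [474.3, -195.0, 108.7]
tool_rot: [0.732, 0.682, 0.008, 0.01]
ft_force: [-0.4, 0.2, -0.0]
opening: 0.45
```

```bash
python3 - <<'E'
from pl import *
st()
rows([((472,-225.5,60),down(-5.7))],0.45,step=31)
E
```

```text
t 12.85 tcp [ 474.3 -195.   108.7] yaz -4.1 z [ 0.025 -0.003 -1.   ] F [-0.4  0.2 -0. ] op 0.45 q [-0.223  0.425  0.757  1.855 -0.361  0.976  0.619]
[-0.51, -0.02, 0.81, 0.024, 0.001, 0.027, 0.45] 
[-0.51, -0.01, 0.81, 0.024, 0.001, 0.027, 0.45]
```

>>> apply_moves([
  [[-0.4,0.03,0.5,0.02,0,0.02,0.45],[-0.15,0.03,0.6,0.02,0,0.02,0.45],[0,0,0.35,0,0,0,0.45],[0,0,0.1,0,0,0,0.45],[0,0,0,0,0,0,0.45]],
])

```text
clock: 13.27
tcp_pos: [473.2, -220.8, 58.4]
tool_rot: [0.743, 0.669, -0.001, 0.003]
ft_force: [-0.4, -0.4, 0.4]
opening: 0.448
```

```bash
python3 - <<'E'
from pl import *
st()
rows([((472,-225.5,29.5),down(-5.7))],0.45,step=31)
E
```

```text
t 13.27 tcp [ 473.2 -220.8   58.4] yaz -6.0 z [ 0.002 -0.006 -1.   ] F [-0.4 -0.4  0.4] op 0.448 q [-0.138  0.53   0.722  1.858 -0.431  0.911  0.68 ]
[-0.15, -0.03, 0.97, 0.005, 0.012, -0.011, 0.45]
```

>>> apply_moves([
  [[-0.2,-0.03,0.3,0,0,0,0.45],[-0.03,0,0.3,0,0,0,0.45],[0,0,0.22,0,0,0,0.45],[0,0,0,0,0,0,0.45]],
])

```text
clock: 13.6
tcp_pos: [473.6, -225.7, 33.9]
tool_rot: [0.742, 0.671, 0.001, 0.004]
ft_force: [0.5, 1.4, 0.1]
opening: 0.449
```

```bash
python3 - <<'E'
from pl import *
st()
rows([((472,-225.5,29.5),down(-5.7))],0.45,step=31)
E
```

```text
t 13.6 tcp [ 473.6 -225.7   33.9] yaz -5.7 z [ 0.007 -0.005 -1.   ] F [0.5 1.4 0.1] op 0.449 q [-0.103  0.567  0.693  1.872 -0.467  0.861  0.722]
[0.0, -0.05, 0.15, 0.014, 0.009, -0.001, 0.45]
```

>>> apply_moves([
  [[0,-0.05,0.15,0,0,0,0.45],[0,0,0,0,0,0,0.1],[0,0,0,0,0,0,0.1],[0,0,0,0,0,0,0.1],[0,0,0,0,0,0,0.1],[0,0,-0.6,0,0,0,0.1],[0,0,-0.9,0,0,0,0.1],[0.4,0,-0.9,0,0,0,0.1],[0.8,-0.1,-0.9,0,0,-0.03,0.1],[0.95,-0.15,-0.6,0,0,-0.03,0.1]],
])

```text
clock: 14.43
tcp_pos: [466.5, -164.1, 147.4]
tool_rot: [0.735, 0.678, -0.003, 0.003]
ft_force: [1.3, 0.9, 0.1]
opening: 0.218
```

```bash
python3 - <<'E'
from pl import *
st(); S=sp(15,-11); print(S)
rows([((*S,150),down(6))],0.1,step=30)
E
```

```text
t 14.43 tcp [ 466.5 -164.1  147.4] yaz -4.6 z [-0.    -0.009 -1.   ] F [1.3 0.9 0.1] op 0.218 q [-0.336  0.354  0.802  1.838 -0.279  1.065  0.491]
[419.77124495 122.88996752]
[0.94, -0.23, -0.02, 0.0, 0.002, -0.035, 0.1] 
[0.95, -0.21, -0.02, 0.0, 0.002, -0.035, 0.1] 
[0.95, -0.2, -0.02, 0.0, 0.002, -0.035, 0.1] 
[0.95, -0.18, -0.01, 0.0, 0.002, -0.035, 0.1] 
[0.96, -0.16, -0.01, 0.0, 0.002, -0.035, 0.1] 
[0.96, -0.14, -0.01, 0.0, 0.002, -0.035, 0.1] 
[0.96, -0.13, -0.01, 0.0, 0.002, -0.035, 0.1] 
[0.96, -0.11, -0.01, 0.0, 0.002, -0.035, 0.1] 
[0.96, -0.09, -0.01, 0.0, 0.002, -0.035, 0.1] 
[0.97, -0.07, -0.01, 0.0, 0.002, -0.035, 0.1]
```

>>> apply_moves([
  [[1,-0.2,0,0,0,-0.035,0.1],[1,-0.2,0,0,0,-0.035,0.1],[1,-0.18,0,0,0,-0.035,0.1],[1,-0.17,0,0,0,-0.035,0.1],[1,-0.15,0,0,0,-0.035,0.1],[1,-0.13,0,0,0,-0.035,0.1],[0.95,-0.12,0,0,0,-0.035,0.1],[0.9,-0.1,0,0,0,-0.035,0.1],[0.5,-0.07,0.1,0,0,-0.03,0.1],[0.2,-0.05,0.2,0,0,-0.02,0.1]],
])

```text
clock: 15.27
tcp_pos: [430.1, 107.6, 144.8]
tool_rot: [0.669, 0.743, 0.006, 0.009]
ft_force: [0.8, -0.3, 0.1]
opening: 0.223
```

```bash
python3 - <<'E'
from pl import *
st(); S=sp(15,-11); print(S)
rows([((*S,125),down(6))],0.1,step=30)
E
```

```text
t 15.27 tcp [430.1 107.6 144.8] yaz 6.0 z [ 0.022 -0.003 -1.   ] F [ 0.8 -0.3  0.1] op 0.223 q [-0.869  0.199  0.663  1.981 -0.138  0.986 -0.036]
[419.77124495 122.88996752]
[0.54, -0.3, 0.65, 0.041, 0.009, 0.001, 0.1]
```

>>> apply_moves([
  [[0.3,-0.3,0.25,0.03,0,0,0.1],[0.15,-0.08,0.3,0.01,0,0,0.1],[0.05,0,0.1,0,0,0,0.1],[0,0,0,0,0,0,0.1]],
])

```text
clock: 15.6
tcp_pos: [414.6, 121.3, 121.8]
tool_rot: [0.669, 0.743, -0.004, 0.001]
ft_force: [0.1, -0.8, -0.0]
opening: 0.222
```

```bash
python3 - <<'E'
from pl import *
st(); S=sp(15,-12); print(S)
rows([((*S,103),down(6))],0.1,step=30)
E
```

```text
t 15.6 tcp [414.6 121.3 121.8] yaz 6.0 z [-0.004 -0.006 -1.   ] F [ 0.1 -0.8 -0. ] op 0.222 q [-0.885  0.228  0.645  2.015 -0.161  0.955 -0.053]
[419.6493756  123.88251367]
[0.07, 0.18, 0.63, -0.009, 0.012, 0.001, 0.1]
```

>>> apply_moves([
  [[0.08,0.15,0.3,0,0,0,0.1],[0,0,0.25,0,0,0,0.1],[0,0,0.05,0,0,0,0.1],[0,0,0,0,0,0,0.4],[0,0,0,0,0,0,0.4],[0,0,0,0,0,0,0.4],[0,0,-0.6,0,0,0,0.4],[0,0,-0.8,0,0,0,0.4],[-0.2,0,-0.6,0,0,0,0.4],[-0.5,0,-0.3,0,0,0.04,0.4]],
])

```text
clock: 16.43
tcp_pos: [419.8, 98.1, 172.8]
tool_rot: [0.68, 0.733, -0.008, 0.0]
ft_force: [0.9, 1.2, 0.0]
opening: 0.4
```

```bash
python3 - <<'E'
from pl import *
st()
c=cam('wrist'); cv2.imwrite('pics/w7.png',c['image'])
rows([((416,-150,145),down(-3)),((414.4,-274.5,70),down(-5.7))],0.45,step=31)
E
```

```text
t 16.43 tcp [419.8  98.1 172.8] yaz 4.3 z [-0.01  -0.012 -1.   ] F [0.9 1.2 0. ] op 0.4 q [-0.882  0.159  0.682  1.944 -0.102  1.088 -0.083]
[-1.01, -0.09, 0.14, -0.002, 0.003, 0.029, 0.45] 
[-1.01, -0.07, 0.13, -0.002, 0.003, 0.029, 0.45] 
[-1.01, -0.06, 0.13, -0.002, 0.003, 0.029, 0.45] 
[-1.01, -0.04, 0.13, -0.002, 0.003, 0.029, 0.45] 
[-1.01, -0.03, 0.13, -0.002, 0.003, 0.029, 0.45] 
[-1.01, -0.01, 0.13, -0.002, 0.003, 0.029, 0.45] 
[-1.01, 0.0, 0.12, -0.002, 0.003, 0.029, 0.45] 
[-1.01, 0.02, 0.12, -0.002, 0.003, 0.029, 0.45] 
[-0.83, 0.03, 0.5, 0.0, 0.0, 0.018, 0.45] 
[-0.83, 0.04, 0.5, 0.0, 0.0, 0.018, 0.45] 

[-0.83, 0.05, 0.5, 0.0, 0.0, 0.018, 0.45] 
[-0.83, 0.06, 0.5, 0.0, 0.0, 0.018, 0.45] 
[-0.83, 0.06, 0.5, 0.0, 0.0, 0.018, 0.45]
```

Three tablets are in the scoop, all flat. Next is D at (414,-274).

>>> apply_moves([
  [[-1,-0.09,0.1,0,0,0.03,0.45],[-1,-0.07,0.1,0,0,0.03,0.45],[-1,-0.06,0.1,0,0,0.03,0.45],[-1,-0.04,0.1,0,0,0.03,0.45],[-1,-0.03,0.1,0,0,0.03,0.45],[-1,0,0.1,0,0,0.03,0.45],[-1,0,0.1,0,0,0.03,0.45],[-1,0.02,0.1,0,0,0.02,0.45],[-1,0.03,0.3,0,0,0.02,0.45],[-1,0.03,0.5,0,0,0.02,0.45]],
])

```text
clock: 17.32
tcp_pos: [413.2, -220.1, 128.1]
tool_rot: [0.735, 0.678, -0.001, 0.005]
ft_force: [0.4, -0.0, 0.3]
opening: 0.451
```

```bash
python3 - <<'E'
from pl import *
st()
rows([((414.5,-274,60),down(-5.7))],0.45,step=31)
E
```

```text
t 17.32 tcp [ 413.2 -220.1  128.1] yaz -4.6 z [ 0.005 -0.008 -1.   ] F [ 0.4 -0.   0.3] op 0.451 q [-0.262  0.336  0.877  1.935 -0.301  0.999  0.671]
[-0.59, 0.06, 0.76, 0.004, 0.005, 0.013, 0.45] 
[-0.59, 0.06, 0.76, 0.004, 0.005, 0.013, 0.45] 
[-0.59, 0.07, 0.76, 0.004, 0.005, 0.013, 0.45]
```

>>> apply_moves([
  [[-0.7,0.1,0.7,0,0,0.01,0.45],[-0.4,0.1,0.7,0,0,0.01,0.45],[-0.15,0.05,0.6,0,0,0,0.45],[0,0,0.2,0,0,0,0.45],[0,0,0,0,0,0,0.45]],
])

```text
clock: 17.73
tcp_pos: [409.5, -274.0, 56.8]
tool_rot: [0.746, 0.665, -0.006, 0.006]
ft_force: [-0.4, 0.9, 0.4]
opening: 0.449
```

```bash
python3 - <<'E'
from pl import *
st()
rows([((414.5,-274,29.5),down(-5.7))],0.45,step=31)
E
```

```text
t 17.73 tcp [ 409.5 -274.    56.8] yaz -6.6 z [-0.001 -0.017 -1.   ] F [-0.4  0.9  0.4] op 0.449 q [-0.071  0.5    0.804  1.943 -0.447  0.877  0.847]
[0.04, 0.17, 0.91, 0.002, 0.032, -0.029, 0.45]
```

>>> apply_moves([
  [[0,0.18,0.25,0,0.03,-0.03,0.45],[0,0.02,0.3,0,0,0,0.45],[0,0,0.2,0,0,0,0.45],[0,0,0,0,0,0,0.45]],
])

```text
clock: 18.07
tcp_pos: [415.1, -273.5, 34.3]
tool_rot: [0.741, 0.671, 0.0, 0.0]
ft_force: [0.1, 0.7, -0.0]
opening: 0.449
```

```bash
python3 - <<'E'
from pl import *
st()
rows([((414.5,-274,29.5),down(-5.7))],0.45,step=31)
E
```

```text
t 18.07 tcp [ 415.1 -273.5   34.3] yaz -5.6 z [ 0.001  0.    -1.   ] F [ 0.1  0.7 -0. ] op 0.449 q [-0.028  0.543  0.76   1.941 -0.494  0.851  0.898]
[-0.02, -0.02, 0.16, 0.003, 0.0, 0.002, 0.45]
```

>>> apply_moves([
  [[0,-0.02,0.16,0,0,0,0.45],[0,0,0,0,0,0,0.1],[0,0,0,0,0,0,0.1],[0,0,0,0,0,0,0.1],[0,0,0,0,0,0,0.1],[0,0,-0.6,0,0,0,0.1],[0,0,-0.9,0,0,0,0.1],[0.4,0,-0.9,0,0,0,0.1],[0.8,0,-0.9,0,0,-0.03,0.1],[1,0,-0.6,0,0,-0.03,0.1]],
])

```text
clock: 18.9
tcp_pos: [416.7, -210.2, 149.3]
tool_rot: [0.734, 0.679, -0.003, -0.001]
ft_force: [1.0, 0.2, -0.3]
opening: 0.227
```

```bash
python3 - <<'E'
from pl import *
st(); S=sp(17,11); print(S)
rows([((*S,150),down(6))],0.1,step=30)
E
```

```text
t 18.9 tcp [ 416.7 -210.2  149.3] yaz -4.5 z [-0.005 -0.003 -1.   ] F [ 1.   0.2 -0.3] op 0.227 q [-0.303  0.311  0.894  1.903 -0.271  1.059  0.626]
[420.4672782  100.81021349]
[0.94, -0.06, -0.01, -0.001, 0.001, -0.032, 0.1] 
[0.94, -0.05, -0.01, -0.001, 0.001, -0.032, 0.1] 
[0.94, -0.03, 0.0, -0.001, 0.001, -0.032, 0.1] 
[0.94, -0.02, 0.0, -0.001, 0.001, -0.032, 0.1] 
[0.94, 0.0, 0.0, -0.001, 0.001, -0.032, 0.1] 
[0.94, 0.02, 0.0, -0.001, 0.001, -0.032, 0.1] 
[0.94, 0.03, 0.0, -0.001, 0.001, -0.032, 0.1] 
[0.94, 0.05, 0.0, -0.001, 0.001, -0.032, 0.1] 
[0.94, 0.06, 0.0, -0.001, 0.001, -0.032, 0.1] 
[0.94, 0.08, 0.0, -0.001, 0.001, -0.032, 0.1] 

[0.94, 0.09, 0.0, -0.001, 0.001, -0.032, 0.1]
```

>>> apply_moves([
  [[1,-0.05,0,0,0,-0.035,0.1],[1,-0.05,0,0,0,-0.035,0.1],[1,-0.03,0,0,0,-0.035,0.1],[1,0,0,0,0,-0.035,0.1],[1,0,0,0,0,-0.035,0.1],[1,0.02,0,0,0,-0.035,0.1],[1,0.03,0,0,0,-0.035,0.1],[1,0.05,0,0,0,-0.03,0.1],[0.9,0.05,0,0,0,-0.03,0.1],[0.5,0,0.1,0,0,-0.02,0.1]],
])

```text
clock: 19.73
tcp_pos: [421.0, 84.9, 154.2]
tool_rot: [0.671, 0.741, 0.006, 0.006]
ft_force: [0.2, -0.0, 0.7]
opening: 0.217
```

```bash
python3 - <<'E'
from pl import *
st(); S=sp(17,11); print(S)
rows([((*S,127),down(6))],0.1,step=30)
E
```

```text
t 19.73 tcp [421.   84.9 154.2] yaz 5.6 z [ 0.017  0.002 -1.   ] F [ 0.2 -0.   0.7] op 0.217 q [-0.885  0.161  0.722  1.999 -0.124  1.008 -0.006]
[420.4672782  100.81021349]
[0.27, 0.01, 0.45, 0.016, 0.0, -0.006, 0.1] 
[0.27, 0.01, 0.45, 0.016, 0.0, -0.006, 0.1]
```

>>> apply_moves([
  [[0.3,0,0.3,0.02,0,0,0.1],[0.15,0,0.3,0.01,0,0,0.1],[0.05,0,0.1,0,0,0,0.1],[0,0,0,0,0,0,0.1]],
])

```text
clock: 20.07
tcp_pos: [418.5, 101.8, 130.2]
tool_rot: [0.67, 0.742, -0.001, -0.0]
ft_force: [-0.0, -0.6, 0.9]
opening: 0.22
```

```bash
python3 - <<'E'
from pl import *
st(); S=sp(17,11); print(S)
rows([((*S,103),down(6))],0.1,step=30)
E
```

```text
t 20.07 tcp [418.5 101.8 130.2] yaz 5.9 z [-0.002 -0.001 -1.   ] F [-0.  -0.6  0.9] op 0.22 q [-0.888  0.216  0.702  2.012 -0.167  0.973  0.   ]
[420.4672782  100.81021349]
[-0.04, 0.06, 0.91, -0.004, 0.002, -0.004, 0.1]
```

>>> apply_moves([
  [[-0.03,0.05,0.4,0,0,0,0.1],[0,0,0.4,0,0,0,0.1],[0,0,0.05,0,0,0,0.1],[0,0,0,0,0,0,0.4],[0,0,0,0,0,0,0.4],[0,0,0,0,0,0,0.4],[0,0,-0.6,0,0,0,0.4],[0,0,-0.8,0,0,0,0.4],[-0.2,0,-0.6,0,0,0,0.4],[-0.5,0,-0.3,0,0,0.04,0.4]],
])

```text
clock: 20.9
tcp_pos: [421.6, 71.3, 174.6]
tool_rot: [0.683, 0.73, -0.005, 0.0]
ft_force: [1.1, 1.0, 0.3]
opening: 0.398
```

```bash
python3 - <<'E'
from pl import *
st()
c=cam('wrist'); cv2.imwrite('pics/w8.png',c['image'])
rows([((412,-200,145),down(-3)),((409,-328,70),down(-5.7))],0.45,step=31)
E
```

```text
t 20.9 tcp [421.6  71.3 174.6] yaz 3.8 z [-0.007 -0.008 -1.   ] F [1.1 1.  0.3] op 0.398 q [-0.878  0.15   0.745  1.955 -0.107  1.087 -0.022]
[-0.98, -0.1, 0.12, -0.001, 0.002, 0.024, 0.45] 
[-0.98, -0.09, 0.12, -0.001, 0.002, 0.024, 0.45] 
[-0.98, -0.07, 0.12, -0.001, 0.002, 0.024, 0.45] 
[-0.98, -0.06, 0.12, -0.001, 0.002, 0.024, 0.45] 
[-0.99, -0.05, 0.12, -0.001, 0.002, 0.024, 0.45] 
[-0.99, -0.04, 0.12, -0.001, 0.002, 0.024, 0.45] 
[-0.99, -0.03, 0.12, -0.001, 0.002, 0.024, 0.45] 
[-0.99, -0.01, 0.12, -0.001, 0.002, 0.024, 0.45] 
[-0.99, 0.0, 0.12, -0.001, 0.002, 0.024, 0.45] 
[-0.85, 0.02, 0.5, 0.0, 0.0, 0.018, 0.45] 

[-0.85, 0.03, 0.5, 0.0, 0.0, 0.018, 0.45] 
[-0.85, 0.04, 0.5, 0.0, 0.0, 0.018, 0.45] 
[-0.85, 0.05, 0.5, 0.0, 0.0, 0.018, 0.45] 
[-0.85, 0.06, 0.5, 0.0, 0.0, 0.018, 0.45]
```

Four are in the scoop. Next is E at (409,-328).

>>> apply_moves([
  [[-1,-0.1,0.1,0,0,0.025,0.45],[-1,-0.09,0.1,0,0,0.025,0.45],[-1,-0.07,0.1,0,0,0.025,0.45],[-1,-0.06,0.1,0,0,0.025,0.45],[-1,-0.05,0.1,0,0,0.025,0.45],[-1,-0.04,0.1,0,0,0.025,0.45],[-1,-0.03,0.1,0,0,0.025,0.45],[-1,0,0.1,0,0,0.02,0.45],[-1,0,0.2,0,0,0.02,0.45],[-1,0.02,0.4,0,0,0.02,0.45]],
])

```text
clock: 21.78
tcp_pos: [409.1, -249.1, 135.8]
tool_rot: [0.732, 0.682, 0.001, 0.005]
ft_force: [1.2, 0.2, 0.2]
opening: 0.452
```

```bash
python3 - <<'E'
from pl import *
st()
rows([((409,-328,60),down(-5.7))],0.45,step=31)
E
```

```text
t 21.78 tcp [ 409.1 -249.1  135.8] yaz -4.1 z [ 0.008 -0.007 -1.   ] F [1.2 0.2 0.2] op 0.452 q [-0.219  0.358  0.913  1.902 -0.329  1.029  0.763]
[-0.65, 0.04, 0.64, 0.004, 0.003, 0.014, 0.45] 
[-0.65, 0.05, 0.63, 0.004, 0.003, 0.014, 0.45] 
[-0.65, 0.05, 0.63, 0.004, 0.003, 0.014, 0.45] 
[-0.65, 0.06, 0.63, 0.004, 0.003, 0.014, 0.45]
```

>>> apply_moves([
  [[-0.9,0.08,0.6,0,0,0.01,0.45],[-0.7,0.1,0.7,0,0,0.01,0.45],[-0.4,0.1,0.7,0,0,0.01,0.45],[-0.15,0.05,0.5,0,0,0,0.45],[0,0,0.1,0,0,0,0.45],[0,0,0,0,0,0,0.45]],
])

```text
clock: 22.28
tcp_pos: [404.2, -333.6, 52.3]
tool_rot: [0.746, 0.666, -0.005, 0.007]
ft_force: [-0.1, 0.3, 1.1]
opening: 0.454
```

```bash
python3 - <<'E'
from pl import *
st()
rows([((409,-328,29.5),down(-5.7))],0.45,step=31)
E
```

```text
t 22.28 tcp [ 404.2 -333.6   52.3] yaz -6.5 z [ 0.002 -0.018 -1.   ] F [-0.1  0.3  1.1] op 0.454 q [ 0.049  0.571  0.816  1.867 -0.505  0.912  0.987]
[0.22, 0.13, 0.76, 0.007, 0.033, -0.026, 0.45]
```

>>> apply_moves([
  [[0.22,0.14,0.15,0,0.03,-0.03,0.45],[0.03,0.02,0.25,0,0,0,0.45],[0,0,0.2,0,0,0,0.45],[0,0,0,0,0,0,0.45]],
])

```text
clock: 22.62
tcp_pos: [411.3, -324.9, 34.5]
tool_rot: [0.74, 0.673, 0.002, 0.002]
ft_force: [0.3, 0.7, 0.1]
opening: 0.452
```

```bash
python3 - <<'E'
from pl import *
st()
rows([((409,-328.5,29.5),down(-5.7))],0.45,step=31)
E
```

```text
t 22.62 tcp [ 411.3 -324.9   34.5] yaz -5.4 z [ 0.006 -0.    -1.   ] F [0.3 0.7 0.1] op 0.452 q [ 0.066  0.596  0.781  1.872 -0.538  0.891  1.015]
[-0.13, -0.07, 0.17, 0.011, -0.001, 0.011, 0.45]
```

>>> apply_moves([
  [[-0.15,-0.06,0.16,0,0,0,0.45],[0,0,0,0,0,0,0.1],[0,0,0,0,0,0,0.1],[0,0,0,0,0,0,0.1],[0,0,0,0,0,0,0.1],[0,0,-0.6,0,0,0,0.1],[0,0,-0.9,0,0,0,0.1],[0.4,0,-0.9,0,0,0,0.1],[0.8,0,-0.9,0,0,-0.03,0.1],[1,0,-0.6,0,0,-0.03,0.1]],
])

```text
clock: 23.45
tcp_pos: [410.4, -266.7, 148.6]
tool_rot: [0.732, 0.681, -0.001, 0.001]
ft_force: [0.6, 0.1, -0.6]
opening: 0.226
```

```bash
python3 - <<'E'
from pl import *
st(); S=sp(38,-10); print(S)
rows([((*S,155),down(6))],0.1,step=30)
E
```

```text
t 23.45 tcp [ 410.4 -266.7  148.6] yaz -4.1 z [-0.001 -0.003 -1.   ] F [ 0.6  0.1 -0.6] op 0.226 q [-0.182  0.373  0.919  1.851 -0.331  1.08   0.791]
[397.0645528  119.09442647]
[0.98, -0.11, -0.02, 0.0, 0.0, -0.026, 0.1] 
[0.99, -0.09, -0.02, 0.0, 0.0, -0.026, 0.1] 
[0.99, -0.08, -0.02, 0.0, 0.0, -0.026, 0.1] 
[0.99, -0.06, -0.02, 0.0, 0.0, -0.026, 0.1] 
[0.99, -0.05, -0.02, 0.0, 0.0, -0.026, 0.1] 
[0.99, -0.04, -0.02, 0.0, 0.0, -0.026, 0.1] 
[0.99, -0.02, -0.02, 0.0, 0.0, -0.026, 0.1] 
[0.99, -0.01, -0.02, 0.0, 0.0, -0.026, 0.1] 
[0.99, 0.0, -0.02, 0.0, 0.0, -0.026, 0.1] 
[0.99, 0.02, -0.02, 0.0, 0.0, -0.026, 0.1] 

[0.99, 0.03, -0.02, 0.0, 0.0, -0.026, 0.1] 
[0.99, 0.04, -0.02, 0.0, 0.0, -0.026, 0.1] 
[0.99, 0.06, -0.02, 0.0, 0.0, -0.026, 0.1]
```

>>> apply_moves([
  [[1,-0.1,0,0,0,-0.026,0.1],[1,-0.09,0,0,0,-0.026,0.1],[1,-0.08,0,0,0,-0.026,0.1],[1,-0.06,0,0,0,-0.026,0.1],[1,-0.05,0,0,0,-0.026,0.1],[1,-0.04,0,0,0,-0.026,0.1],[1,-0.02,0,0,0,-0.026,0.1],[1,0,0,0,0,-0.026,0.1],[1,0,0,0,0,-0.026,0.1],[1,0.02,0,0,0,-0.026,0.1]],
])

```text
clock: 24.28
tcp_pos: [403.5, 42.3, 154.8]
tool_rot: [0.685, 0.729, 0.006, 0.008]
ft_force: [0.6, -0.3, 0.1]
opening: 0.223
```

```bash
python3 - <<'E'
from pl import *
st(); S=sp(38,-10); print(S)
rows([((*S,140),down(6))],0.1,step=30)
E
```

```text
t 24.28 tcp [403.5  42.3 154.8] yaz 3.6 z [ 0.02  -0.003 -1.   ] F [ 0.6 -0.3  0.1] op 0.223 q [-0.886  0.1    0.793  2.057 -0.079  0.996  0.009]
[397.0645528  119.09442647]
[0.86, -0.02, 0.16, 0.013, 0.003, -0.027, 0.1] 
[0.86, -0.01, 0.16, 0.013, 0.003, -0.027, 0.1] 
[0.86, 0.0, 0.16, 0.013, 0.003, -0.027, 0.1]
```

>>> apply_moves([
  [[0.9,-0.05,0.1,0.02,0,-0.03,0.1],[0.7,-0.05,0.2,0.01,0,-0.03,0.1],[0.25,0,0.2,0,0,-0.02,0.1],[0.05,0,0,0,0,0,0.1],[0,0,0,0,0,0,0.1]],
])

```text
clock: 24.7
tcp_pos: [395.4, 108.3, 139.9]
tool_rot: [0.664, 0.748, 0.003, 0.002]
ft_force: [-0.0, -0.6, -0.5]
opening: 0.218
```

```bash
python3 - <<'E'
from pl import *
st(); S=sp(38,-10); print(S)
c=cam('wrist'); cv2.imwrite('pics/w9.png',c['image'])
rows([((*S,106),down(6))],0.1,step=30)
E
```

```text
t 24.7 tcp [395.4 108.3 139.9] yaz 6.8 z [ 0.007  0.001 -1.   ] F [-0.  -0.6 -0.5] op 0.218 q [-0.966  0.144  0.725  2.056 -0.114  0.974 -0.063]
[397.0645528  119.09442647]
[0.19, 0.05, 0.57, 0.006, 0.0, 0.012, 0.1] 
[0.19, 0.05, 0.57, 0.006, 0.0, 0.012, 0.1]
```

>>> apply_moves([
  [[0.3,0,0.1,0,0,0.01,0.1],[0.1,0,0.3,0,0,0,0.1],[0,0,0.4,0,0,0,0.1],[0,0,0.2,0,0,0,0.1],[0,0,0,0,0,0,0.1]],
])

```text
clock: 25.17
tcp_pos: [401.4, 115.8, 112.9]
tool_rot: [0.671, 0.741, 0.008, 0.006]
ft_force: [0.0, -1.6, 2.2]
opening: 0.222
```

```bash
python3 - <<'E'
from pl import *
st(); S=sp(39,-11); print(S)
rows([((*S,106),down(6))],0.1,step=30)
E
```

```text
t 25.17 tcp [401.4 115.8 112.9] yaz 5.6 z [ 0.019  0.004 -1.   ] F [ 0.  -1.6  2.2] op 0.222 q [-0.952  0.2    0.714  2.082 -0.167  0.895 -0.047]
[395.95013731 119.96510328]
[0.16, -0.17, 0.23, 0.037, -0.004, -0.012, 0.1]
```

```bash
python3 - <<'E'
from pl import *
c=cam('wrist'); a=c['image'][200:380,220:500]; 
c=cam('scene'); b=cv2.resize(c['image'][140:230,240:380],(700,450)); cv2.imwrite('pics/s10.png',b); cv2.imwrite('pics/w10.png',cv2.resize(a,None,fx=2.5,fy=2.5)); st()
E
```

```text
t 25.27 tcp [401.5 115.4 113. ] yaz 5.6 z [ 0.02   0.004 -1.   ] F [ 2.4 -1.2  3.7] op 0.223 q [-0.952  0.2    0.715  2.082 -0.166  0.895 -0.047]
```

>>> apply_moves([
  [[-0.1,-0.1,-0.5,0.04,0,-0.01,0.1],[-0.1,0,-0.3,0,0,0,0.1],[0,0,0,0,0,0,0.1],[0,0,0,0,0,0,0.1]],
])

```text
clock: 25.6
tcp_pos: [397.4, 107.2, 135.9]
tool_rot: [0.671, 0.741, -0.001, -0.002]
ft_force: [-0.0, 0.9, 0.1]
opening: 0.225
```

```bash
python3 - <<'E'
from pl import *
st()
c=cam('wrist'); cv2.imwrite('pics/w11.png',c['image']); np.save('w11.npy',c,allow_pickle=True)
P=cloud(c); hsv=cv2.cvtColor(c['image'],cv2.COLOR_BGR2HSV); m=cv2.inRange(hsv,(45,110,50),(85,255,255)); m[:,:285]=0;m[:,350:]=0;m[:250]=0; m[350:]=0
q=P[m>0]; o=bot.get_obs()['tcp_pos']; print('held green',np.nanmin(q,0).round(1),np.nanmax(q,0).round(1),np.nanmedian(q,0).round(1))
E
```

```text
t 25.6 tcp [397.4 107.2 135.9] yaz 5.7 z [-0.005  0.001 -1.   ] F [-0.   0.9  0.1] op 0.225 q [-0.953  0.165  0.728  2.048 -0.134  0.979 -0.057]
held green [386.7  95.9  76.2] [413.  121.5 136. ] [397.6 110.1 130.3]
```

```bash
python3 - <<'E'
from pl import *
c=np.load('w11.npy',allow_pickle=True).item(); P=cloud(c)
print(onplane(c,[(492,236),(258,249),(487,333),(566,265)],94).round(1)); print(sp(-48,-27),sp(68,-27),sp(-48,27),sp(-100,0))
hsv=cv2.cvtColor(c['image'],cv2.COLOR_BGR2HSV); m=cv2.inRange(hsv,(45,110,50),(85,255,255))>0; m[:,:297]=0;m[:,343:]=0;m[:292]=0;m[335:]=0
q=P[m]; q=q[q[:,2]>105]; A=np.c_[q[:,:2]-q[:,:2].mean(0),np.ones(len(q))]; print(np.linalg.lstsq(A,q[:,2],rcond=None)[0], q.mean(0))
w=P[285:292,300:340].reshape(-1,3); print(np.nanmin(w,0),np.nanmax(w,0))
for u,v in [(363,262),(405,262),(405,305),(370,296)]: print(pts(c,[(u,v)]).round(1))
E
```

```text
[[480.2 140.7  94. ]
 [366.6 122.6  94. ]
 [491.8  86.7  94. ]
 [533.2 129.6  94. ]]
[480.35174301 146.44847458] [365.21638942 132.31163074] [486.93268755  92.85098239] [535.25461516 125.98693434]
[-2.80007131e-02  8.47447617e-02  1.30680351e+02] [397.09738817 110.12904335 130.68035083]
[388.42837678 116.51339139 120.6947443 ] [404.02906538 120.07732183 126.32459867]
[[418.8 116.6  79.4]]
[[441.  118.7  79.3]]
[[445.3  94.4  79.7]]
[[416.7 117.  124.4]]
```

```bash
cat > sc.py <<'E'
from pl import *
def scoop(c,v=True):
    P=cloud(c); hsv=cv2.cvtColor(c['image'],cv2.COLOR_BGR2HSV); V=hsv[...,2]; S=hsv[...,1]
    X,Y,Z=P[...,0],P[...,1],P[...,2]
    reg=(abs(X-440)<130)&(abs(Y-114)<90)
    g=reg&(Z>91)&(Z<99)&(V<70)&(X>490); 
    r=reg&(Z>91)&(Z<97)&(V>95)&(S<60)
    if 'mount' in c: g[280:]=0 if False else g[280:]
    out={}
    for n,m in (('grip',g),('rim',r)):
        k,lab,s,ce=cv2.connectedComponentsWithStats(m.astype(np.uint8))
        if k<2: print(n,'none'); continue
        i=1+np.argmax(s[1:,4]); q=P[lab==i][:,:2] if n=='grip' else P[m][:,:2]
        rc=cv2.minAreaRect(q.astype(np.float32)); print(n,len(q),np.round(rc[0],1),np.round(rc[1],1),round(rc[2],1)); 
        if n=='grip': print('   corners',cv2.boxPoints(rc).round(0).tolist())
    return
if __name__=='__main__':
    import sys
    for n in sys.argv[1:]:
        c=cam(n); print(n); scoop(c)
E
python3 - <<'E'
from sc import *
c=np.load('w11.npy',allow_pickle=True).item(); scoop(c)
E
python3 sc.py scene side
```

```text
grip 1451 [512.1 119.7] [46. 12.] 8.9
   corners [[488.0, 122.0], [490.0, 110.0], [536.0, 117.0], [534.0, 129.0]]
rim 3353 [452.3 109. ] [167.4  55.8] 8.9
scene
grip 87 [513.4 116.7] [47.  12.9] 8.5
   corners [[489.0, 120.0], [491.0, 107.0], [538.0, 114.0], [536.0, 127.0]]
rim 171 [428.7 103.3] [115.1  58.3] 8.4
side
grip 65 [511.3 117.5] [42.4 12.8] 10.8
   corners [[489.0, 120.0], [492.0, 107.0], [533.0, 115.0], [531.0, 128.0]]
rim 96 [428.1 104.6] [115.4  55.8] 8.2
```

The scoop has shifted about 7 mm in -y and now sits at yaw 188.7°, which explains the contact. I'll update its pose and continue.

```bash
sed -i 's/^SO=.*/SO=np.array([438.0,106.5]); SA=188.7/' pl.py; python3 - <<'E'
from pl import *
st(); S=sp(39,-9); print(S); S=S-[0,3]
rows([((*S,118),down(7))],0.1,step=30)
E
```

```text
t 25.75 tcp [397.  107.3 135.5] yaz 5.7 z [-0.006  0.    -1.   ] F [ 0.5 -0.8 -0.3] op 0.222 q [-0.953  0.166  0.727  2.048 -0.134  0.979 -0.057]
[398.08739103 109.49727299]
[-0.03, 0.04, 0.58, -0.011, -0.001, -0.043, 0.1]
```

>>> apply_moves([
  [[-0.03,0.02,0.3,0,0,-0.04,0.1],[0,0,0.4,0,0,0,0.1],[0,0,0.25,0,0,0,0.1],[0,0,0,0,0,0,0.1]],
])

```text
clock: 26.08
tcp_pos: [396.4, 107.4, 104.7]
tool_rot: [0.662, 0.749, -0.002, -0.003]
ft_force: [-0.1, 0.1, 0.7]
opening: 0.224
```

```bash
python3 - <<'E'
from pl import *
st(); S=sp(39,-9); S=S-[0,3]
rows([((*S,102),down(7))],0.1,step=30)
E
```

```text
t 26.08 tcp [396.4 107.4 104.7] yaz 7.1 z [-0.007  0.    -1.   ] F [-0.1  0.1  0.7] op 0.224 q [-0.925  0.22   0.712  2.086 -0.185  0.903  0.015]
[-0.04, 0.05, 0.09, -0.013, -0.003, 0.003, 0.1]
```

>>> apply_moves([
  [[0,0,0.05,0,0,0,0.1],[0,0,0,0,0,0,0.38],[0,0,0,0,0,0,0.38],[0,0,0,0,0,0,0.38],[0,0,-0.6,0,0,0,0.38],[0,0,-0.8,0,0,0,0.38],[0,0,-0.6,0,0,0,0.4],[-0.5,0,-0.3,0,0,0.04,0.4]],
])

```text
clock: 26.75
tcp_pos: [396.5, 94.5, 173.3]
tool_rot: [0.668, 0.744, -0.005, -0.004]
ft_force: [1.6, -0.2, -0.0]
opening: 0.399
```

```bash
python3 - <<'E'
from sc import *
st()
c=cam('wrist'); cv2.imwrite('pics/w12.png',c['image']); scoop(c)
rows([((440,-180,145),down(-3)),((461,-333.5,70),down(-5.7))],0.45,step=31)
E
```

```text
t 26.75 tcp [396.5  94.5 173.3] yaz 6.1 z [-0.013 -0.002 -1.   ] F [ 1.6 -0.2 -0. ] op 0.399 q [-0.962  0.103  0.745  1.999 -0.08   1.081 -0.074]
grip 1161 [512.2 119. ] [46.  12.8] 9.5
   corners [[488.0, 121.0], [491.0, 109.0], [536.0, 116.0], [534.0, 129.0]]
rim 2892 [449.7 108.9] [162.1  55. ] 9.1
[-1.01, 0.06, 0.11, -0.002, 0.001, 0.032, 0.45] 
[-1.01, 0.07, 0.11, -0.002, 0.001, 0.032, 0.45] 
[-1.01, 0.09, 0.11, -0.002, 0.001, 0.032, 0.45] 
[-1.0, 0.11, 0.11, -0.002, 0.001, 0.032, 0.45] 
[-1.0, 0.12, 0.11, -0.002, 0.001, 0.032, 0.45] 
[-1.0, 0.14, 0.11, -0.002, 0.001, 0.032, 0.45] 
[-1.0, 0.16, 0.11, -0.002, 0.001, 0.032, 0.45] 
[-1.0, 0.17, 0.11, -0.002, 0.001, 0.032, 0.45] 
[-0.99, 0.19, 0.11, -0.002, 0.001, 0.032, 0.45] 
[-0.85, 0.16, 0.42, 0.0, 0.0, 0.015, 0.45] 

[-0.84, 0.17, 0.42, 0.0, 0.0, 0.015, 0.45] 
[-0.84, 0.17, 0.42, 0.0, 0.0, 0.015, 0.45] 
[-0.84, 0.18, 0.42, 0.0, 0.0, 0.015, 0.45] 
[-0.84, 0.19, 0.42, 0.0, 0.0, 0.015, 0.45] 
[-0.84, 0.19, 0.42, 0.0, 0.0, 0.015, 0.45]
```

Five tablets are in the scoop. The last one is F at (461,-334).

>>> apply_moves([
  [[-1,0.06,0.1,0,0,0.03,0.45],[-1,0.07,0.1,0,0,0.03,0.45],[-1,0.09,0.1,0,0,0.03,0.45],[-1,0.11,0.1,0,0,0.03,0.45],[-1,0.12,0.1,0,0,0.03,0.45],[-1,0.14,0.1,0,0,0.03,0.45],[-1,0.16,0.1,0,0,0.03,0.45],[-1,0.17,0.1,0,0,0.03,0.45],[-1,0.18,0.2,0,0,0.03,0.45],[-1,0.18,0.4,0,0,0.02,0.45]],
])

```text
clock: 27.63
tcp_pos: [453.3, -212.0, 132.8]
tool_rot: [0.721, 0.693, 0.004, -0.0]
ft_force: [1.5, 0.4, 0.4]
opening: 0.446
```

```bash
python3 - <<'E'
from pl import *
st()
rows([((461,-333,60),down(-5.7))],0.45,step=31)
E
```

```text
t 27.63 tcp [ 453.3 -212.   132.8] yaz -2.3 z [ 0.006  0.006 -1.   ] F [1.5 0.4 0.4] op 0.446 q [-0.276  0.414  0.89   1.843 -0.377  1.059  0.722]
[-0.81, 0.08, 0.48, 0.002, -0.003, 0.023, 0.45] 
[-0.81, 0.09, 0.48, 0.002, -0.003, 0.023, 0.45] 
[-0.8, 0.1, 0.48, 0.002, -0.003, 0.023, 0.45] 
[-0.8, 0.11, 0.48, 0.002, -0.003, 0.023, 0.45] 
[-0.8, 0.12, 0.48, 0.002, -0.003, 0.023, 0.45]
```

>>> apply_moves([
  [[-1,0.08,0.5,0,0,0.02,0.45],[-1,0.1,0.5,0,0,0.02,0.45],[-0.8,0.1,0.5,0,0,0.02,0.45],[-0.5,0.1,0.5,0,0,0.02,0.45],[-0.2,0.05,0.4,0,0,0.01,0.45],[0,0,0.1,0,0,0,0.45],[0,0,0,0,0,0,0.45]],
])

```text
clock: 28.22
tcp_pos: [458.4, -331.7, 49.3]
tool_rot: [0.742, 0.671, 0.001, 0.001]
ft_force: [0.4, -0.2, -0.3]
opening: 0.453
```

```bash
python3 - <<'E'
from pl import *
st()
rows([((461,-333,29.5),down(-5.7))],0.45,step=31)
E
```

```text
t 28.22 tcp [ 458.4 -331.7   49.3] yaz -5.8 z [ 0.002 -0.001 -1.   ] F [ 0.4 -0.2 -0.3] op 0.453 q [ 0.046  0.652  0.795  1.742 -0.549  0.982  0.953]
[-0.03, 0.09, 0.66, 0.004, 0.001, -0.002, 0.45]
```

>>> apply_moves([
  [[0,0.1,0.2,0,0,0,0.45],[0,0.02,0.2,0,0,0,0.45],[0,0,0.15,0,0,0,0.45],[0,0,0,0,0,0,0.45]],
])

```text
clock: 28.55
tcp_pos: [464.4, -328.8, 32.6]
tool_rot: [0.74, 0.672, 0.002, 0.001]
ft_force: [0.5, 0.1, 0.2]
opening: 0.451
```

```bash
python3 - <<'E'
from pl import *
st()
rows([((461,-333,29.5),down(-5.7))],0.45,step=31)
E
```

```text
t 28.55 tcp [ 464.4 -328.8   32.6] yaz -5.5 z [ 0.005  0.001 -1.   ] F [0.5 0.1 0.2] op 0.451 q [ 0.053  0.677  0.775  1.745 -0.572  0.956  0.963]
[-0.15, -0.1, 0.1, 0.009, -0.003, 0.007, 0.45]
```

>>> apply_moves([
  [[-0.12,-0.1,0.1,0,0,0,0.45],[0,0,0,0,0,0,0.1],[0,0,0,0,0,0,0.1],[0,0,0,0,0,0,0.1],[0,0,0,0,0,0,0.1],[0,0,-0.6,0,0,0,0.1],[0,0,-0.9,0,0,0,0.1],[0.4,0,-0.9,0,0,0,0.1],[0.8,0,-0.9,0,0,-0.03,0.1],[1,-0.1,-0.6,0,0,-0.03,0.1]],
])

```text
clock: 29.38
tcp_pos: [459.3, -269.5, 148.4]
tool_rot: [0.733, 0.681, -0.001, -0.0]
ft_force: [0.9, 0.2, -0.1]
opening: 0.218
```

```bash
python3 - <<'E'
from pl import *
st(); S=sp(41,11); print(S)
rows([((*S,155),down(7))],0.1,step=30)
E
```

```text
t 29.38 tcp [ 459.3 -269.5  148.4] yaz -4.2 z [-0.002 -0.001 -1.   ] F [ 0.9  0.2 -0.1] op 0.218 q [-0.158  0.471  0.897  1.735 -0.4    1.132  0.786]
[399.13561966  89.42487361]
[0.91, -0.22, -0.02, 0.0, 0.0, -0.029, 0.1] 
[0.91, -0.21, -0.02, 0.0, 0.0, -0.029, 0.1] 
[0.91, -0.19, -0.02, 0.0, 0.0, -0.029, 0.1] 
[0.92, -0.18, -0.02, 0.0, 0.0, -0.029, 0.1] 
[0.92, -0.17, -0.02, 0.0, 0.0, -0.029, 0.1] 
[0.92, -0.15, -0.02, 0.0, 0.0, -0.029, 0.1] 
[0.92, -0.14, -0.02, 0.0, 0.0, -0.029, 0.1] 
[0.92, -0.12, -0.02, 0.0, 0.0, -0.029, 0.1] 
[0.93, -0.11, -0.02, 0.0, 0.0, -0.029, 0.1] 
[0.93, -0.1, -0.02, 0.0, 0.0, -0.029, 0.1] 

[0.93, -0.08, -0.02, 0.0, 0.0, -0.029, 0.1] 
[0.93, -0.07, -0.02, 0.0, 0.0, -0.029, 0.1] 
[0.93, -0.05, -0.02, 0.0, 0.0, -0.029, 0.1]
```

>>> apply_moves([
  [[1,-0.22,0,0,0,-0.03,0.1],[1,-0.22,0,0,0,-0.03,0.1],[1,-0.2,0,0,0,-0.03,0.1],[1,-0.2,0,0,0,-0.03,0.1],[1,-0.18,0,0,0,-0.03,0.1],[1,-0.17,0,0,0,-0.03,0.1],[1,-0.15,0,0,0,-0.03,0.1],[1,-0.13,0,0,0,-0.03,0.1],[1,-0.1,0,0,0,-0.03,0.1],[1,-0.08,0,0,0,-0.03,0.1]],
])

```text
clock: 30.22
tcp_pos: [411.2, 38.7, 154.3]
tool_rot: [0.677, 0.736, 0.005, 0.007]
ft_force: [0.8, 0.0, 0.1]
opening: 0.222
```

```bash
python3 - <<'E'
from pl import *
st(); S=sp(41,11); print(S)
rows([((*S,140),down(7))],0.1,step=30)
E
```

```text
t 30.22 tcp [411.2  38.7 154.3] yaz 4.7 z [ 0.017 -0.003 -1.   ] F [0.8 0.  0.1] op 0.222 q [-0.921  0.131  0.86   2.04  -0.113  1.003  0.076]
[399.13561966  89.42487361]
[0.86, -0.13, 0.23, 0.016, 0.004, -0.038, 0.1] 
[0.86, -0.11, 0.24, 0.016, 0.004, -0.038, 0.1]
```

>>> apply_moves([
  [[0.7,-0.15,0.1,0.02,0,-0.03,0.1],[0.35,-0.1,0.2,0.01,0,-0.03,0.1],[0.1,0,0.2,0,0,0,0.1],[0,0,0,0,0,0,0.1],[0,0,0,0,0,0,0.1]],
])

```text
clock: 30.63
tcp_pos: [398.7, 79.5, 138.4]
tool_rot: [0.661, 0.75, 0.0, 0.001]
ft_force: [-0.6, -0.3, -0.2]
opening: 0.222
```

```bash
python3 - <<'E'
from sc import *
st(); S=sp(41,10); print(S)
c=cam('wrist'); cv2.imwrite('pics/w13.png',c['image']); scoop(c)
rows([((*S,118),down(7))],0.1,step=30)
E
```

```text
t 30.63 tcp [398.7  79.5 138.4] yaz 7.3 z [ 0.001 -0.    -1.   ] F [-0.6 -0.3 -0.2] op 0.222 q [-0.974  0.152  0.816  2.063 -0.133  0.977  0.038]
[398.98435884  90.4133675 ]
grip 1470 [512.4 119.3] [45.9 12.8] 7.9
   corners [[489.0, 122.0], [491.0, 110.0], [536.0, 116.0], [534.0, 129.0]]
rim 3548 [440.4 107.5] [143.1  54.8] 8.9
[0.38, 0.06, 0.68, 0.002, 0.001, 0.007, 0.1]
```

>>> apply_moves([
  [[0.35,0.03,0,0,0,0,0.1],[0.1,0,0.1,0,0,0,0.1],[0,0,0.3,0,0,0,0.1],[0,0,0.2,0,0,0,0.1],[0,0,0,0,0,0,0.1]],
])

```text
clock: 31.1
tcp_pos: [400.1, 89.5, 119.3]
tool_rot: [0.665, 0.747, 0.001, 0.002]
ft_force: [-0.0, 1.4, 0.2]
opening: 0.22
```

```bash
python3 - <<'E'
from pl import *
st(); S=sp(41,10)
rows([((*S,103),down(7))],0.1,step=30)
E
```

```text
t 31.1 tcp [400.1  89.5 119.3] yaz 6.6 z [ 0.004 -0.001 -1.   ] F [-0.   1.4  0.2] op 0.22 q [-0.971  0.193  0.802  2.081 -0.171  0.928  0.04 ]
[0.04, -0.04, 0.54, 0.008, 0.003, -0.012, 0.1]
```

>>> apply_moves([
  [[0.03,0,0.3,0,0,0,0.1],[0,0,0.2,0,0,0,0.1],[0,0,0,0,0,0,0.1],[0,0,0,0,0,0,0.38],[0,0,0,0,0,0,0.38],[0,0,0,0,0,0,0.38],[0,0,-0.6,0,0,0,0.38],[0,0,-0.8,0,0,0,0.38],[0,0,-0.8,0,0,0,0.4],[0,0,-0.2,0,0,0,0.4]],
])

```text
clock: 31.93
tcp_pos: [397.5, 88.1, 174.7]
tool_rot: [0.666, 0.746, -0.003, 0.001]
ft_force: [1.1, 0.2, 0.1]
opening: 0.403
```

```bash
python3 - <<'E'
from sc import *
st()
c=cam('wrist'); cv2.imwrite('pics/w14.png',c['image']); scoop(c)
rows([((470,105,200),down(60)),((512,118.5,180),down(98.7))],0.45,step=31)
for n in ['scene','side']:
    c=cam(n); cv2.imwrite(f'pics/{n}14.png',c['image']); np.save(f'{n}14.npy',c,allow_pickle=True); print(n); scoop(c)
E
```

```text
t 31.93 tcp [397.5  88.1 174.7] yaz 6.4 z [-0.003 -0.007 -1.   ] F [1.1 0.2 0.1] op 0.403 q [-1.027  0.096  0.823  2.006 -0.074  1.075 -0.059]
grip 1168 [512.2 119.2] [46.  12.5] 9.1
   corners [[489.0, 122.0], [491.0, 109.0], [536.0, 117.0], [534.0, 129.0]]
rim 2911 [427.6 105.5] [117.   54.9] 9.1
[0.03, 0.31, -0.11, -0.001, 0.001, -0.223, 0.45] 
[0.0, 0.31, -0.11, -0.001, 0.001, -0.223, 0.45] 
[-0.04, 0.31, -0.11, -0.001, 0.001, -0.223, 0.45] 
[-0.07, 0.3, -0.11, -0.001, 0.001, -0.223, 0.45] 
[-0.11, 0.29, -0.11, -0.001, 0.001, -0.223, 0.45] 
[-0.14, 0.28, -0.11, -0.001, 0.001, -0.223, 0.45] 
[-0.17, 0.26, -0.11, -0.001, 0.001, -0.223, 0.45] 
[-0.2, 0.24, -0.11, -0.001, 0.001, -0.223, 0.45] 
[-0.16, 0.18, 0.11, 0.0, 0.0, -0.215, 0.45] 
[-0.18, 0.16, 0.11, 0.0, 0.0, -0.215, 0.45] 

[-0.2, 0.14, 0.11, 0.0, 0.0, -0.215, 0.45] 
[-0.22, 0.12, 0.11, 0.0, 0.0, -0.215, 0.45] 
[-0.23, 0.09, 0.11, 0.0, 0.0, -0.215, 0.45] 
[-0.24, 0.07, 0.11, 0.0, 0.0, -0.215, 0.45] 
scene
grip 89 [513.5 116.7] [46.4 16. ] 6.0
   corners [[490.0, 122.0], [491.0, 106.0], [537.0, 111.0], [536.0, 127.0]]
rim 185 [428.9 103.1] [115.3  57.8] 9.0
side
grip 71 [511.7 116.9] [43.8 13. ] 10.5
   corners [[489.0, 119.0], [491.0, 107.0], [534.0, 115.0], [532.0, 127.0]]
rim 90 [427.3 104.6] [118.1  56.8] 8.9
```

All six green tablets are in the scoop, the oranges are still in their pockets at (257,297) and (222,332), and the jar hasn't moved. Before grasping the scoop I'll fit a simple arm model from the logged joints, to check that the tipping pose is within the joint ranges.

```bash
cat > fk.py <<'E'
import numpy as np, itertools
from scipy.spatial.transform import Rotation as R
from scipy.optimize import least_squares
D=[([-1.387,0.312,0.014,1.513,-0.004,1.319,-0.027],[123,535.5,249.4],77.1),
([-1.049,0.118,0.304,1.78,-0.041,1.256,-0.153],[333.6,304.4,241.5],33.3),
([-0.651,0.09,0.666,1.923,-0.059,1.152,-0.103],[422.9,-3.2,204],-8.0),
([-0.259,0.323,0.76,1.971,-0.268,0.949,0.517],[421.5,-181.3,110.1],-6.7),
([-0.19,0.449,0.665,2.052,-0.405,0.761,0.635],[425.4,-168.2,29.7],-5.1),
([-0.822,0.274,0.604,1.946,-0.183,0.976,-0.029],[442.5,125.7,125.7],5.9),
([0.066,0.596,0.781,1.872,-0.538,0.891,1.015],[411.3,-324.9,34.5],-5.4),
([0.053,0.677,0.775,1.745,-0.572,0.956,0.963],[464.4,-328.8,32.6],-5.5),
([-0.953,0.165,0.728,2.048,-0.134,0.979,-0.057],[397.4,107.2,135.9],5.7),
([-0.158,0.471,0.897,1.735,-0.4,1.132,0.786],[459.3,-269.5,148.4],-4.2)]
def rot(ax,a):
    c,s=np.cos(a),np.sin(a)
    return np.array([[c,-s,0],[s,c,0],[0,0,1.]]) if ax=='z' else np.array([[c,0,s],[0,1,0],[-s,0,c]])
def fk(p,q,sg):
    h,L1,L2,T,y0,o1,o2,y7,r0x,r0y=p
    M=rot('z',y0+sg[0]*q[0]); x=np.array([r0x,r0y,h])
    M=M@rot('y',sg[1]*q[1])@rot('z',sg[2]*q[2]); x=x+M@[0,o1,L1]
    M=M@rot('y',sg[3]*q[3])@rot('z',sg[4]*q[4]); x=x+M@[0,o2,L2]
    M=M@rot('y',sg[5]*q[5])@rot('z',sg[6]*q[6]+y7); x=x+M@[0,0,T]
    return x,M
def res(p,sg):
    r=[]
    for q,t,a in D:
        x,M=fk(p,q,sg); a=np.radians(a); r+=list(x-t)+list(200*(M[:,1]-[np.cos(a),np.sin(a),0]))+list(200*(M[:,2]-[0,0,-1]))
    return r
if __name__=='__main__':
    best=[]
    for s in itertools.product([1,-1],repeat=4):
        sg=[s[0],1,s[1],1,s[2],1,s[3]]
        for y7 in (0,np.pi/2,np.pi,-np.pi/2):
            o=least_squares(res,[300,420,400,250,0,0,0,y7,0,0],args=(sg,)); best.append((o.cost,sg,o.x.round(3).tolist()))
    best.sort(key=lambda t:t[0])
    for b in best[:3]: print(b)
E
python3 fk.py
```

```text
(np.float64(19.130113345745368), [-1, 1, -1, 1, -1, 1, -1], [189.356, 470.037, 422.462, 280.573, -0.018, -3.006, 1.467, 1.553, 5.101, -4.076])
(np.float64(19.130113345750903), [-1, 1, -1, 1, -1, 1, -1], [189.356, 470.037, 422.462, 280.573, -0.018, -3.006, 1.467, 1.553, 5.101, -4.076])
(np.float64(19.130113345772177), [-1, 1, -1, 1, -1, 1, -1], [189.357, 470.037, 422.462, 280.574, -0.018, -3.006, 1.467, 1.553, 5.101, -4.076])
```

```bash
cat > sim.py <<'E'
from fk import *
P0=[189.356,470.037,422.462,280.573,-0.018,-3.006,1.467,1.553,5.101,-4.076]; SG=[-1,1,-1,1,-1,1,-1]
LO=np.array([-2.7,-.3,-1.27,.12,-1.44,.2,-3.05]); HI=np.array([2.7,1.91,1.3,2.57,4.58,2.03,3.05])
def F(q): return fk(P0,q,SG)
def step(q,x,M):
    for _ in range(4):
        x0,M0=F(q); e=np.r_[(x-x0)/300,R.from_matrix(M@M0.T).as_rotvec()]
        J=np.zeros((6,7))
        for i in range(7):
            d=q.copy(); d[i]+=1e-5; x1,M1=F(d); J[:,i]=np.r_[(x1-x0)/300,R.from_matrix(M1@M0.T).as_rotvec()]/1e-5
        q=q+J.T@np.linalg.solve(J@J.T+1e-6*np.eye(6),e)
    return q
def path(q,wps,n=40):
    x,M=F(q); Q=[q]
    for tx,TM in wps:
        tx=np.array(tx,float); rv=R.from_matrix(M.T@TM).as_rotvec()
        for i in range(1,n+1):
            q=step(q,x+(tx-x)*i/n,M@R.from_rotvec(rv*i/n).as_matrix()); Q.append(q)
        x,M=tx,TM
    return np.array(Q)
def scoopR(az,t,flip=1):
    a,t=np.radians(az),np.radians(t); ex=np.array([np.cos(a)*np.cos(t),np.sin(a)*np.cos(t),-np.sin(t)]); ez=np.array([np.cos(a)*np.sin(t),np.sin(a)*np.sin(t),np.cos(t)]); ey=np.cross(ez,ex)
    return np.c_[flip*ex,-flip*ey,-ez], np.c_[ex,ey,ez]
def tcp_for_lip(L,az,t,gz=27): 
    _,S=scoopR(az,t); return np.array(L)-S@np.array([144,0,14-gz])
if __name__=='__main__':
    q0=np.array([-1.027,0.096,0.823,2.006,-0.074,1.075,-0.059]); jar=np.array([674.3,-67.5])
    for flip in (1,-1):
        Rg,_=scoopR(188.8,0,flip)
        # rotate in place above via two steps
        for az in (225,250,270,290,90,110,130,60):
            d=np.array([np.cos(np.radians(az)),np.sin(np.radians(az))]); L=np.r_[jar-8*d,168]
            mid,_=scoopR((188.8+az)/2,0,flip)
            ws=[((455,100,200),scoopR(188.8+(-45 if flip==1 else 45),0,flip)[0]),((512.5,117.6,87),Rg),((512.5,117.6,250),Rg),((560,60,300),mid)]
            ws+=[(tcp_for_lip(L+[0,0,20],az,15),scoopR(az,15,flip)[0])]+[(tcp_for_lip(L,az,t),scoopR(az,t,flip)[0]) for t in (30,45,60,70)]
            Q=path(q0,ws,20); m=np.minimum(Q-LO,HI-Q); k=m.min(0)
            i=np.argmin(m.min(1)); print(flip,az,'margins',k.round(2),'worst at wp',(i-1)//20,'final q',Q[-1].round(2))
E
python3 sim.py
```

```text
1 225 margins [ 1.67  0.4   0.48  0.56 -0.02  0.58 -0.51] worst at wp 8 final q [ 0.34  0.43  0.05  1.68 -1.46  1.09  3.56]
1 250 margins [ 1.67  0.4   0.48  0.56  0.2   0.53 -0.5 ] worst at wp 8 final q [ 0.38  0.6   0.03  1.39 -1.24  1.5   3.55]
1 270 margins [ 1.67  0.4   0.48  0.56  0.33  0.21 -0.51] worst at wp 8 final q [ 0.37  0.76  0.01  1.12 -1.11  1.82  3.56]
1 290 margins [ 1.67  0.4   0.48  0.56  0.42 -0.1  -0.65] worst at wp 6 final q [ 0.33  0.92 -0.02  0.82 -1.02  2.13  3.58]
1 90 margins [ 1.67  0.4  -0.07  0.56  1.09  0.57  1.35] worst at wp 8 final q [-0.86  1.07  1.37  1.27  0.17  1.22  0.09]
1 110 margins [ 1.67  0.4  -0.16  0.56  1.07  0.57  1.35] worst at wp 8 final q [-1.01  1.03  1.46  1.52  0.12  0.78  0.25]
1 130 margins [ 1.61  0.4  -0.2   0.56  1.04  0.14  1.35] worst at wp 8 final q [-1.09  0.94  1.5   1.73 -0.02  0.34  0.55]
1 60 margins [1.67 0.4  0.05 0.56 1.1  0.16 1.35] worst at wp 8 final q [-0.56  1.16  1.25  0.83  0.17  1.87 -0.06]
-1 225 margins [ 1.65  0.4   0.22  0.56 -0.14  0.54  1.71] worst at wp 8 final q [ 0.04  0.46  0.46  1.68 -1.58  1.24
[... 166 characters left out ...]
 0.1  1.71] worst at wp 8 final q [ 0.21  0.78  0.32  1.12 -1.28  1.93  0.47]
-1 290 margins [ 1.65  0.4   0.22  0.56  0.24 -0.19  1.71] worst at wp 8 final q [ 0.22  0.93  0.27  0.82 -1.2   2.22  0.49]
-1 90 margins [ 1.65  0.4  -0.45  0.56  0.75  0.48  0.3 ] worst at wp 8 final q [-0.86  1.33  1.75  1.27 -0.3   1.23 -2.75]
-1 110 margins [ 1.65  0.4  -0.45  0.56  0.73  0.49  0.55] worst at wp 8 final q [-1.    1.28  1.75  1.52 -0.43  0.82 -2.5 ]
-1 130 margins [ 1.61  0.4  -0.36  0.56  0.72  0.2   0.94] worst at wp 8 final q [-1.09  1.11  1.66  1.73 -0.62  0.4  -2.11]
-1 60 margins [ 1.65  0.4  -0.38  0.56  0.76  0.16  0.04] worst at wp 8 final q [-0.58  1.33  1.68  0.83 -0.19  1.87 -3.  ]
```

The model fits to about 1 mm. Tipping with the mouth pointing to azimuth about 258° (roughly -y) stays inside the joint ranges if I grip with tool y at azimuth -81°. I'll turn that way and approach the grip at (512.5,117.6).

```bash
python3 - <<'E'
from pl import *
rows([((455,105,200),down(-40)),((512.5,117.6,170),down(-81.2))],0.5,step=31)
E
```

```text
[0.05, 0.29, -0.14, -0.001, 0.003, 0.221, 0.5] 
[0.08, 0.28, -0.14, -0.001, 0.003, 0.221, 0.5] 
[0.11, 0.27, -0.14, -0.001, 0.003, 0.221, 0.5] 
[0.14, 0.26, -0.14, -0.001, 0.003, 0.221, 0.5] 
[0.17, 0.24, -0.14, -0.001, 0.003, 0.221, 0.5] 
[0.2, 0.22, -0.14, -0.001, 0.003, 0.221, 0.5] 
[0.22, 0.19, -0.13, -0.001, 0.003, 0.221, 0.5] 
[0.26, 0.2, 0.17, 0.0, 0.0, 0.229, 0.5] 
[0.28, 0.17, 0.17, 0.0, 0.0, 0.229, 0.5] 
[0.3, 0.13, 0.17, 0.0, 0.0, 0.229, 0.5] 

[0.31, 0.1, 0.17, 0.0, 0.0, 0.229, 0.5] 
[0.32, 0.06, 0.17, 0.0, 0.0, 0.229, 0.5] 
[0.33, 0.02, 0.17, 0.0, 0.0, 0.229, 0.5]
```

>>> apply_moves([
  [[0.05,0.3,-0.14,0,0,0.22,0.5],[0.08,0.28,-0.14,0,0,0.22,0.5],[0.1,0.27,-0.14,0,0,0.22,0.5],[0.14,0.26,-0.14,0,0,0.22,0.5],[0.17,0.24,-0.14,0,0,0.22,0.5],[0.2,0.22,-0.14,0,0,0.22,0.5],[0.22,0.2,-0.1,0,0,0.22,0.5],[0.26,0.2,0,0,0,0.22,0.5],[0.28,0.17,0.1,0,0,0.22,0.5],[0.3,0.13,0.1,0,0,0.22,0.5]],
])

```text
clock: 32.92
tcp_pos: [476.3, 107.9, 177.9]
tool_rot: [0.972, 0.236, -0.019, 0.004]
ft_force: [-0.5, 0.4, -0.5]
opening: 0.502
```

```bash
python3 - <<'E'
from pl import *
st()
rows([((512.5,117.6,150),down(-81.2))],0.5,step=31)
E
```

```text
t 32.92 tcp [476.3 107.9 177.9] yaz -62.7 z [-0.035 -0.016 -0.999] F [-0.5  0.4 -0.5] op 0.502 q [-1.022  0.385  0.989  1.781 -0.328  1.198 -1.028]
[0.42, 0.09, 0.29, 0.003, 0.024, 0.206, 0.5] 
[0.42, 0.05, 0.3, 0.003, 0.024, 0.206, 0.5] 
[0.42, 0.0, 0.3, 0.003, 0.024, 0.206, 0.5]
```

>>> apply_moves([
  [[0.35,0.05,0.3,0,0.02,0.2,0.5],[0.35,0.03,0.3,0,0.02,0.2,0.5],[0.25,0,0.2,0,0.02,0.1,0.5],[0,0,0,0,0,0,0.5],[0,0,0,0,0,0,0.5]],
])

```text
clock: 33.33
tcp_pos: [501.0, 114.8, 142.7]
tool_rot: [0.995, 0.099, -0.009, 0.007]
ft_force: [-0.4, 0.7, -0.1]
opening: 0.499
```

```bash
python3 - <<'E'
from sc import *
st()
rows([((512.5,117.6,120),down(-81.2))],0.5,step=31)
c=cam('wrist'); cv2.imwrite('pics/w15.png',c['image']); 
for n in ['scene','side']:
    c=cam(n); print(n); scoop(c)
E
```

```text
t 33.33 tcp [501.  114.8 142.7] yaz -78.7 z [-0.016 -0.015 -1.   ] F [-0.4  0.7 -0.1] op 0.499 q [-1.003  0.494  1.011  1.777 -0.441  1.143 -1.224]
[0.41, -0.03, 0.75, 0.024, 0.036, 0.084, 0.5] 
scene
grip 84 [513. 116.] [47.3 13.4] 11.0
   corners [[488.0, 118.0], [491.0, 105.0], [538.0, 114.0], [535.0, 127.0]]
rim 151 [428.2 104.4] [116.   57.6] 8.6
side
grip 31 [500.5 115.3] [22.  10.5] 7.7
   corners [[489.0, 119.0], [490.0, 109.0], [512.0, 112.0], [511.0, 122.0]]
rim 152 [426.4 104.1] [117.4  55.6] 8.6
```

>>> apply_moves([
  [[0.4,-0.03,0.4,0.02,0.03,0.08,0.5],[0.1,0,0.4,0,0,0,0.5],[0,0,0.3,0,0,0,0.5],[0,0,0,0,0,0,0.5]],
])

```text
clock: 33.82
tcp_pos: [516.2, 119.1, 111.0]
tool_rot: [0.997, 0.079, 0.001, -0.002]
ft_force: [-0.1, 0.9, 0.1]
opening: 0.504
```

```bash
python3 - <<'E'
from sc import *
st()
rows([((513,118,87),down(-81.2))],0.5,step=31)
c=cam('wrist'); scoop(c)
E
```

```text
t 33.82 tcp [516.2 119.1 111. ] yaz -80.9 z [ 0.002  0.003 -1.   ] F [-0.1  0.9  0.1] op 0.504 q [-0.956  0.548  0.973  1.79  -0.515  1.078 -1.21 ]
[-0.11, 0.02, 0.8, -0.006, -0.004, 0.009, 0.5] 
grip 2856 [512.6 119. ] [47.3 12. ] 8.9
   corners [[488.0, 121.0], [490.0, 109.0], [537.0, 117.0], [535.0, 129.0]]
rim 1238 [492.  115.2] [48.8 54.5] 8.1
```

>>> apply_moves([
  [[-0.1,0.02,0.35,0,0,0,0.5],[0,0,0.3,0,0,0,0.5],[0,0,0.12,0,0,0,0.5],[0,0,0,0,0,0,0.5]],
])

```text
clock: 34.2
tcp_pos: [513.1, 118.0, 87.3]
tool_rot: [0.997, 0.08, 0.002, -0.002]
ft_force: [0.7, 0.3, -0.7]
opening: 0.5
```

```bash
python3 - <<'E'
from sc import *
st()
rows([((513,119,87),down(-81.1))],0.5,step=31)
E
```

```text
t 34.2 tcp [513.1 118.   87.3] yaz -80.8 z [ 0.003  0.004 -1.   ] F [ 0.7  0.3 -0.7] op 0.5 q [-0.941  0.571  0.95   1.824 -0.544  1.028 -1.184]
[0.0, -0.03, 0.01, -0.007, -0.006, 0.009, 0.5]
```

>>> apply_moves([
  [[0,-0.02,0,0,0,0,0],[0,0,0,0,0,0,0],[0,0,0,0,0,0,0],[0,0,0,0,0,0,0],[0,0,0,0,0,0,0],[0,0,0,0,0,0,0],[0,0,-0.1,0,0,0,0],[0,0,-0.2,0,0,0,0],[0,0,-0.2,0,0,0,0],[0,0,0,0,0,0,0]],
], squeeze=90)

```text
clock: 35.03
tcp_pos: [512.7, 118.6, 103.4]
tool_rot: [0.997, 0.08, 0.001, -0.002]
ft_force: [0.4, -0.8, -2.0]
opening: 0.121
```

```bash
python3 - <<'E'
from sc import *
st()
c=cam('wrist'); cv2.imwrite('pics/w16.png',c['image']); scoop(c)
c=cam('scene'); cv2.imwrite('pics/s16.png',c['image'][100:340,150:470].repeat(2,0).repeat(2,1))
E
```

```text
t 35.03 tcp [512.7 118.6 103.4] yaz -80.8 z [ 0.002  0.004 -1.   ] F [ 0.4 -0.8 -2. ] op 0.121 q [-0.957  0.551  0.969  1.809 -0.522  1.058 -1.202]
grip 118 [534.3 122.7] [ 3.4 12. ] 10.4
   corners [[532.0, 128.0], [534.0, 116.0], [537.0, 117.0], [535.0, 129.0]]
rim 107 [523.3 118. ] [ 3.5 28.7] 1.6
```

The scoop is lifted level, with about 2 N of weight on the wrist and an opening of 10 mm on the 12 mm grip. I'll simulate the carry and tip from here.

```bash
cat > sim2.py <<'E'
from sim import *
q0=np.array([-0.957,0.551,0.969,1.809,-0.522,1.058,-1.202]); jar=np.array([674.3,-67.5])
print(F(q0))
for az in (235,245,250,255,260,265,270):
    d=np.array([np.cos(np.radians(az)),np.sin(np.radians(az))]); L=np.r_[jar-8*d,168]
    ws=[((512,118,240),scoopR(188.8,0,-1)[0]),((600,100,270),scoopR(188.8+(az-188.8)*.5,0,-1)[0])]
    ws+=[(tcp_for_lip(L+[0,0,25],az,12),scoopR(az,12,-1)[0])]+[(tcp_for_lip(L,az,t),scoopR(az,t,-1)[0]) for t in (30,45,55,65)]
    Q=path(q0,ws,20); m=np.minimum(Q-LO,HI-Q)
    print(az,'margins',m.min(0).round(2),'worst wp',(np.argmin(m.min(1))-1)//20,'final',Q[-1].round(2)); 
    if az==255: print([np.round(w[0]) for w in ws]); print(Q[20::20].round(2))
E
python3 sim2.py
```

```text
(array([510.83721405, 111.98398792, 103.95336421]), array([[ 0.98730269,  0.15882881,  0.00260987],
       [ 0.15881979, -0.98730186,  0.00336316],
       [ 0.0031109 , -0.00290596, -0.99999094]]))
235 margins [1.65 0.72 0.22 0.76 0.02 0.56 1.71] worst wp 6 final [ 0.07  0.52  0.43  1.54 -1.42  1.35  0.36]
245 margins [1.65 0.72 0.22 0.76 0.09 0.52 1.71] worst wp 6 final [ 0.11  0.58  0.39  1.43 -1.35  1.51  0.39]
250 margins [1.65 0.72 0.22 0.76 0.12 0.44 1.71] worst wp 6 final [ 0.13  0.61  0.38  1.37 -1.32  1.59  0.4 ]
255 margins [1.65 0.72 0.22 0.76 0.15 0.37 1.71] worst wp 6 final [ 0.15  0.64  0.36  1.32 -1.29  1.66  0.42]
[array([512, 118, 240]), array([600, 100, 270]), array([712.,  74., 236.]), array([707.,  54., 251.]), array([700.,  30., 279.]), array([695.,  10., 293.]), array([689., -12., 304.])]
[[-1.05  0.42  1.08  1.62 -0.38  1.33 -1.34]
 [-0.74  0.53  0.88  1.33 -0.4   1.46 -0.73]
 [-0.38  0.69  0.64  1.09 -0.6   1.46 -0.06]
 [-0.21  0.63  0.54  1.21 -0.84  1.44  0.12]
 [-0.05  0.61  0.46  1.26 -1.04  1.51  0.26]
 [ 0.05  0.62  0.41  1.29 -1.17  1.58  0.34]
 [ 0.15  0.64  0.36  1.32 -1.29  1.66  0.42]]
260 margins [1.65 0.72 0.22 0.76 0.17 0.29 1.71] worst wp 6 final [ 0.16  0.68  0.35  1.26 -1.27  1.74  0.43]
265 margins [1.65 0.72 0.22 0.76 0.2  0.22 1.71] worst wp 6 final [ 0.17  0.71  0.33  1.19 -1.24  1.81  0.45]
270 margins [1.65 0.72 0.22 0.76 0.23 0.15 1.71] worst wp 6 final [ 0.18  0.75  0.32  1.13 -1.21  1.88  0.46]
```

```bash
cat > tip.py <<'E'
from pl import *
from sim import scoopR,tcp_for_lip
JAR=np.array([674.3,-67.5]); AZ=262.
def lipL(dz=0,back=8):
    d=np.array([np.cos(np.radians(AZ)),np.sin(np.radians(AZ))]); return np.r_[JAR-back*d,166+dz]
def wp(t,dz=0,back=8): return (tcp_for_lip(lipL(dz,back),AZ,t),scoopR(AZ,t,-1)[0])
def sR(az,t): return scoopR(az,t,-1)[0]
E
python3 - <<'E'
from tip import *
rows([((525,117,170),sR(188.8,0)),((600,103,255),sR(225,0)),(wp(10,30)[0],wp(10)[1])],0,step=20,rstep=4)
print(wp(10,30)[0])
E
```

```text
[0.1, 0.03, -0.56, -0.002, -0.001, 0.003, 0.0] 
[0.1, 0.03, -0.56, -0.002, -0.001, 0.003, 0.0] 
[0.1, 0.03, -0.56, -0.002, -0.001, 0.003, 0.0] 
[0.1, 0.03, -0.56, -0.002, -0.001, 0.003, 0.0] 
[0.24, 0.08, -0.28, 0.0, 0.0, -0.121, 0.0] 
[0.23, 0.1, -0.28, 0.0, 0.0, -0.121, 0.0] 
[0.23, 0.11, -0.28, 0.0, 0.0, -0.121, 0.0] 
[0.22, 0.13, -0.28, 0.0, 0.0, -0.121, 0.0] 
[0.21, 0.14, -0.28, 0.0, 0.0, -0.121, 0.0] 
[0.2, 0.15, -0.28, 0.0, 0.0, -0.121, 0.0] 

[0.19, 0.17, -0.28, 0.0, 0.0, -0.121, 0.0] 
[0.18, 0.18, -0.28, 0.0, 0.0, -0.121, 0.0] 
[0.17, 0.19, -0.28, 0.0, 0.0, -0.121, 0.0] 
[0.16, 0.2, -0.28, 0.0, 0.0, -0.121, 0.0] 
[0.17, 0.28, 0.07, 0.011, 0.032, -0.123, 0.0] 
[0.15, 0.29, 0.07, 0.011, 0.032, -0.123, 0.0] 
[0.13, 0.3, 0.07, 0.011, 0.032, -0.123, 0.0] 
[0.11, 0.31, 0.07, 0.011, 0.032, -0.123, 0.0] 
[0.08, 0.32, 0.07, 0.011, 0.032, -0.123, 0.0] 
[0.06, 0.32, 0.07, 0.011, 0.032, -0.123, 0.0] 

[0.04, 0.32, 0.07, 0.011, 0.032, -0.123, 0.0] 
[0.02, 0.33, 0.07, 0.011, 0.032, -0.123, 0.0] 
[0.0, 0.33, 0.07, 0.011, 0.032, -0.123, 0.0] 
[-0.03, 0.33, 0.07, 0.011, 0.032, -0.123, 0.0] 
[694.83567162  78.61889608 233.80783837]
```

>>> apply_moves([
  [[0.05,0,-0.3,0,0,0,0],[0.1,0.03,-0.5,0,0,0,0],[0.1,0.03,-0.5,0,0,0,0],[0.15,0.03,-0.5,0,0,-0.05,0],[0.2,0.08,-0.4,0,0,-0.1,0],[0.25,0.1,-0.3,0,0,-0.12,0],[0.25,0.1,-0.3,0,0,-0.12,0],[0.25,0.12,-0.3,0,0,-0.12,0],[0.22,0.14,-0.3,0,0,-0.12,0],[0.22,0.15,-0.3,0,0,-0.12,0]],
])

```text
clock: 35.97
tcp_pos: [569.3, 112.3, 219.7]
tool_rot: [0.96, 0.281, -0.003, -0.002]
ft_force: [0.1, 0.3, -3.4]
opening: 0.123
```

```bash
python3 - <<'E'
from tip import *
st()
rows([((600,103,255),sR(225,0)),(wp(10,30)[0],wp(10)[1])],0,step=20,rstep=4)
E
```

```text
t 35.97 tcp [569.3 112.3 219.7] yaz -57.3 z [-0.007  0.003 -1.   ] F [ 0.1  0.3 -3.4] op 0.123 q [-0.825  0.51   0.906  1.494 -0.409  1.342 -0.886]
[0.17, 0.2, -0.3, -0.003, 0.002, -0.103, 0.0] 
[0.16, 0.21, -0.3, -0.003, 0.002, -0.103, 0.0] 
[0.15, 0.22, -0.3, -0.003, 0.002, -0.103, 0.0] 
[0.14, 0.23, -0.29, -0.003, 0.002, -0.103, 0.0] 
[0.17, 0.28, 0.07, 0.011, 0.032, -0.123, 0.0] 
[0.15, 0.29, 0.07, 0.011, 0.032, -0.123, 0.0] 
[0.13, 0.3, 0.07, 0.011, 0.032, -0.123, 0.0] 
[0.11, 0.31, 0.07, 0.011, 0.032, -0.123, 0.0] 
[0.08, 0.32, 0.07, 0.011, 0.032, -0.123, 0.0] 
[0.06, 0.32, 0.07, 0.011, 0.032, -0.123, 0.0] 

[0.04, 0.32, 0.07, 0.011, 0.032, -0.123, 0.0] 
[0.02, 0.33, 0.07, 0.011, 0.032, -0.123, 0.0] 
[0.0, 0.33, 0.07, 0.011, 0.032, -0.123, 0.0] 
[-0.03, 0.33, 0.07, 0.011, 0.032, -0.123, 0.0]
```

>>> apply_moves([
  [[0.18,0.2,-0.25,0,0,-0.11,0],[0.17,0.21,-0.25,0,0,-0.11,0],[0.16,0.22,-0.2,0,0,-0.11,0],[0.16,0.25,-0.1,0,0.02,-0.12,0],[0.16,0.28,0,0.01,0.03,-0.12,0],[0.15,0.29,0,0.01,0.03,-0.12,0],[0.13,0.3,0,0.01,0.03,-0.12,0],[0.11,0.31,0,0.01,0.03,-0.12,0],[0.08,0.32,0,0.01,0.03,-0.12,0],[0.06,0.3,0,0.01,0.03,-0.12,0]],
])

```text
clock: 36.8
tcp_pos: [662.7, 91.1, 251.6]
tool_rot: [0.82, 0.57, 0.043, -0.037]
ft_force: [0.6, 0.5, -2.8]
opening: 0.121
```

```bash
python3 - <<'E'
from tip import *
st()
rows([(wp(10,35)[0],wp(10)[1])],0,step=20,rstep=4)
E
```

```text
t 36.8 tcp [662.7  91.1 251.6] yaz -20.3 z [ 0.027  0.11  -0.994] F [ 0.6  0.5 -2.8] op 0.121 q [-0.501  0.602  0.7    1.202 -0.49   1.453 -0.195]
[-0.02, 0.29, 0.1, 0.009, 0.029, -0.102, 0.0] 
[-0.03, 0.29, 0.1, 0.009, 0.029, -0.102, 0.0] 
[-0.05, 0.29, 0.1, 0.009, 0.029, -0.102, 0.0] 
[-0.07, 0.28, 0.1, 0.009, 0.029, -0.102, 0.0]
```

>>> apply_moves([
  [[-0.02,0.25,0,0.01,0.03,-0.1,0],[-0.03,0.25,0.05,0.01,0.03,-0.1,0],[-0.05,0.2,0.05,0.01,0.03,-0.08,0],[-0.05,0.1,0,0,0,-0.04,0],[0,0,0,0,0,0,0],[0,0,0,0,0,0,0]],
])

```text
clock: 37.3
tcp_pos: [685.6, 75.4, 247.2]
tool_rot: [0.766, 0.638, 0.058, -0.054]
ft_force: [-0.1, -0.5, -2.8]
opening: 0.123
```

```bash
python3 - <<'E'
from tip import *
st()
print(wp(10,35)[0]); rows([(wp(15,25)[0],wp(15)[1])],0,step=20,rstep=4)
for n in ['scene','side']:
    c=cam(n); cv2.imwrite(f'pics/{n}17.png',c['image']); np.save(f'{n}17.npy',c,allow_pickle=True)
a=cv2.imread('pics/scene17.png')[120:330,270:480]; b=cv2.imread('pics/side17.png')[80:290,270:480]
cv2.imwrite('pics/both17.png',cv2.resize(np.hstack([a,b]),(800,400)))
from m3 import rect
E
```

```text
t 37.3 tcp [685.6  75.4 247.2] yaz -10.5 z [ 0.021  0.156 -0.987] F [-0.1 -0.5 -2.8] op 0.123 q [-0.396  0.646  0.64   1.127 -0.528  1.485  0.008]
[694.83567162  78.61889608 238.80783837]
[0.0, 0.15, 0.11, 0.001, 0.099, -0.042, 0.0] 
[-0.01, 0.15, 0.11, 0.001, 0.099, -0.042, 0.0]
```

```bash
cat > ov.py <<'E'
from tip import *
def overlay(n,tag):
    c=cam(n) if not tag.startswith('@') else np.load(f'{n}{tag[1:]}.npy',allow_pickle=True).item()
    o=c['obs']; M=R.from_quat(o['tool_rot']).as_matrix(); S=np.c_[-M[:,0],M[:,1],-M[:,2]]
    g=np.array([-76,0,27]); L=np.array([[68,-27,14],[68,27,14],[68,-27,34],[68,27,34],[-48,-27,34],[-48,27,34]])-g
    W=o['tcp_pos']+L@S.T
    im=c['image'].copy(); uv=proj(c,W)
    for i,p in enumerate(uv): cv2.circle(im,tuple(np.round(p*8).astype(int)),8,((0,0,255) if i<2 else (255,0,255)),-1,shift=3)
    lip=W[:2].mean(0); print(n,'lip',lip.round(1)); uj=proj(c,[[*JAR,160]])[0].astype(int)
    x0=max(0,min(640-160,uj[0]-80)); y0=max(0,min(480-150,uj[1]-110))
    return cv2.resize(im[y0:y0+150,x0:x0+160],(400,375),interpolation=2)
if __name__=='__main__':
    import sys
    t=sys.argv[1]; cv2.imwrite(f'pics/ov{t.strip("@")}.png',np.hstack([overlay('scene',t),overlay('side',t)]))
E
python3 ov.py @17
```

```text
scene lip [659.9 -62.4 211.7]
side lip [659.9 -62.2 211.7]
```

Scene overlay matches the model within a few mm (the side view is about 1.6 px off), and the lip is at (660,-62,212). I'll shift +15 mm in x and start tipping.

```bash
python3 - <<'E'
from tip import *
rows([wp(15,25),wp(28,12)],0,step=15,rstep=3.5)
E
```

```text
[-0.01, 0.15, 0.11, 0.002, 0.098, -0.041, 0.0] 
[-0.02, 0.15, 0.11, 0.002, 0.098, -0.041, 0.0] 
[-0.08, 0.0, -0.16, 0.0, 0.108, 0.0, 0.0] 
[-0.07, 0.0, -0.17, 0.0, 0.108, 0.0, 0.0] 
[-0.06, 0.0, -0.17, 0.0, 0.108, 0.0, 0.0] 
[-0.05, 0.0, -0.17, 0.0, 0.108, 0.0, 0.0]
```

>>> apply_moves([
  [[0,0.2,0.1,0,0.06,-0.04,0],[0,0.15,0.1,0,0.06,-0.04,0],[0,0.08,0,0,0.03,0,0],[0,0,0,0,0,0,0],[0,0,0,0,0,0,0]],
])

```text
clock: 37.82
tcp_pos: [697.2, 79.8, 242.8]
tool_rot: [0.748, 0.653, 0.091, -0.079]
ft_force: [0.3, 0.6, -2.8]
opening: 0.123
```

```bash
cat >> tip.py <<'E'
def lipnow():
    o=bot.get_obs(); M=R.from_quat(o['tool_rot']).as_matrix(); S=np.c_[-M[:,0],M[:,1],-M[:,2]]; L=o['tcp_pos']+S@np.array([144,0,-13.])
    print('lip',L.round(1),'target',lipL().round(1),'tip',np.degrees(np.arcsin(-S[2,0])).round(1),'roll',np.degrees(np.arcsin(S[2,1])).round(1),'az',np.degrees(np.arctan2(S[1,0],S[0,0])).round(1)+360)
E
python3 - <<'E'
from tip import *
st(); lipnow()
rows([wp(15,18),wp(28,10)],0,step=15,rstep=3.5)
E
```

```text
t 37.82 tcp [697.2  79.8 242.8] yaz -7.7 z [ 0.032  0.237 -0.971] F [ 0.3  0.6 -2.8] op 0.123 q [-0.335  0.66   0.597  1.116 -0.596  1.48   0.087]
lip [678.9 -55.6 195.7] target [675.4 -59.6 166. ] tip 13.8 roll -0.0 az 262.3
[-0.24, -0.07, 0.25, -0.002, 0.039, 0.009, 0.0] 
[-0.07, 0.0, -0.2, 0.0, 0.108, 0.0, 0.0] 
[-0.06, 0.0, -0.21, 0.0, 0.108, 0.0, 0.0] 
[-0.05, 0.0, -0.21, 0.0, 0.108, 0.0, 0.0] 
[-0.04, 0.0, -0.21, 0.0, 0.108, 0.0, 0.0]
```

>>> apply_moves([
  [[-0.12,-0.05,0.12,0,0.06,0,0],[-0.12,-0.03,0.1,0,0.09,0,0],[-0.07,0,-0.1,0,0.11,0,0],[-0.06,0,-0.15,0,0.11,0,0],[-0.05,0,-0.15,0,0.08,0,0],[0,0,0,0,0,0,0],[0,0,0,0,0,0,0]],
])

```text
clock: 38.4
tcp_pos: [691.6, 69.7, 245.3]
tool_rot: [0.728, 0.64, 0.184, -0.16]
ft_force: [-0.2, 1.7, -1.3]
opening: 0.123
```

```bash
python3 - <<'E'
from tip import *
st(); lipnow()
rows([wp(30,8)],0,step=15,rstep=3.5)
E
python3 ov.py 18
```

```text
t 38.4 tcp [691.6  69.7 245.3] yaz -7.4 z [ 0.064  0.469 -0.881] F [-0.2  1.7 -1.3] op 0.123 q [-0.174  0.636  0.511  1.202 -0.788  1.481  0.252]
lip [676.3 -50.  165.6] target [675.4 -59.6 166. ] tip 28.3 roll 0.2 az 262.7
[-0.08, 0.03, -0.27, -0.002, 0.029, 0.01, 0.0] 
[-0.08, 0.03, -0.27, -0.002, 0.029, 0.01, 0.0] 
scene lip [676.3 -50.  165.6]
side lip [676.3 -50.5 165.8]
```

>>> apply_moves([
  [[-0.08,0.03,-0.3,0,0.03,0,0],[-0.08,0.03,-0.3,0,0.06,0,0],[-0.05,0,-0.2,0,0.08,0,0],[-0.04,0,-0.15,0,0.06,0,0],[0,0,0,0,0,0,0],[0,0,0,0,0,0,0]],
])

```text
clock: 39.0
tcp_pos: [690.0, 51.7, 266.5]
tool_rot: [0.713, 0.633, 0.227, -0.2]
ft_force: [0.1, 1.0, -2.9]
opening: 0.123
```

```bash
python3 - <<'E'
from tip import *
st(); lipnow()
rows([wp(40,6),wp(52,4)],0,step=15,rstep=3.5)
E
python3 ov.py 19
```

```text
t 39.0 tcp [690.   51.7 266.5] yaz -6.8 z [ 0.071  0.572 -0.817] F [ 0.1  1.  -2.9] op 0.123 q [-0.072  0.643  0.475  1.182 -0.876  1.556  0.318]
lip [677.1 -57.8 172.9] target [675.4 -59.6 166. ] tip 35.2 roll 0.1 az 263.3
[-0.06, 0.01, -0.21, -0.01, 0.08, 0.017, 0.0] 
[-0.05, 0.02, -0.21, -0.01, 0.08, 0.017, 0.0] 
[-0.06, 0.0, -0.23, 0.0, 0.1, 0.0, 0.0] 
[-0.05, 0.0, -0.24, 0.0, 0.1, 0.0, 0.0] 
[-0.03, 0.0, -0.24, 0.0, 0.1, 0.0, 0.0] 
[-0.02, 0.0, -0.24, 0.0, 0.1, 0.0, 0.0] 
scene lip [677.1 -57.8 172.9]
side lip [677.1 -58.2 172.8]
```

>>> apply_moves([
  [[-0.06,0,-0.2,0,0.06,0.01,0],[-0.05,0,-0.22,0,0.08,0.01,0],[-0.05,0,-0.23,0,0.1,0,0],[-0.05,0,-0.23,0,0.1,0,0],[-0.03,0,-0.2,0,0.08,0,0],[0,0,0,0,0,0,0],[0,0,0,0,0,0,0]],
])

```text
clock: 39.68
tcp_pos: [686.8, 29.1, 288.7]
tool_rot: [0.682, 0.604, 0.307, -0.274]
ft_force: [0.1, -0.4, -1.7]
opening: 0.124
```

```bash
python3 - <<'E'
from tip import *
st(); lipnow()
rows([wp(52,4),wp(60,4)],0,step=15,rstep=3.5)
E
python3 ov.py 20
```

```text
t 39.68 tcp [686.8  29.1 288.7] yaz -6.8 z [ 0.088  0.745 -0.661] F [ 0.1 -0.4 -1.7] op 0.124 q [ 0.089  0.683  0.406  1.178 -1.043  1.668  0.414]
lip [676.3 -55.7 172. ] target [675.4 -59.6 166. ] tip 48.6 roll -0.1 az 263.0
[-0.09, 0.01, -0.17, -0.016, 0.056, 0.011, 0.0] 
[-0.08, 0.02, -0.17, -0.016, 0.056, 0.011, 0.0] 
[-0.04, 0.0, -0.22, 0.0, 0.089, 0.0, 0.0] 
[-0.03, 0.0, -0.22, 0.0, 0.089, 0.0, 0.0] 
[-0.01, 0.0, -0.22, 0.0, 0.089, 0.0, 0.0] 
scene lip [676.3 -55.7 172. ]
side lip [676.2 -56.3 171.8]
```

They're sliding out. I'll keep tipping gradually.

>>> apply_moves([
  [[0,0,0,0,0,0,0],[-0.06,0,-0.15,0,0.05,0,0],[-0.06,0,-0.18,0,0.07,0,0],[-0.05,0,-0.2,0,0.08,0,0],[-0.03,0,-0.2,0,0.08,0,0],[-0.02,0,-0.2,0,0.06,0,0],[0,0,0,0,0,0,0],[0,0,0,0,0,0,0]],
])

```text
clock: 40.45
tcp_pos: [684.3, 9.2, 305.8]
tool_rot: [0.644, 0.582, 0.371, -0.33]
ft_force: [0.0, 0.8, -1.8]
opening: 0.123
```

```bash
python3 - <<'E'
from tip import *
st(); lipnow()
rows([wp(65,4)],0,step=15,rstep=3.5)
E
python3 ov.py 21
```

```text
t 40.45 tcp [684.3   9.2 305.8] yaz -6.1 z [ 0.095  0.857 -0.507] F [ 0.   0.8 -1.8] op 0.123 q [ 0.208  0.737  0.345  1.161 -1.167  1.77   0.482]
lip [678.7 -52.3 175.1] target [675.4 -59.6 166. ] tip 59.5 roll 0.4 az 264.6
[-0.17, 0.0, -0.29, -0.025, 0.091, 0.021, 0.0] 
[-0.15, 0.01, -0.3, -0.025, 0.091, 0.021, 0.0] 
scene lip [678.7 -52.3 175.1]
side lip [678.6 -52.7 174.9]
```

The scoop is empty. I'll back it off upward and return to level.

```bash
python3 - <<'E'
from tip import *
p,M=wp(40,35); rows([(p,M),wp(10,40)],0,step=25,rstep=5)
E
```

```text
[0.12, 0.02, 0.24, -0.01, -0.162, 0.013, 0.0] 
[0.14, 0.01, 0.23, -0.01, -0.162, 0.013, 0.0] 
[0.16, 0.01, 0.22, -0.01, -0.162, 0.013, 0.0] 
[0.18, 0.01, 0.2, -0.01, -0.162, 0.013, 0.0] 
[-0.05, 0.0, 0.39, 0.0, -0.167, 0.0, 0.0] 
[-0.02, 0.0, 0.39, 0.0, -0.167, 0.0, 0.0] 
[0.02, 0.0, 0.39, 0.0, -0.167, 0.0, 0.0] 
[0.05, 0.0, 0.39, 0.0, -0.167, 0.0, 0.0] 
[0.08, 0.0, 0.38, 0.0, -0.167, 0.0, 0.0] 
[0.12, 0.0, 0.37, 0.0, -0.167, 0.0, 0.0]
```

>>> apply_moves([
  [[0.5,0,-0.25,0,0,0,0],[0.6,0,-0.25,0,-0.05,0,0],[0.2,0,0.2,0,-0.16,0.01,0],[0.16,0,0.22,0,-0.16,0.01,0],[0.16,0,0.22,0,-0.16,0.01,0],[0.1,0,0.3,0,-0.16,0.01,0],[0,0,0.38,0,-0.16,0,0],[0,0,0.38,0,-0.16,0,0],[0.02,0,0.38,0,-0.16,0,0],[0.05,0,0.38,0,-0.16,0,0]],
])

```text
clock: 41.38
tcp_pos: [691.1, 73.2, 306.5]
tool_rot: [0.74, 0.654, 0.117, -0.104]
ft_force: [-0.0, -0.2, -3.2]
opening: 0.12
```

```bash
python3 - <<'E'
from tip import *
st(); lipnow()
rows([((680,90,265),sR(250,2)),((600,110,240),sR(225,0)),((513,121,150),sR(187,0))],0,step=28,rstep=6)
for n in ['scene','side']:
    c=cam(n); cv2.imwrite(f'pics/{n}22.png',c['image']); np.save(f'{n}22.npy',c,allow_pickle=True)
a=cv2.imread('pics/scene22.png')[200:330,290:420]; b=cv2.imread('pics/side22.png')[160:290,300:430]
cv2.imwrite('pics/both22.png',cv2.resize(np.hstack([a,b]),(800,400),interpolation=2))
E
```

```text
t 41.38 tcp [691.1  73.2 306.5] yaz -7.0 z [ 0.037  0.308 -0.951] F [-0.  -0.2 -3.2] op 0.12 q [-0.261  0.621  0.561  1.025 -0.629  1.6    0.084]
lip [674.8 -58.7 249.5] target [675.4 -59.6 166. ] tip 18.1 roll -0.0 az 263.0
[0.01, -0.11, 0.37, -0.019, -0.133, 0.107, 0.0] 
[0.03, -0.11, 0.37, -0.019, -0.133, 0.107, 0.0] 
[0.05, -0.12, 0.36, -0.019, -0.133, 0.107, 0.0] 
[0.07, -0.13, 0.36, -0.019, -0.133, 0.107, 0.0] 
[-0.06, -0.55, 0.16, -0.003, -0.013, 0.167, 0.0] 
[-0.11, -0.54, 0.16, -0.003, -0.013, 0.167, 0.0] 
[-0.15, -0.53, 0.16, -0.003, -0.013, 0.167, 0.0] 
[-0.2, -0.51, 0.16, -0.003, -0.013, 0.167, 0.0] 
[-0.24, -0.49, 0.17, -0.003, -0.013, 0.167, 0.0] 
[-0.26, -0.33, 0.43, 0.0, 0.0, 0.181, 0.0] 

[-0.29, -0.3, 0.43, 0.0, 0.0, 0.181, 0.0] 
[-0.31, -0.28, 0.43, 0.0, 0.0, 0.181, 0.0] 
[-0.34, -0.24, 0.43, 0.0, 0.0, 0.181, 0.0] 
[-0.36, -0.21, 0.43, 0.0, 0.0, 0.181, 0.0] 
[-0.38, -0.18, 0.43, 0.0, 0.0, 0.181, 0.0] 
[-0.39, -0.14, 0.43, 0.0, 0.0, 0.181, 0.0]
```

No tablets on the belt, and a bit of green shows inside the jar just above the lug. Now I'll return the scoop to the pan.

>>> apply_moves([
  [[0,-0.2,0.35,0,-0.13,0.12,0],[0,-0.3,0.35,0,-0.13,0.12,0],[0,-0.45,0.3,0,-0.12,0.14,0],[0,-0.5,0.2,0,-0.1,0.16,0],[-0.06,-0.55,0.16,0,-0.06,0.16,0],[-0.1,-0.55,0.16,0,-0.03,0.16,0],[-0.15,-0.53,0.16,0,0,0.16,0],[-0.2,-0.5,0.16,0,0,0.16,0],[-0.24,-0.45,0.2,0,0,0.16,0],[-0.26,-0.35,0.3,0,0,0.16,0]],
])

```text
clock: 42.32
tcp_pos: [551.0, 138.6, 244.1]
tool_rot: [0.947, 0.32, -0.015, -0.032]
ft_force: [-0.5, -0.1, -1.7]
opening: 0.126
```

```bash
python3 - <<'E'
from tip import *
st(); lipnow()
rows([((513,121,150),sR(187,0))],0,step=28,rstep=6)
E
```

```text
t 42.32 tcp [551.  138.6 244.1] yaz -52.6 z [-0.048  0.051 -0.998] F [-0.5 -0.1 -1.7] op 0.126 q [-0.8    0.465  0.831  1.459 -0.394  1.419 -0.862]
lip [436.   51.7 232.2] target [675.4 -59.6 166. ] tip -0.4 roll -4.0 az 217.4
[-0.22, -0.01, 0.53, -0.021, 0.008, 0.169, 0.0] 
[-0.23, 0.0, 0.53, -0.021, 0.008, 0.169, 0.0] 
[-0.23, 0.01, 0.52, -0.021, 0.008, 0.169, 0.0] 
[-0.23, 0.03, 0.52, -0.021, 0.008, 0.169, 0.0] 
[-0.23, 0.04, 0.52, -0.021, 0.008, 0.169, 0.0] 
[-0.23, 0.06, 0.52, -0.021, 0.008, 0.169, 0.0]
```

>>> apply_moves([
  [[-0.2,0,0.4,-0.02,0,0.17,0],[-0.2,0,0.4,-0.02,0,0.17,0],[-0.2,0,0.45,-0.02,0,0.17,0],[-0.2,0,0.45,-0.02,0,0.17,0],[-0.2,0.03,0.4,-0.02,0,0.15,0],[-0.1,0.03,0.2,-0.02,0,0.08,0],[0,0,0,0,0,0,0],[0,0,0,0,0,0,0]],
])

```text
clock: 42.98
tcp_pos: [511.5, 134.2, 174.8]
tool_rot: [0.997, 0.077, -0.014, -0.012]
ft_force: [0.6, -0.1, -1.4]
opening: 0.12
```

```bash
python3 - <<'E'
from tip import *
st(); lipnow()
rows([((513,121,105),sR(187,0))],0,step=28,rstep=6)
E
```

```text
t 42.98 tcp [511.5 134.2 174.8] yaz -81.2 z [-0.029  0.022 -0.999] F [ 0.6 -0.1 -1.4] op 0.12 q [-0.959  0.465  0.953  1.692 -0.424  1.228 -1.314]
lip [368.9 112.2 165.5] target [675.4 -59.6 166. ] tip -1.4 roll -1.5 az 188.9
[0.01, 0.17, 0.77, -0.017, 0.016, 0.021, 0.0] 
[0.01, 0.16, 0.77, -0.017, 0.016, 0.021, 0.0] 
[0.0, 0.15, 0.77, -0.017, 0.016, 0.021, 0.0]
```

>>> apply_moves([
  [[0,0.2,0.5,-0.02,0.02,0.03,0],[0,0.18,0.5,-0.02,0.02,0.03,0],[0,0.1,0.5,-0.01,0.01,0,0],[0,0,0.3,0,0,0,0],[0,0,0,0,0,0,0],[0,0,0,0,0,0,0]],
])

```text
clock: 43.48
tcp_pos: [518.3, 123.1, 124.2]
tool_rot: [0.998, 0.064, 0.006, -0.006]
ft_force: [0.1, -0.7, -1.8]
opening: 0.121
```

```bash
python3 - <<'E'
from tip import *
st(); lipnow()
rows([((513,121,89),sR(187,0))],0,step=28,rstep=6)
E
```

```text
t 43.48 tcp [518.3 123.1 124.2] yaz -82.7 z [ 0.012  0.012 -1.   ] F [ 0.1 -0.7 -1.8] op 0.121 q [-0.939  0.508  0.933  1.778 -0.472  1.079 -1.284]
lip [375.7 105.  109.3] target [675.4 -59.6 166. ] tip 0.8 roll -0.6 az 187.3
[-0.1, 0.03, 0.59, -0.01, -0.013, 0.005, 0.0] 
[-0.1, 0.03, 0.59, -0.01, -0.013, 0.005, 0.0]
```

>>> apply_moves([
  [[-0.1,0.04,0.35,-0.01,-0.01,0,0],[-0.08,0.02,0.35,-0.01,-0.01,0,0],[0,0,0.25,0,0,0,0],[0,0,0,0,0,0,0],[0,0,0,0,0,0,0]],
])

```text
clock: 43.9
tcp_pos: [515.5, 121.7, 95.2]
tool_rot: [0.998, 0.064, 0.003, -0.001]
ft_force: [0.7, -0.3, -0.7]
opening: 0.123
```

```bash
python3 - <<'E'
from tip import *
st(); lipnow()
rows([((513,121,87.5),sR(187,0))],0,step=28,rstep=6)
E
```

```text
t 43.9 tcp [515.5 121.7  95.2] yaz -82.6 z [ 0.006  0.002 -1.   ] F [ 0.7 -0.3 -0.7] op 0.123 q [-0.923  0.545  0.909  1.81  -0.5    1.028 -1.261]
lip [372.7 103.2  81.3] target [675.4 -59.6 166. ] tip 0.4 roll -0.1 az 187.4
[-0.09, 0.01, 0.26, -0.002, -0.012, 0.013, 0.0]
```

>>> apply_moves([
  [[-0.05,0,0.12,0,-0.01,0,0],[0,0,0.1,0,0,0,0],[0,0,0.05,0,0,0,0],[0,0,0,0,0,0,0],[0,0,0,0,0,0,0]],
])

```text
clock: 44.32
tcp_pos: [514.5, 121.7, 87.4]
tool_rot: [0.998, 0.065, 0.001, -0.001]
ft_force: [-1.1, 0.1, -0.3]
opening: 0.12
```

```bash
python3 - <<'E'
from tip import *
st(); lipnow()
E
```

```text
t 44.32 tcp [514.5 121.7  87.4] yaz -82.6 z [ 0.001  0.002 -1.   ] F [-1.1  0.1 -0.3] op 0.12 q [-0.915  0.556  0.9    1.815 -0.51   1.018 -1.253]
lip [371.8 103.1  74.1] target [675.4 -59.6 166. ] tip 0.1 roll -0.1 az 187.4
```

The scoop is down on the pan. I'll release it, rise, and check the jar move in simulation.

>>> apply_moves([
  [[0,0,0,0,0,0,0.4],[0,0,0,0,0,0,0.4],[0,0,0,0,0,0,0.4],[0,0,0,0,0,0,0.4],[0,0,-0.4,0,0,0,0.4],[0,0,-0.8,0,0,0,0.4],[0,0,-0.9,0,0,0,0.4],[0,0,-0.9,0,0,0,0.5],[0,0,-0.6,0,0,0,0.6],[0,0,-0.2,0,0,0,0.8]],
])

```text
clock: 45.15
tcp_pos: [513.6, 120.3, 208.5]
tool_rot: [0.998, 0.063, -0.0, -0.0]
ft_force: [0.6, 0.0, -0.7]
opening: 0.725
```

```bash
python3 - <<'E'
from sc import *
from sim import path,F,LO,HI
st()
for n in ['scene','side']:
    c=cam(n); print(n); scoop(c); cv2.imwrite(f'pics/{n}23.png',c['image']); np.save(f'{n}23.npy',c,allow_pickle=True)
q=bot.get_obs()['joint_pos']
for g,p in ((13,90),(-167,-90)):
    Q=path(np.array(q),[((600,20,260),down(-35 if g==13 else -125)),((674,-67,250),down(g)),((674,-67,128),down(g)),((674,-67,200),down(g)),((666,157,200),down(p)),((666,157,128),down(p)),((666,157,200),down(p)),((448,282,150),down(p))],20)
    m=np.minimum(Q-LO,HI-Q); print(g,m.min(0).round(2)); print(Q[20::20].round(2))
E
python3 m3.py >/dev/null; python3 - <<'E'
from m3 import *
for n in ['scene','side']: measure(np.load(f'{n}23.npy',allow_pickle=True).item(),n)
E
```

```text
t 45.15 tcp [513.6 120.3 208.5] yaz -82.7 z [-0.  0. -1.] F [ 0.6  0.  -0.7] op 0.725 q [-0.998  0.42   1.003  1.667 -0.37   1.26  -1.363]
scene
grip 87 [515.5 119.6] [48.7 14.7] 6.1
   corners [[491.0, 124.0], [492.0, 110.0], [540.0, 115.0], [539.0, 129.0]]
rim 186 [430.4 109.8] [114.7  58.7] 7.8
side
grip 74 [513.4 121.5] [46.6 14.3] 8.9
   corners [[489.0, 125.0], [492.0, 111.0], [538.0, 118.0], [535.0, 132.0]]
rim 149 [428.8 110.4] [117.4  56.3] 7.0
13 [1.7  0.65 0.3  0.84 1.07 0.56 1.63]
[[-0.58  0.49  0.79  1.37 -0.35  1.42 -0.41]
 [-0.25  0.62  0.59  1.13 -0.33  1.47  0.51]
 [-0.25  0.7   0.56  1.32 -0.37  1.23  0.55]
 [-0.25  0.65  0.58  1.22 -0.34  1.37  0.52]
 [-0.41  0.62  0.26  1.19 -0.16  1.35  1.41]
 [-0.41  0.67  0.25  1.29 -0.17  1.21  1.42]
 [-0.41  0.62  0.26  1.19 -0.16  1.35  1.41]
 [-0.77  0.35  0.22  1.73 -0.08  1.07  1.05]]
-167 [1.37 0.72 0.12 0.84 0.63 0.42 0.65]
[[-0.74  0.61  1.12  1.37 -0.54  1.49 -1.83]
 [-0.48  0.82  1.18  1.14 -0.74  1.61 -2.4 ]
 [-0.51  0.91  1.13  1.32 -0.81  1.4  -2.33]
 [-0.5   0.85  1.17  1.22 -0.76  1.52 -2.37]
 [-0.73  0.76  0.91
[... 1644 characters left out ...]
  39.2]), 14.66) 267
 jar rim? [362.1 210.1] 222 circ ((673.5440063476562, -68.345458984375), 35.20042037963867)
 blue [373.2 213.8] 6 [678.1 -98.3 163.1]
 head? [350.9 138.8] 152 [872.8 137.5 137.5] (array([867.1, 141.1]), array([73.8, 49.4]), 24.09) [[823.2999877929688, 148.60000610351562], [843.5, 103.5], [910.9000244140625, 133.60000610351562], [890.7000122070312, 178.6999969482422]]
 head? [321.9 156.5] 395 [764.5 148.9 136.3] (array([770.4, 151.2]), array([ 45.6, 114.7]), 87.19) [[712.0, 131.3000030517578], [826.5999755859375, 125.69999694824219], [828.7999877929688, 171.1999969482422], [714.2000122070312, 176.8000030517578]]
 belt (array([ 677.5, -113.1]), array([172.8, 968.1]), 0.09)
```

The scoop is empty and centred on the pan, and the jar is still at (674,-68). Now I'll go over the jar, turning to tool y azimuth 13°.

```bash
python3 - <<'E'
from pl import *
rows([((590,30,250),down(-35)),((674,-68.5,250),down(13))],1,step=31)
E
```

```text
[0.31, 0.47, -0.21, 0.0, 0.0, -0.227, 1.0] 
[0.25, 0.51, -0.21, 0.0, 0.0, -0.227, 1.0] 
[0.19, 0.53, -0.21, 0.0, 0.0, -0.227, 1.0] 
[0.12, 0.55, -0.21, 0.0, 0.0, -0.227, 1.0] 
[0.06, 0.56, -0.21, 0.0, 0.0, -0.227, 1.0] 
[-0.01, 0.56, -0.21, 0.0, 0.0, -0.227, 1.0] 
[-0.08, 0.56, -0.21, 0.0, 0.0, -0.227, 1.0] 
[-0.15, 0.6, 0.0, 0.0, 0.0, -0.229, 1.0] 
[-0.22, 0.57, 0.0, 0.0, 0.0, -0.229, 1.0] 
[-0.29, 0.54, 0.0, 0.0, 0.0, -0.229, 1.0] 

[-0.35, 0.5, 0.0, 0.0, 0.0, -0.229, 1.0] 
[-0.41, 0.46, 0.0, 0.0, 0.0, -0.229, 1.0] 
[-0.46, 0.41, 0.0, 0.0, 0.0, -0.229, 1.0] 
[-0.51, 0.35, 0.0, 0.0, 0.0, -0.229, 1.0]
```

>>> apply_moves([
  [[0.3,0.45,-0.2,0,0,-0.22,1],[0.25,0.5,-0.2,0,0,-0.22,1],[0.2,0.53,-0.2,0,0,-0.22,1],[0.12,0.55,-0.2,0,0,-0.22,1],[0.06,0.56,-0.2,0,0,-0.22,1],[0,0.56,-0.2,0,0,-0.22,1],[-0.08,0.56,-0.2,0,0,-0.22,1],[-0.15,0.6,0,0,0,-0.22,1],[-0.22,0.57,0,0,0,-0.22,1],[-0.3,0.54,0,0,0,-0.22,1]],
])

```text
clock: 46.08
tcp_pos: [620.9, -6.0, 230.8]
tool_rot: [0.782, 0.623, -0.013, -0.013]
ft_force: [0.3, 0.1, -0.3]
opening: 1.0
```

```bash
python3 - <<'E'
from pl import *
st(); rows([((674,-68.5,245),down(13))],1,step=31)
E
```

```text
t 46.08 tcp [620.9  -6.  230.8] yaz -12.9 z [-0.036  0.004 -0.999] F [ 0.3  0.1 -0.3] op 1.0 q [-0.431  0.558  0.682  1.312 -0.342  1.425  0.011]
[-0.41, 0.54, -0.14, -0.017, -0.002, -0.216, 1.0] 
[-0.47, 0.49, -0.13, -0.017, -0.002, -0.216, 1.0] 
[-0.52, 0.44, -0.13, -0.017, -0.002, -0.216, 1.0] 
[-0.57, 0.38, -0.12, -0.017, -0.002, -0.216, 1.0]
```

>>> apply_moves([
  [[-0.4,0.5,-0.1,-0.02,0,-0.21,1],[-0.45,0.45,-0.1,-0.02,0,-0.21,1],[-0.45,0.35,-0.1,-0.02,0,-0.21,1],[-0.3,0.2,0,-0.01,0,-0.12,1],[0,0,0,0,0,0,1],[0,0,0,0,0,0,1]],
])

```text
clock: 46.58
tcp_pos: [660.3, -64.7, 224.2]
tool_rot: [0.64, 0.768, -0.005, -0.009]
ft_force: [0.4, 0.2, -0.6]
opening: 1.001
```

```bash
python3 - <<'E'
from pl import *
st(); rows([((674,-68.5,200),down(13))],1,step=31)
c=cam('wrist'); cv2.imwrite('pics/w24.png',c['image']); np.save('w24.npy',c,allow_pickle=True)
E
```

```text
t 46.58 tcp [660.3 -64.7 224.2] yaz 10.4 z [-0.02   0.004 -1.   ] F [ 0.4  0.2 -0.6] op 1.001 q [-0.253  0.626  0.585  1.191 -0.331  1.438  0.474]
[-0.21, 0.44, 0.8, -0.036, -0.015, -0.087, 1.0]
```

The jar holds the tablets (four tops visible, the rest beneath) and the belt is clean. I'll fit the rim from this view.

```bash
cat > jr.py <<'E'
from pl import *
def jarfit(c,guess):
    P=cloud(c); hsv=cv2.cvtColor(c['image'],cv2.COLOR_BGR2HSV)
    m=(P[...,2]>155)&(P[...,2]<166)&(np.hypot(P[...,0]-guess[0],P[...,1]-guess[1])<50)
    q=P[m][:,:2]; ce,r=cv2.minEnclosingCircle(q.astype(np.float32))
    A=np.c_[2*q,np.ones(len(q))]; s=np.linalg.lstsq(A,(q**2).sum(1),rcond=None)[0]
    print('encl',np.round(ce,1),round(r,1),'lsq',s[:2].round(1),np.sqrt(s[2]+s[0]**2+s[1]**2).round(1),len(q))
    lug=cv2.inRange(hsv,(110,100,30),(130,255,255))>0; lug&=(np.hypot(P[...,0]-guess[0],P[...,1]-guess[1])<50)&(P[...,2]>150)
    v,u=np.nonzero(lug); 
    if len(u):
        L=onplane(c,[(u.mean(),v.mean())],160)[0]; print('lug',L.round(1),len(u),'az',np.degrees(np.arctan2(L[1]-ce[1],L[0]-ce[0])).round(1))
    return np.array(ce)
if __name__=='__main__':
    c=np.load('w24.npy',allow_pickle=True).item(); jarfit(c,(674,-68))
E
python3 jr.py
```

```text
encl [675.2 -67.1] 34.2 lsq [674.8 -65.6] 31.1 2582
lug [ 690.2 -106.5  160. ] 275 az -69.1
```

>>> apply_moves([
  [[-0.1,0.45,0.3,-0.03,0,0,1],[-0.05,0.1,0.3,0,0,0,1],[0,0,0.1,0,0,0,1],[0,0,0,0,0,0,1],[0,0,0,0,0,0,1]],
])

```text
clock: 47.05
tcp_pos: [676.3, -60.6, 197.4]
tool_rot: [0.64, 0.769, 0.001, -0.007]
ft_force: [0.3, 0.7, -0.5]
opening: 1.001
```

```bash
python3 - <<'E'
from jr import *
st(); rows([((674.8,-67.5,128),down(10))],1,step=20)
c=cam('wrist'); jarfit(c,(674,-68))
print(onplane(c,[(343,330)],160))
E
```

```text
t 47.05 tcp [676.3 -60.6 197.4] yaz 10.5 z [-0.01  0.01 -1.  ] F [ 0.3  0.7 -0.5] op 1.001 q [-0.245  0.666  0.573  1.19  -0.355  1.393  0.478]
[-0.06, -0.02, 0.58, -0.004, -0.006, 0.004, 1.0] 
[-0.06, -0.02, 0.58, -0.004, -0.006, 0.004, 1.0] 
[-0.06, -0.02, 0.58, -0.004, -0.006, 0.004, 1.0] 
[-0.06, -0.02, 0.58, -0.004, -0.006, 0.004, 1.0] 
encl [674.4 -67.3] 34.4 lsq [674.9 -65.5] 31.1 3421
lug [681.7 -99.8 160. ] 333 az -77.5
[[691.40364056 -79.47132449 160.        ]]
```

>>> apply_moves([
  [[-0.15,-0.06,0.3,0,0,0,1],[-0.07,0,0.4,0,0,0,1],[0,0,0.1,0,0,0,1],[0,0,0,0,0,0,1]],
])

```text
clock: 47.43
tcp_pos: [675.5, -67.1, 172.1]
tool_rot: [0.639, 0.769, 0.001, -0.007]
ft_force: [0.2, 0.1, -0.4]
opening: 0.995
```

```bash
python3 - <<'E'
from jr import *
st(); rows([((674.5,-67,128),down(10))],1,step=20)
E
```

```text
t 47.43 tcp [675.5 -67.1 172.1] yaz 10.5 z [-0.009  0.01  -1.   ] F [ 0.2  0.1 -0.4] op 0.995 q [-0.238  0.679  0.567  1.231 -0.363  1.339  0.497]
[0.0, -0.01, 0.49, -0.004, -0.007, 0.006, 1.0] 
[0.0, -0.01, 0.49, -0.004, -0.007, 0.006, 1.0] 
[0.0, -0.01, 0.49, -0.004, -0.007, 0.006, 1.0]
```

>>> apply_moves([
  [[0,-0.01,0.4,0,-0.02,0,1],[0,-0.01,0.5,0,0,0,1],[0,0,0.4,0,0,0,1],[0,0,0.1,0,0,0,1],[0,0,0,0,0,0,1]],
])

```text
clock: 47.85
tcp_pos: [674.6, -68.2, 128.6]
tool_rot: [0.64, 0.769, -0.002, -0.002]
ft_force: [0.3, 0.6, -0.1]
opening: 0.999
```

```bash
python3 - <<'E'
from jr import *
st(); rows([((674.5,-67,128),down(10))],1,step=20)
E
```

```text
t 47.85 tcp [674.6 -68.2 128.6] yaz 10.4 z [-0.005 -0.001 -1.   ] F [ 0.3  0.6 -0.1] op 0.999 q [-0.245  0.708  0.56   1.296 -0.371  1.246  0.507]
[0.04, 0.0, 0.02, -0.01, -0.001, 0.015, 1.0]
```

Centred on the jar, so I'll close with a moderate squeeze.

>>> apply_moves([
  [[0,0,0,0,0,0,0.6],[0,0,0,0,0,0,0.6],[0,0,0,0,0,0,0.6],[0,0,0,0,0,0,0.6],[0,0,0,0,0,0,0.6],[0,0,0,0,0,0,0.6]],
], squeeze=45)

```text
clock: 48.35
tcp_pos: [675.8, -68.5, 130.7]
tool_rot: [0.64, 0.769, -0.001, -0.001]
ft_force: [-0.1, -0.6, -3.0]
opening: 0.769
```

```bash
python3 - <<'E'
from jr import *
st(); rows([((672,0,185),down(40)),((666,157,185),down(87.5))],0.6,step=22,rstep=5)
E
```

```text
t 48.35 tcp [675.8 -68.5 130.7] yaz 10.4 z [-0.002 -0.001 -1.   ] F [-0.1 -0.6 -3. ] op 0.769 q [-0.245  0.706  0.56   1.293 -0.371  1.247  0.507]
[0.38, 0.05, -0.3, -0.001, 0.0, -0.164, 0.6] 
[0.37, 0.08, -0.3, -0.001, 0.0, -0.164, 0.6] 
[0.36, 0.11, -0.3, -0.001, 0.0, -0.164, 0.6] 
[0.35, 0.14, -0.3, -0.001, 0.0, -0.164, 0.6] 
[0.34, 0.17, -0.3, -0.001, 0.0, -0.164, 0.6] 
[0.32, 0.2, -0.3, -0.001, 0.0, -0.164, 0.6] 
[0.41, 0.32, 0.0, 0.0, 0.0, -0.158, 0.6] 
[0.39, 0.35, 0.0, 0.0, 0.0, -0.158, 0.6] 
[0.36, 0.38, 0.0, 0.0, 0.0, -0.158, 0.6] 
[0.32, 0.41, 0.0, 0.0, 0.0, -0.158, 0.6] 

[0.29, 0.44, 0.0, 0.0, 0.0, -0.158, 0.6] 
[0.25, 0.46, 0.0, 0.0, 0.0, -0.158, 0.6] 
[0.21, 0.48, 0.0, 0.0, 0.0, -0.158, 0.6] 
[0.17, 0.5, 0.0, 0.0, 0.0, -0.158, 0.6] 
[0.13, 0.51, 0.0, 0.0, 0.0, -0.158, 0.6] 
[0.09, 0.52, 0.0, 0.0, 0.0, -0.158, 0.6]
```

>>> apply_moves([
  [[0,0,-0.2,0,0,0,0.6],[0,0,-0.4,0,0,0,0.6],[0.2,0,-0.3,0,0,-0.08,0.6],[0.35,0.05,-0.1,0,0,-0.16,0.6],[0.4,0.05,0,0,0,-0.16,0.6],[0.4,0.1,0,0,0,-0.16,0.6],[0.4,0.12,0,0,0,-0.16,0.6],[0.4,0.15,0,0,0,-0.16,0.6],[0.4,0.2,0,0,0,-0.16,0.6],[0.4,0.25,0,0,0,-0.16,0.6]],
])

```text
clock: 49.18
tcp_pos: [660.9, 18.4, 171.8]
tool_rot: [0.363, 0.932, -0.003, 0.004]
ft_force: [-0.2, 0.3, -1.4]
opening: 0.767
```

```bash
python3 - <<'E'
from jr import *
st(); rows([((655,155,155),down(87.5))],0.6,step=22,rstep=5)
E
```

```text
t 49.18 tcp [660.9  18.4 171.8] yaz 47.4 z [ 0.006 -0.009 -1.   ] F [-0.2  0.3 -1.4] op 0.767 q [-0.316  0.608  0.428  1.309 -0.242  1.27   0.942]
[0.36, 0.36, 0.06, -0.001, 0.002, -0.148, 0.6] 
[0.33, 0.38, 0.06, -0.001, 0.002, -0.148, 0.6] 
[0.3, 0.41, 0.06, -0.001, 0.002, -0.148, 0.6] 
[0.27, 0.43, 0.06, -0.001, 0.002, -0.148, 0.6] 
[0.23, 0.45, 0.06, -0.001, 0.002, -0.148, 0.6] 
[0.2, 0.47, 0.06, -0.001, 0.002, -0.148, 0.6] 
[0.16, 0.48, 0.06, -0.001, 0.002, -0.148, 0.6] 
[0.12, 0.49, 0.06, -0.001, 0.002, -0.148, 0.6] 
[0.08, 0.5, 0.06, -0.001, 0.002, -0.148, 0.6]
```

>>> apply_moves([
  [[0.4,0.33,0,0,0,-0.15,0.6],[0.35,0.36,0,0,0,-0.15,0.6],[0.32,0.38,0,0,0,-0.15,0.6],[0.28,0.4,0,0,0,-0.15,0.6],[0.25,0.42,0,0,0,-0.15,0.6],[0.22,0.42,0,0,0,-0.14,0.6],[0.18,0.38,0,0,0,-0.12,0.6],[0.1,0.2,0,0,0,-0.06,0.6],[0,0,0,0,0,0,0.6],[0,0,0,0,0,0,0.6]],
])

```text
clock: 50.02
tcp_pos: [647.0, 133.0, 183.7]
tool_rot: [0.076, 0.997, -0.002, 0.01]
ft_force: [0.4, -0.9, -1.5]
opening: 0.764
```

```bash
python3 - <<'E'
from jr import *
st(); rows([((655,155,155),down(87.5))],0.6,step=22,rstep=5)
for n in ['scene','side']:
    c=cam(n); cv2.imwrite(f'pics/{n}25.png',c['image']); np.save(f'{n}25.npy',c,allow_pickle=True); print(n)
c=cam('wrist'); cv2.imwrite('pics/w25.png',c['image']); np.save('w25.npy',c,allow_pickle=True)
a=cv2.imread('pics/scene25.png')[130:290,360:520]; b=cv2.imread('pics/side25.png')[70:230,260:420]
cv2.imwrite('pics/both25.png',cv2.resize(np.hstack([a,b]),(800,400),interpolation=2))
E
```

```text
t 50.02 tcp [647.  133.  183.7] yaz 81.3 z [ 0.019 -0.006 -1.   ] F [ 0.4 -0.9 -1.5] op 0.764 q [-0.408  0.574  0.285  1.304 -0.151  1.268  1.295]
[-0.07, 0.38, 0.48, -0.004, 0.018, -0.103, 0.6] 
[-0.09, 0.38, 0.48, -0.004, 0.018, -0.103, 0.6] 
scene
side
```

The jar is held level with tablets inside. I'll refine the nozzle face from enlarged crops.

```bash
python3 - <<'E'
import cv2,numpy as np
a=cv2.imread('pics/scene25.png')[200:260,415:475]; b=cv2.imread('pics/side25.png')[130:190,295:355]
cv2.imwrite('pics/head25.png',cv2.resize(np.hstack([a,b]),(800,400),interpolation=cv2.INTER_CUBIC))
E
python3 - <<'E'
import cv2,numpy as np
b=cv2.imread('pics/side0.png')[130:190,295:355]
cv2.imwrite('pics/head0.png',cv2.resize(b,(600,600),interpolation=cv2.INTER_CUBIC))
E
python3 - <<'E'
from pl import *
az=lambda a,b: np.degrees(np.arctan2(*(b-a)[1::-1])).round(2)
for n,far,near,bot_,fe,ne in [('scene25',(431.8,205.7),(422.5,216.5),(420.4,227.75),(466.75,223.25),(465.25,236)),('side0',(304.8,160.5),(313.8,168.3),(314,179),(329.5,145),(341.5,150))]:
    c=np.load(n+'.npy',allow_pickle=True).item()
    W=onplane(c,[far,near,fe,ne],136); print(n,W.round(1).tolist(),'bot',onplane(c,[bot_],94).round(1),'mid',W[:2].mean(0).round(1),'width',np.linalg.norm(W[0]-W[1]).round(1),'edges',az(W[0],W[2]),az(W[1],W[3]),'face',az(W[1],W[0])-90)
c=np.load('side0.npy',allow_pickle=True).item()
# red slot centre
hsv=cv2.cvtColor(c['image'],cv2.COLOR_BGR2HSV)[160:185,300:320]; m=((hsv[...,0]<8)|(hsv[...,0]>172))&(hsv[...,1]>120); v,u=np.nonzero(m); uv=(300+u.mean(),160+v.mean()); print('red',uv,len(u))
o,r,_=rays(c,[uv]); 
# intersect with x≈715 plane
print(o+r[0]*((715-o[0])/r[0,0]), o+r[0]*((115-o[2])/r[0,2]))
E
```

```text
scene25 [[724.3, 174.9, 136.0], [719.7, 133.6, 136.0], [808.9, 165.7, 136.0], [818.7, 129.5, 136.0]] bot [[720.8 138.5  94. ]] mid [722.  154.2 136. ] width 41.6 edges -6.17 -2.34 face -6.310000000000002
side0 [[721.5, 173.0, 136.0], [716.0, 134.0, 136.0], [813.8, 166.5, 136.0], [820.9, 128.0, 136.0]] bot [[717.7 135.7  94. ]] mid [718.7 153.5 136. ] width 39.5 edges -4.03 -3.25 face -8.049999999999997
red (np.float64(307.77777777777777), np.float64(169.44444444444446)) 9
[715.         156.08189157 118.39905942] [717.5397047  158.65900395 115.        ]
```

```bash
cat > edge.py <<'E'
from pl import *
def edge(c,a,b,z,trim=.15,h=4):
    g=cv2.cvtColor(c['image'],cv2.COLOR_BGR2GRAY).astype(np.float32); a,b=np.array(a,float),np.array(b,float); d=(b-a)/np.linalg.norm(b-a); n=np.array([-d[1],d[0]]); out=[]
    s=np.arange(-h,h+.01,.1)
    for t in np.linspace(trim,1-trim,25):
        p=a+(b-a)*t+s[:,None]*n; v=cv2.remap(g,p[:,0].astype(np.float32)[None],p[:,1].astype(np.float32)[None],cv2.INTER_LINEAR)[0]
        gr=np.abs(np.gradient(cv2.GaussianBlur(v[None],(0,0),5)[0])); k=np.argmax(gr[5:-5])+5
        # half-level crossing near k
        lo,hi=v[max(0,k-20)],v[min(len(v)-1,k+20)]; mid=(lo+hi)/2
        seg=np.arange(max(0,k-15),min(len(v)-1,k+15)); cr=[i for i in seg if (v[i]-mid)*(v[i+1]-mid)<=0]
        if cr and abs(hi-lo)>25: out.append(a+(b-a)*t+s[cr[len(cr)//2]]*n)
    out=np.array(out); W=onplane(c,out,z)[:,:2]
    vx,vy,x,y=cv2.fitLine(W.astype(np.float32),cv2.DIST_HUBER,0,.01,.01).ravel(); 
    r=(W-[x,y])@np.array([-vy,vx]); return np.array([x,y]),np.array([vx,vy]),np.std(r),len(W)
def isect(l1,l2):
    s=np.linalg.solve(np.c_[l1[1],-l2[1]],l2[0]-l1[0]); return l1[0]+s[0]*l1[1]
if __name__=='__main__':
    for n,far,near,fe,ne in [('scene0',(431.8,205.7),(422.5,216.5),(466.75,223.25),(465.25,236)),('scene25',(431.8,205.7),(422.5,216.5),(466.75,223.25),(465.25,236)),('side0',(304.8,160.5),(313.8,168.3),(329.5,145),(341.5,150))]:
        c=np.load(n+'.npy',allow_pickle=True).item()
        L=[edge(c,near,far,136),edge(c,far,fe,136),edge(c,near,ne,136)]
        for nm,l in zip(('face','far','near'),L): print(n,nm,l[0].round(1),'ang',np.degrees(np.arctan2(l[1][1],l[1][0])).round(2),'sd',l[2].round(2),l[3])
        f,k=isect(L[0],L[1]),isect(L[0],L[2]); print('  corners',f.round(1),k.round(1),'mid',((f+k)/2).round(1),'w',np.linalg.norm(f-k).round(1))
E
python3 edge.py
```

```text
scene0 face [719.8 157.9] ang 86.58 sd 0.18 25
scene0 far [764.2 173. ] ang -3.61 sd 0.62 21
scene0 near [765.1 131.4] ang -3.56 sd 0.48 25
  corners [720.9 175.7] [718.4 134.3] mid [719.6 155. ] w 41.5
scene25 face [719.4 155.9] ang 86.36 sd 0.19 25
scene25 far [764.1 173.1] ang -3.76 sd 0.79 21
scene25 near [768.2 131.2] ang -3.66 sd 0.49 25
  corners [720.7 175.9] [718.1 134.4] mid [719.4 155.2] w 41.6
side0 face [717.6 155.6] ang 86.96 sd 0.17 25
side0 far [767.4 173. ] ang -3.71 sd 0.56 25
side0 near [773.1 131.3] ang -3.65 sd 0.15 25
  corners [718.7 176.2] [716.5 134.9] mid [717.6 155.5] w 41.3
```

The head is well fixed now: both views agree on face mid (718.5,155.3), axis -3.6°, and width 41.5 mm against 42 nominal. Jar target is (670.6,158.3) with the window at azimuth -3.6°.

```bash
python3 - <<'E'
from jr import *
st(); rows([((664,158.3,160),down(86.8))],0.6,step=14,rstep=5)
E
```

```text
t 50.17 tcp [647.1 131.8 183.3] yaz 81.2 z [ 0.018 -0.007 -1.   ] F [-0.3  0.3 -2.2] op 0.763 q [-0.407  0.575  0.286  1.304 -0.151  1.267  1.295]
[-0.14, 0.32, 0.26, -0.003, 0.012, -0.062, 0.6] 
[-0.15, 0.32, 0.26, -0.003, 0.012, -0.062, 0.6] 
[-0.16, 0.31, 0.26, -0.003, 0.012, -0.062, 0.6]
```

>>> apply_moves([
  [[-0.12,0.3,0.2,0,0.01,-0.06,0.6],[-0.13,0.3,0.25,0,0.01,-0.06,0.6],[-0.1,0.2,0.2,0,0.01,-0.05,0.6],[0,0,0.1,0,0,0,0.6],[0,0,0,0,0,0,0.6],[0,0,0,0,0,0,0.6]],
])

```text
clock: 50.67
tcp_pos: [662.9, 152.9, 156.3]
tool_rot: [0.03, 1.0, -0.004, -0.0]
ft_force: [-0.7, -0.1, -0.8]
opening: 0.764
```

```bash
python3 - <<'E'
from jr import *
st(); rows([((670.6,158.3,140),down(86.8))],0.6,step=14,rstep=5)
E
```

```text
t 50.67 tcp [662.9 152.9 156.3] yaz 86.6 z [-0.001 -0.008 -1.   ] F [-0.7 -0.1 -0.8] op 0.764 q [-0.403  0.647  0.256  1.247 -0.153  1.269  1.359]
[-0.12, 0.1, 0.27, -0.007, -0.001, -0.004, 0.6] 
[-0.12, 0.1, 0.27, -0.007, -0.001, -0.004, 0.6]
```

>>> apply_moves([
  [[-0.12,0.1,0.15,0,0,0,0.6],[-0.12,0.08,0.2,0,0,0,0.6],[0,0,0.15,0,0,0,0.6],[0,0,0,0,0,0,0.6],[0,0,0,0,0,0,0.6]],
])

```text
clock: 51.08
tcp_pos: [670.9, 157.5, 139.1]
tool_rot: [0.031, 1.0, -0.004, -0.001]
ft_force: [-0.1, -0.1, -1.3]
opening: 0.766
```

```bash
python3 - <<'E'
from jr import *
st(); rows([((670.6,158.3,132),down(86.8))],0.6,step=14,rstep=5)
for n in ['scene','side']:
    c=cam(n); cv2.imwrite(f'pics/{n}26.png',c['image']); np.save(f'{n}26.npy',c,allow_pickle=True)
a=cv2.imread('pics/scene26.png')[150:270,370:490]; b=cv2.imread('pics/side26.png')[90:210,250:370]
cv2.imwrite('pics/both26.png',cv2.resize(np.hstack([a,b]),(800,400),interpolation=2))
E
```

```text
t 51.08 tcp [670.9 157.5 139.1] yaz 86.5 z [-0.002 -0.009 -1.   ] F [-0.1 -0.1 -1.3] op 0.766 q [-0.403  0.679  0.253  1.236 -0.158  1.25   1.356]
[0.01, 0.03, 0.24, -0.017, -0.003, -0.01, 0.6]
```

>>> apply_moves([
  [[0,0.02,0.1,-0.01,0,0,0.6],[0,0,0.1,0,0,0,0.6],[0,0,0.06,0,0,0,0.6],[0,0,0,0,0,0,0.6],[0,0,0,0,0,0,0.6]],
])

```text
clock: 51.6
tcp_pos: [671.2, 157.6, 132.1]
tool_rot: [0.031, 1.0, -0.001, 0.0]
ft_force: [0.2, -0.3, -1.5]
opening: 0.768
```

```bash
python3 - <<'E'
from jr import *
st()
E
```

```text
t 51.6 tcp [671.2 157.6 132.1] yaz 86.5 z [ 0.    -0.003 -1.   ] F [ 0.2 -0.3 -1.5] op 0.768 q [-0.4    0.682  0.25   1.248 -0.164  1.231  1.36 ]
```

>>> apply_moves([
  [[0,0,0.06,0,0,0,0.6],[0,0,0.05,0,0,0,0.6],[0,0,0,0,0,0,0.6],[0,0,0,0,0,0,0.6]],
])

```text
clock: 51.93
tcp_pos: [671.6, 157.6, 129.3]
tool_rot: [0.031, 1.0, -0.001, 0.001]
ft_force: [-0.3, -0.1, -1.1]
opening: 0.767
```

```bash
python3 - <<'E'
from jr import *
st()
c=cam('side'); P=cloud(c); m=(np.hypot(P[...,0]-671,P[...,1]-158)<36)&(P[...,2]>100); v,u=np.nonzero(m); print(np.nanpercentile(P[...,2][m],[50,90,99]))
E
```

```text
t 51.93 tcp [671.6 157.6 129.3] yaz 86.5 z [ 0.002 -0.002 -1.   ] F [-0.3 -0.1 -1.1] op 0.767 q [-0.399  0.684  0.25   1.251 -0.164  1.224  1.361]
[333.80822555 513.48566541 526.29089747]
```

>>> apply_moves([
  [[0,0,0.06,0,0,0,0.6],[0,0,0.04,0,0,0,0.6],[0,0,0,0,0,0,0.6],[0,0,0,0,0,0,0.6]],
])

```text
clock: 52.32
tcp_pos: [672.0, 157.7, 129.5]
tool_rot: [0.031, 1.0, -0.001, 0.002]
ft_force: [-0.0, 0.5, -2.3]
opening: 0.769
```

```bash
python3 - <<'E'
from jr import *
st()
E
```

```text
t 52.32 tcp [672.  157.7 129.5] yaz 86.5 z [ 0.004 -0.002 -1.   ] F [-0.   0.5 -2.3] op 0.769 q [-0.4    0.684  0.25   1.252 -0.164  1.222  1.361]
```

The z position has stopped dropping at 129.5, so the jar is on the belt. I'll release and lift straight up.

>>> apply_moves([
  [[0,0,0,0,0,0,1],[0,0,0,0,0,0,1],[0,0,0,0,0,0,1],[0,0,0,0,0,0,1],[0,0,-0.3,0,0,0,1],[0,0,-0.7,0,0,0,1],[0,0,-0.9,0,0,0,1],[0,0,-0.9,0,0,0,1],[0,0,-0.7,0,0,0,1],[0,0,-0.2,0,0,0,1]],
])

```text
clock: 53.15
tcp_pos: [670.5, 157.7, 243.7]
tool_rot: [0.031, 1.0, -0.002, -0.0]
ft_force: [0.4, -0.1, 0.7]
opening: 0.999
```

```bash
python3 - <<'E'
from jr import *
st()
for n in ['scene','side','wrist']:
    c=cam(n); cv2.imwrite(f'pics/{n}27.png',c['image']); np.save(f'{n}27.npy',c,allow_pickle=True); print(n); jarfit(c,(671,158))
a=cv2.imread('pics/scene27.png')[150:270,370:490]; b=cv2.imread('pics/side27.png')[90:210,250:370]
cv2.imwrite('pics/both27.png',cv2.resize(np.hstack([a,b]),(800,400),interpolation=2))
E
```

```text
t 53.15 tcp [670.5 157.7 243.7] yaz 86.5 z [-0.001 -0.003 -1.   ] F [ 0.4 -0.1  0.7] op 0.999 q [-0.397  0.623  0.265  1.073 -0.151  1.465  1.345]
scene
encl [672.7 157.4] 34.7 lsq [671.5 156. ] 31.3 192
lug [701.8 155.4 160. ] 13 az -4.1
side
encl [669.9 156.3] 36.0 lsq [668.2 156.9] 31.3 129
lug [788.8 295.8 160. ] 9 az 49.6
wrist
encl [671.7 158.4] 34.3 lsq [670.  158.5] 31.1 2213
lug [710.1 151.5 160. ] 218 az -10.2
```

```bash
python3 - <<'E'
from jr import *
c=np.load('wrist27.npy',allow_pickle=True).item(); hsv=cv2.cvtColor(c['image'],cv2.COLOR_BGR2HSV)
m=cv2.inRange(hsv,(110,90,30),(130,255,255)); m[:295]=0; m[325:]=0; m[:,:295]=0; m[:,345:]=0
v,u=np.nonzero(m); L=onplane(c,[(u.mean(),v.mean())],161)[0]; 
g=cv2.inRange(hsv,(0,0,200),(180,60,255)); P=cloud(c)
w=(P[...,2]>152)&(P[...,2]<168)&(hsv[...,2]>120)&(np.hypot(P[...,0]-671,P[...,1]-158)<45)
vv,uu=np.nonzero(w); W=onplane(c,np.c_[uu,vv],160)[:,:2]; h=cv2.convexHull(W.astype(np.float32)).reshape(-1,2); A=np.c_[2*h,np.ones(len(h))]; s=np.linalg.lstsq(A,(h**2).sum(1),rcond=None)[0]; print('hull circle',s[:2].round(1),np.sqrt(s[2]+s[0]**2+s[1]**2).round(1))
print('lug',u.mean(),v.mean(),len(u),L.round(1),np.degrees(np.arctan2(L[1]-s[1],L[0]-s[0])).round(1), np.hypot(L[1]-s[1],L[0]-s[0]))
im=c['image'][180:360,230:410]; cv2.imwrite('pics/w27c.png',cv2.resize(im,(720,600),interpolation=2))
c=np.load('scene27.npy',allow_pickle=True).item(); cv2.imwrite('pics/s27c.png',cv2.resize(c['image'][180:240,380:440],(600,600),interpolation=2))
# window frame blue in scene
hsv=cv2.cvtColor(c['image'],cv2.COLOR_BGR2HSV); m=cv2.inRange(hsv,(105,60,20),(135,255,255)); m[:180]=0;m[250:]=0;m[:,:380]=0;m[:,:380]=0;m[:,430:]=0
v,u=np.nonzero(m); P=cloud(c); print(np.c_[u,v,P[v,u].round(0)].astype(int).tolist())
E
```

```text
hull circle [670.2 158.6] 33.2
lug 316.46305418719214 309.5221674876847 203 [701.4 154.5 161. ] -7.5 31.451549940316468
[[416, 180, 641, 304, 71], [418, 180, 645, 308, 70], [419, 180, 648, 305, 73], [426, 180, 663, 318, 70], [413, 181, 636, 297, 70], [415, 181, 641, 298, 72], [425, 181, 663, 309, 74], [427, 181, 667, 315, 71], [409, 182, 629, 287, 71], [410, 182, 631, 289, 71], [412, 182, 635, 293, 70], [418, 182, 649, 298, 73], [425, 182, 664, 307, 73], [415, 183, 643, 293, 70], [420, 183, 655, 298, 72], [426, 183, 668, 306, 72], [428, 183, 672, 308, 73], [397, 184, 606, 264, 72], [425, 184, 666, 303, 70], [418, 185, 653, 290, 70], [426, 185, 670, 300, 71], [393, 187, 602, 249, 71], [425, 187, 671, 293, 69], [393, 188, 604, 245, 71], [422, 188, 666, 286, 69], [423, 188, 668, 285, 72], [428, 188, 679, 292, 71], [429, 188, 681, 292, 72], [390, 189, 598, 240, 70], [428, 189, 680, 290, 70], [429, 189, 682, 290, 71], [389, 190, 598, 234, 71], [423, 190, 671, 279, 71], [424, 191, 675, 276, 72], [423, 192, 674, 273, 71], [424, 193, 678, 270, 71], [426, 193, 682, 271, 73], [428, 193, 687, 2
[... 2148 characters left out ...]
18, 638, 146, 72], [415, 218, 702, 145, 110], [417, 218, 704, 152, 104], [388, 219, 640, 144, 70], [415, 219, 702, 144, 108], [416, 219, 704, 146, 107], [419, 219, 702, 184, 70], [388, 220, 641, 141, 71], [414, 220, 701, 143, 105], [415, 220, 703, 144, 105], [381, 221, 628, 131, 69], [419, 223, 707, 172, 70], [418, 224, 707, 165, 73], [390, 225, 652, 130, 71], [391, 226, 655, 128, 71], [393, 228, 663, 123, 73], [395, 230, 669, 122, 70], [411, 230, 700, 142, 70], [421, 230, 720, 153, 72], [407, 231, 694, 133, 72], [420, 233, 722, 145, 70], [428, 234, 739, 152, 69], [425, 235, 734, 146, 68], [429, 235, 742, 149, 72], [429, 237, 744, 143, 71], [414, 240, 719, 118, 70], [427, 248, 754, 109, 73]]
```

The jar stands in place: centre about (671,158), gap about 14 mm, tablets inside. The lug and window read azimuth about -7° against the head's -3.6°. I have plenty of time, so I'll regrip and turn it +3.5°.

```bash
python3 - <<'E'
from jr import *
st(); rows([((671,158.3,129.5),down(86.5))],1,step=25)
E
```

```text
t 53.3 tcp [668.9 157.4 239.1] yaz 86.4 z [-0.007 -0.005 -1.   ] F [ 0.   0.6 -0.7] op 0.999 q [-0.397  0.625  0.264  1.08  -0.151  1.462  1.345]
[-0.02, 0.01, 0.73, -0.002, -0.003, 0.0, 1.0] 
[-0.02, 0.01, 0.73, -0.002, -0.003, 0.0, 1.0] 
[-0.02, 0.01, 0.73, -0.002, -0.003, 0.0, 1.0] 
[-0.02, 0.01, 0.73, -0.002, -0.003, 0.0, 1.0] 
[-0.01, 0.01, 0.73, -0.002, -0.003, 0.0, 1.0]
```

>>> apply_moves([
  [[-0.03,0.02,0.4,0,0,0,1],[-0.02,0.01,0.6,0,0,0,1],[-0.01,0,0.6,0,0,0,1],[0,0,0.4,0,0,0,1],[0,0,0.1,0,0,0,1],[0,0,0,0,0,0,1]],
])

```text
clock: 53.8
tcp_pos: [664.0, 156.8, 161.7]
tool_rot: [0.031, 0.999, -0.005, -0.013]
ft_force: [0.2, 0.3, -0.0]
opening: 1.0
```

```bash
python3 - <<'E'
from jr import *
st(); rows([((671,158.3,129.5),down(86.5))],1,step=25)
E
```

```text
t 53.8 tcp [664.  156.8 161.7] yaz 86.4 z [-0.026 -0.009 -1.   ] F [ 0.2  0.3 -0. ] op 1.0 q [-0.4    0.666  0.254  1.201 -0.158  1.32   1.353]
[-0.13, 0.04, 0.53, -0.01, -0.024, -0.001, 1.0] 
[-0.12, 0.03, 0.53, -0.01, -0.024, -0.001, 1.0]
```

>>> apply_moves([
  [[-0.2,0.04,0.3,-0.01,-0.04,0,1],[-0.05,0.02,0.4,0,-0.01,0,1],[0,0,0.3,0,0,0,1],[0,0,0,0,0,0,1],[0,0,0,0,0,0,1]],
])

```text
clock: 54.22
tcp_pos: [669.7, 157.7, 127.6]
tool_rot: [0.031, 1.0, -0.003, -0.002]
ft_force: [-0.3, 1.4, 1.0]
opening: 1.004
```

```bash
python3 - <<'E'
from jr import *
st(); rows([((671,158.3,129.5),down(86.5))],1,step=25)
E
```

```text
t 54.22 tcp [669.7 157.7 127.6] yaz 86.4 z [-0.004 -0.006 -1.   ] F [-0.3  1.4  1. ] op 1.004 q [-0.402  0.687  0.251  1.252 -0.162  1.228  1.358]
[-0.04, 0.02, -0.06, -0.012, -0.007, -0.003, 1.0]
```

>>> apply_moves([
  [[-0.03,0.02,-0.05,0,0,0,0.6],[0,0,0,0,0,0,0.6],[0,0,0,0,0,0,0.6],[0,0,0,0,0,0,0.6],[0,0,0,0,0,0,0.6],[0,0,0,0,0,-0.06,0.6],[0,0,0,0,0,-0.06,0.6],[0,0,0,0,0,0,0.6],[0,0,0,0,0,0,0.6]],
], squeeze=35)

```text
clock: 54.97
tcp_pos: [671.3, 158.3, 131.2]
tool_rot: [-0.001, 1.0, -0.003, -0.001]
ft_force: [-0.4, -0.1, -1.2]
opening: 0.764
```

```bash
python3 - <<'E'
from jr import *
st(); rows([((671,158.3,129.5),down(90))],1,step=25)
E
```

```text
t 54.97 tcp [671.3 158.3 131.2] yaz 90.1 z [-0.003 -0.006 -1.   ] F [-0.4 -0.1 -1.2] op 0.764 q [-0.394  0.685  0.237  1.243 -0.152  1.235  1.415]
[0.01, 0.0, 0.06, -0.011, -0.005, 0.004, 1.0]
```

>>> apply_moves([
  [[0,0,0.05,0,0,0,0.6],[0,0,0.03,0,0,0,0.6],[0,0,0,0,0,0,1],[0,0,0,0,0,0,1],[0,0,0,0,0,0,1],[0,0,0,0,0,0,1],[0,0,-0.3,0,0,0,1],[0,0,-0.7,0,0,0,1],[0,0,-0.9,0,0,0,1],[0,0,-0.9,0,0,0,1]],
])

```text
clock: 55.8
tcp_pos: [667.8, 158.2, 209.9]
tool_rot: [0.0, 1.0, -0.005, -0.008]
ft_force: [0.8, -0.8, -0.3]
opening: 1.003
```

```bash
cat > chk.py <<'E'
from jr import *
def chk(tag):
    st()
    for n in ['scene','side','wrist']:
        c=cam(n); cv2.imwrite(f'pics/{n}{tag}.png',c['image']); np.save(f'{n}{tag}.npy',c,allow_pickle=True)
        P=cloud(c); hsv=cv2.cvtColor(c['image'],cv2.COLOR_BGR2HSV)
        w=(P[...,2]>152)&(P[...,2]<168)&(hsv[...,2]>100)&(np.hypot(P[...,0]-671,P[...,1]-158)<48)
        vv,uu=np.nonzero(w)
        if len(uu)<20: print(n,'no rim'); continue
        W=onplane(c,np.c_[uu,vv],160)[:,:2]; ce,r=cv2.minEnclosingCircle(W.astype(np.float32))
        m=(cv2.inRange(hsv,(110,90,30),(130,255,255))>0)&(P[...,2]>150)&(P[...,2]<172)&(np.hypot(P[...,0]-671,P[...,1]-158)<48); v,u=np.nonzero(m)
        print(n,'rim',np.round(ce,1),round(r,1),end=' ')
        if len(u): L=onplane(c,[(u.mean(),v.mean())],161)[0]; print('lug',L.round(1),len(u),'az',np.degrees(np.arctan2(L[1]-ce[1],L[0]-ce[0])).round(1))
        else: print()
if __name__=='__main__':
    import sys; chk(sys.argv[1])
E
python3 chk.py 28; python3 - <<'E'
import cv2
cv2.imwrite('pics/w28c.png',cv2.resize(cv2.imread('pics/wrist28.png')[150:400,200:440],(720,600)))
E
```

```text
t 55.8 tcp [667.8 158.2 209.9] yaz 90.0 z [-0.016 -0.009 -1.   ] F [ 0.8 -0.8 -0.3] op 1.003 q [-0.394  0.641  0.247  1.123 -0.143  1.412  1.402]
scene rim [672.8 153.4] 37.4 lug [703.4 156.5 161. ] 15 az 5.6
side rim [666.3 154.3] 37.7 
wrist rim [672.1 158. ] 35.3 lug [702.3 156.8 161. ] 240 az -2.5
```

The jar's window azimuth is now about -2.5° against the head's -3.6°, with a gap of about 14 mm. Next is the button; I'll locate the neighbouring wash bottle before going there.

```bash
python3 - <<'E'
from jr import *
from sim import path,LO,HI
for n,b in (('scene','scene27'),('side','side0')):
    c=np.load(b+'.npy',allow_pickle=True).item(); P=cloud(c)
    m=(P[...,2]>100)&(P[...,2]<175)&(P[...,0]>380)&(P[...,0]<600)&(P[...,1]>300)&(P[...,1]<480); q=P[m]; print(n,'bottle',np.nanmin(q,0).round(),np.nanmax(q,0).round(),len(q))
    m=(abs(P[...,0]-448)<45)&(abs(P[...,1]-282)<45)&(P[...,2]>20)&(P[...,2]<90); print(np.unique(P[m][:,2].round(-0)//4*4,return_counts=True))
st(); rows([((600,200,230),down(90)),((449,282,180),down(90))],0,step=34)
q=bot.get_obs()['joint_pos']; Q=path(np.array(q),[((449,282,180),down(90)),((449,282,80),down(90))],20); print(np.minimum(Q-LO,HI-Q).min(0).round(2))
E
```

```text
scene bottle [421. 407. 100.] [480. 467. 171.] 317
(array([20., 24., 28., 32., 36., 40., 44., 48., 52., 56., 60., 64., 68.]), array([ 32,  47,  32,  43,  38,  53, 229,  95,  20,  57,  24,  24,  37]))
side bottle [418. 408. 100.] [476. 468. 168.] 345
(array([20., 24., 28., 32., 36., 40., 44., 48., 52., 56., 60., 64., 68.]), array([ 32,  32,  26,  35,  38,  74, 263,  81,  28,  67,  14,  47,  22]))
t 55.95 tcp [670.4 158.5 213.4] yaz 90.0 z [-0.007 -0.007 -1.   ] F [-0.1  0.1 -0.6] op 1.002 q [-0.393  0.638  0.248  1.119 -0.143  1.409  1.402]
[0.78, 0.46, -0.18, -0.005, -0.004, 0.0, 0.0] 
[0.78, 0.46, -0.18, -0.005, -0.004, 0.0, 0.0] 
[0.78, 0.46, -0.18, -0.005, -0.004, 0.0, 0.0] 
[0.84, 0.46, 0.28, 0.0, 0.0, 0.0, 0.0] 
[0.84, 0.46, 0.28, 0.0, 0.0, 0.0, 0.0] 
[0.84, 0.46, 0.28, 0.0, 0.0, 0.0, 0.0] 
[0.84, 0.46, 0.28, 0.0, 0.0, 0.0, 0.0] 
[0.84, 0.46, 0.28, 0.0, 0.0, 0.0, 0.0] 
[0.84, 0.46, 0.28, 0.0, 0.0, 0.0, 0.0] 
[1.95 0.62 1.05 0.77 1.3  0.62 1.65]
```

```bash
python3 chk.py P1 && python3 sc.py scene side && python3 -c "
from pl import st; st()"
```

```text
t 55.95 tcp [670.4 158.5 213.4] yaz 90.0 z [-0.007 -0.007 -1.   ] F [-0.1  0.1 -0.6] op 1.002 q [-0.393  0.638  0.248  1.119 -0.143  1.409  1.402]
scene rim [672.9 152.9] 37.9 lug [703.4 156.5 161. ] 15 az 6.6
side rim [667.4 154.4] 36.6 
wrist rim [672.3 158.5] 35.5 lug [702.3 156.8 161. ] 264 az -3.4
scene
grip 95 [514.6 120. ] [49.6 13.7] 4.5
   corners [[489.0, 125.0], [490.0, 111.0], [540.0, 115.0], [539.0, 129.0]]
rim 175 [430.4 109.7] [113.9  58.9] 8.1
side
grip 69 [513.6 120.1] [47.4 15.2] 7.4
   corners [[489.0, 125.0], [491.0, 110.0], [538.0, 116.0], [536.0, 131.0]]
rim 162 [427.5 110.8] [117.7  57.1] 6.4
t 56.2 tcp [667.6 158.1 207.7] yaz 90.0 z [-0.017 -0.009 -1.   ] F [-0.3  0.7 -0.8] op 1.0 q [-0.394  0.642  0.247  1.126 -0.143  1.408  1.402]
```

>>> apply_moves([
  [[0.3,0.2,-0.6,0,0,0,0],[0.78,0.46,-0.2,0,0,0,0],[0.78,0.46,-0.1,0,0,0,0],[0.84,0.46,0.1,0,0,0,0],[0.84,0.46,0.25,0,0,0,0],[0.84,0.46,0.25,0,0,0,0],[0.84,0.46,0.25,0,0,0,0],[0.84,0.46,0.25,0,0,0,0],[0,0,0,0,0,0,0],[0,0,0,0,0,0,0]],
])

```text
clock: 57.03
tcp_pos: [471.9, 260.6, 191.0]
tool_rot: [0.002, 1.0, -0.011, -0.019]
ft_force: [1.0, -1.1, 0.9]
opening: 0.001
```

```bash
python3 chk.py P2; cat h.py | head -60
```

```text
t 57.03 tcp [471.9 260.6 191. ] yaz 89.8 z [-0.037 -0.021 -0.999] F [ 1.  -1.1  0.9] op 0.001 q [-0.691  0.359  0.206  1.602 -0.075  1.231  1.097]
scene rim [672.8 153.3] 37.5 lug [703.4 156.5 161. ] 15 az 5.9
side rim [667.  154.6] 37.0 lug [702.4 156.9 161. ] 6 az 3.7
wrist no rim
import numpy as np, cv2
from rig import bot
from scipy.spatial.transform import Rotation as R
def fpx(c): return 240/np.tan(np.radians(c['vfov'])/2)
def cam(name):
    o=bot.get_obs(); c=bot.read_camera(name); c['obs']=o; return c
def pose(c):
    if 'mount' in c:
        T=np.eye(4); T[:3,:3]=R.from_quat(c['obs']['tool_rot']).as_matrix(); T[:3,3]=c['obs']['tcp_pos']
        return T@np.array(c['mount'])
    M=cv2.Rodrigues(np.array(c['rvec'],float))[0]; T=np.eye(4); T[:3,:3]=M.T; T[:3,3]=-M.T@np.array(c['tvec'],float).ravel(); return T
def rays(c,uv):
    uv=np.atleast_2d(np.array(uv,float)); f=fpx(c); d=(uv-[c['cx'],c['cy']])
    if 'mount' in c:
        r=np.linalg.norm(d,axis=1); th=r/f; s=np.where(r>1e-9,np.sin(th)/np.maximum(r,1e-9),1/f)
        v=np.c_[d*s[:,None],np.cos(th)]
    else: v=np.c_[d/f,np.ones(len(d))]
    T=pose(c); return T[:3,3],v@T[:3,:3].T,v
def onplane(c,uv,z):
    o,v,_=rays(c,uv); return o+v*((z-o[2])/v[:,2])[:,None]
def pts(c,uv):
    uv=np.atleast_2d(uv).astype(int); o,v,vc=rays(c,uv); d=c['range_z'][uv[:,1],uv[:,0]]
    return o+v*(d/vc[:,2])[:,None]
def cloud(c):
    u,v=np.meshgrid(range(640),range(480)); P=pts(c,np.c_[u.ravel(),v.ravel()]).reshape(480,640,3)
    P[c['range_z']==0]=np.nan; return P
def proj(c,P):
    T=np.linalg.inv(pose(c)); q=np.atleast_2d(P)@T[:3,:3].T+T[:3,3]; f=fpx(c)
    if 'mount' in c:
        r=np.linalg.norm(q[:,:2],axis=1); th=np.arctan2(r,q[:,2]); return q[:,:2]/np.maximum(r,1e-9)[:,None]*(th*f)[:,None]+[c['cx'],c['cy']]
    return q[:,:2]/q[:,2:]*f+[c['cx'],c['cy']]
```

```bash
python3 - <<'E'
from h import *
c=cam('wrist'); im=c['image']; cv2.imwrite('pics/wristP3.png',im)
h=cv2.cvtColor(im,cv2.COLOR_BGR2HSV); m=cv2.inRange(h,(45,100,50),(90,255,255))
n,l,s,ce=cv2.connectedComponentsWithStats(m)
P=cloud(c)
for i in range(1,n):
    if s[i,4]>150:
        q=P[l==i]; q=q[~np.isnan(q[:,0])]; t=q[q[:,2]>np.percentile(q[:,2],95)-3]
        print(s[i],ce[i],np.median(q,0).round(1),'top',len(t),((t.min(0)+t.max(0))/2).round(1),t.min(0).round(1),t.max(0).round(1))
from pl import st; st()
E
```

```text
[ 71  67  11  17 151] [75.58940397 74.83443709] [325.2  43.   38.5] top 146 [325.   42.5  38.7] [317.8  36.   36.8] [332.2  49.   40.5]
[ 338  189   40   40 1262] [357.83122029 208.33518225] [446.9 284.8  67.5] top 1176 [447.8 285.1  67.7] [434.5 271.9  65.7] [461.  298.3  69.7]
t 57.23 tcp [474.7 259.5 191.9] yaz 89.6 z [-0.034 -0.021 -0.999] F [ 0.5 -0.4 -0.5] op 0.0 q [-0.688  0.361  0.208  1.598 -0.075  1.231  1.097]
```

View pics/wristP3.png

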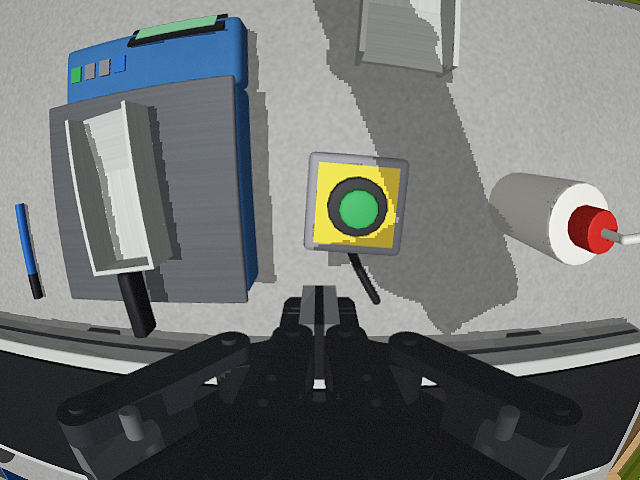

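>>> apply_moves([
  [[0.4,0.4,0.0,-0.04,-0.06,0,0],[0.4,0.4,0.3,0,0,0,0],[0.1,0.1,0.6,0,0,0,0],[0,0,0.6,0,0,0,0],[0,0,0.5,0,0,0,0],[0,0,0.2,0,0,0,0],[0,0,0,0,0,0,0],[0,0,0,0,0,0,0]],
])

```text
clock: 57.9
tcp_pos: [461.4, 280.9, 127.2]
tool_rot: [0.014, 1.0, 0.001, 0.006]
ft_force: [0.2, -0.4, 0.4]
opening: -0.002
```

```bash
python3 -c "
from pl import st; st()"
```

```text
t 57.9 tcp [461.4 280.9 127.2] yaz 88.3 z [ 0.013  0.002 -1.   ] F [ 0.2 -0.4  0.4] op -0.002 q [-0.73   0.386  0.192  1.733 -0.078  1.018  1.031]
```

>>> apply_moves([
  [[0.5,0.1,0.0,0,0.02,0,0],[0.2,0.05,0.3,0,0,0,0],[0,0,0.4,0,0,0,0],[0,0,0.2,0,0,0,0],[0,0,0,0,0,0,0],[0,0,0,0,0,0,0]],
])

```text
clock: 58.4
tcp_pos: [440.6, 287.9, 102.1]
tool_rot: [0.015, 1.0, 0.003, 0.003]
ft_force: [0.0, -0.6, 0.0]
opening: -0.002
```

```bash
python3 -c "
from pl import st; st()"
```

```text
t 58.4 tcp [440.6 287.9 102.1] yaz 88.2 z [ 0.007  0.007 -1.   ] F [ 0.  -0.6  0. ] op -0.002 q [-0.751  0.392  0.181  1.796 -0.087  0.952  1.006]
```

>>> apply_moves([
  [[-0.23,-0.13,0,0,0,0,0],[0,0,0,0,0,0,0],[0,0,0,0,0,0,0]],
])

```text
clock: 58.65
tcp_pos: [448.4, 284.1, 103.3]
tool_rot: [0.015, 1.0, 0.004, 0.004]
ft_force: [-0.3, 0.1, 0.4]
opening: 0.005
```

```bash
python3 chk.py P4; python3 sc.py scene
```

```text
t 58.65 tcp [448.4 284.1 103.3] yaz 88.3 z [ 0.009  0.008 -1.   ] F [-0.3  0.1  0.4] op 0.005 q [-0.738  0.397  0.183  1.784 -0.089  0.956  1.023]
scene rim [673.2 154. ] 37.0 lug [703.4 156.5 161. ] 15 az 4.6
side rim [667.3 154.7] 36.7 lug [702.4 156.9 161. ] 6 az 3.5
wrist no rim
scene
grip 86 [514.1 120.1] [48.4 15.2] 7.5
   corners [[489.0, 124.0], [491.0, 109.0], [539.0, 116.0], [537.0, 131.0]]
rim 184 [430.3 109.1] [114.8  58.3] 6.8
```

View pics/sceneP4.png

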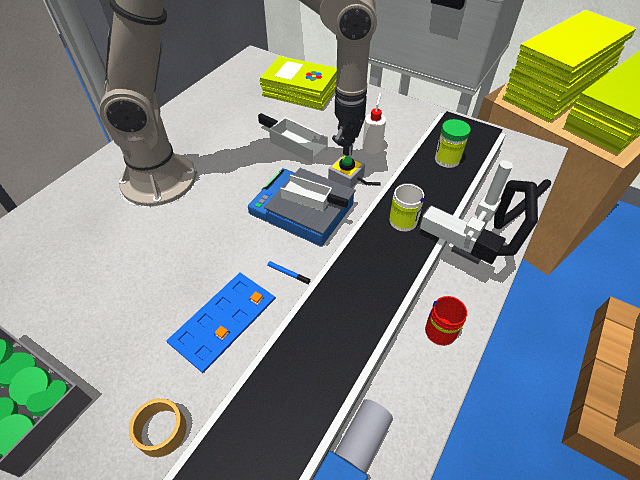

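View pics/sideP4.png

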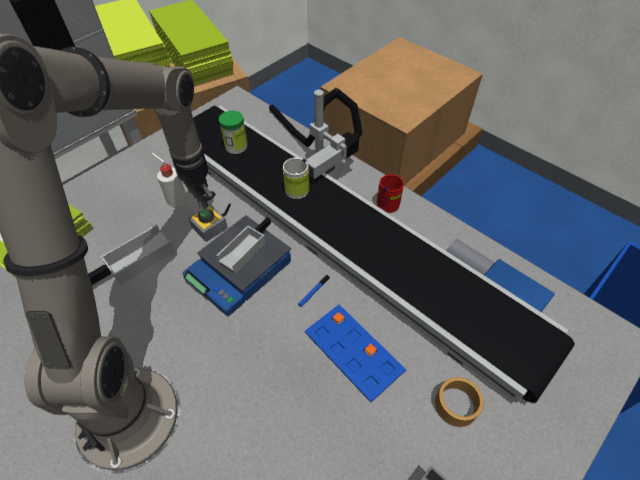

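The jar (scene px 407,207) still stands in front of the print head, the scoop is empty on the pan, and the oranges and the other items are undisturbed. I'll press now.

>>> apply_moves([
  [[0,0,0.2,0,0,0,0],[0,0,0.2,0,0,0,0],[0,0,0,0,0,0,0],[0,0,0,0,0,0,0]],
])

```text
clock: 59.18
tcp_pos: [448.0, 284.3, 89.8]
tool_rot: [0.015, 1.0, 0.004, 0.004]
ft_force: [0.0, 0.0, 0.6]
opening: -0.006
```

>>> apply_moves([
  [[0,0,0.12,0,0,0,0],[0,0,0,0,0,0,0]],
])

```text
clock: 59.35
tcp_pos: [448.0, 284.4, 85.7]
tool_rot: [0.015, 1.0, 0.004, 0.004]
ft_force: [-0.8, -0.4, 1.8]
opening: 0.002
```

>>> apply_moves([
  [[0,0,0.1,0,0,0,0],[0,0,0,0,0,0,0]],
])

```text
clock: 59.52
tcp_pos: [448.3, 284.6, 83.0]
tool_rot: [0.015, 1.0, 0.004, 0.004]
ft_force: [-0.8, -0.7, 3.2]
opening: -0.002
```

>>> apply_moves([
  [[0,0,0.12,0,0,0,0],[0,0,0,0,0,0,0]],
])

```text
clock: 59.68
tcp_pos: [448.5, 284.8, 80.6]
tool_rot: [0.015, 1.0, 0.004, 0.004]
ft_force: [-2.8, -1.0, 5.3]
opening: 0.001
```

>>> apply_moves([
  [[0,0,0.12,0,0,0,0],[0,0,0,0,0,0,0]],
])

```text
clock: 59.85
tcp_pos: [448.8, 284.9, 81.0]
tool_rot: [0.015, 1.0, 0.005, 0.004]
ft_force: [-2.0, -1.5, 3.5]
opening: 0.001
```

>>> apply_moves([
  [[0,0,0.25,0,0,0,0],[0,0,0.25,0,0,0,0]],
])

```text
clock: 60.02
tcp_pos: [449.7, 285.5, 79.0]
tool_rot: [0.015, 1.0, 0.006, 0.004]
ft_force: [-18.9, -13.4, 64.4]
opening: -0.0
```

>>> apply_moves([
  [[0,0,-0.3,0,0,0,0],[0,0,-0.5,0,0,0,0],[0,0,-0.7,0,0,0,0],[0,0,-0.8,0,0,0,0],[0,0,-0.8,0,0,0,0],[0,0,-0.8,0,0,0,0],[0,0,-0.5,0,0,0,0],[0,0,0,0,0,0,0],[0,0,0,0,0,0,0]],
])

```text
clock: 60.77
tcp_pos: [449.3, 284.0, 220.3]
tool_rot: [0.015, 1.0, 0.009, 0.006]
ft_force: [0.1, 0.3, -0.5]
opening: 0.001
```

```bash
python3 chk.py P5; python3 sc.py scene side
```

```text
t 60.77 tcp [449.3 284.  220.3] yaz 88.3 z [ 0.013  0.018 -1.   ] F [ 0.1  0.3 -0.5] op 0.001 q [-0.747  0.278  0.196  1.637 -0.066  1.212  1.004]
scene rim [672.9 152.9] 37.9 lug [703.4 156.5 161. ] 15 az 6.7
side rim [666.7 154.4] 37.3 lug [702.4 156.9 161. ] 6 az 3.9
wrist no rim
scene
grip 93 [514.6 120.2] [48.  14.6] 5.0
   corners [[490.0, 125.0], [491.0, 111.0], [539.0, 115.0], [538.0, 130.0]]
rim 176 [430.5 109.7] [114.5  58.9] 7.6
side
grip 68 [512.6 121.8] [47.6 14.8] 9.1
   corners [[488.0, 125.0], [490.0, 111.0], [537.0, 118.0], [535.0, 133.0]]
rim 150 [427.5 109.9] [115.3  57. ] 7.1
```

View pics/sceneP5.png

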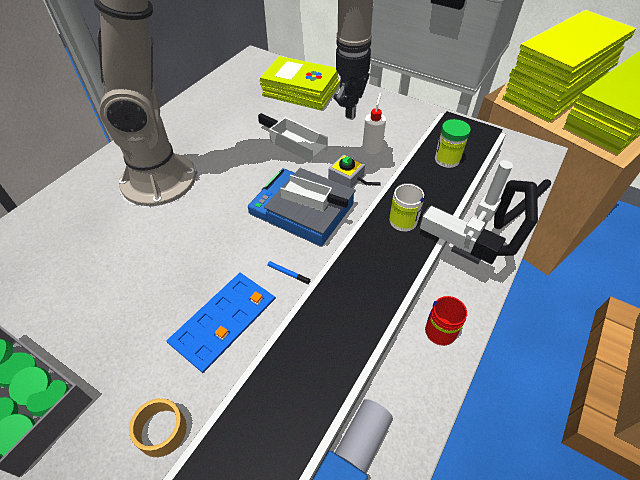

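View pics/wristP5.png

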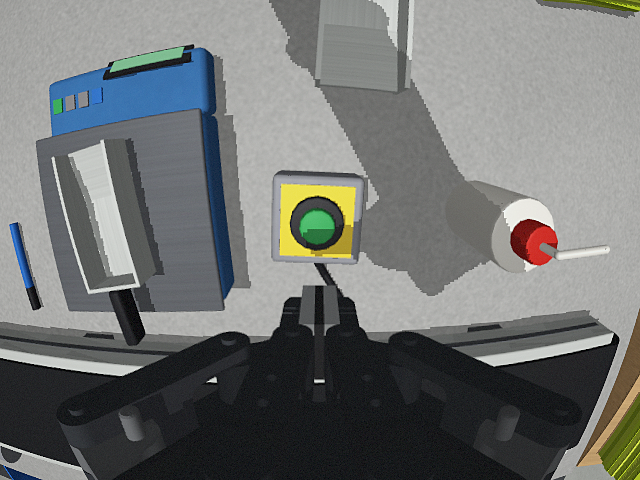

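The button is back out (wrist px 318,228). The jar, the empty scoop on the pan and the oranges look unmoved. One last comparison with the first picture for the other items.

```bash
python3 - <<'E'
import cv2,numpy as np
a=cv2.imread('pics/scene0.png');b=cv2.imread('pics/sceneP5.png');print(a.shape)
d=cv2.absdiff(a,b).max(2); m=(d>40).astype(np.uint8)
n,l,s,ce=cv2.connectedComponentsWithStats(cv2.dilate(m,np.ones((3,3))))
for i in range(1,n):
    if s[i,4]>60: print(s[i])
E
```

```text
(480, 640, 3)
[  92    0   77  147 4264]
[107   0  42   8 223]
[272   0  46  35 902]
[ 264    0  110  123 5500]
[ 177  119  134   64 3026]
[365 119  22   8 136]
[ 276  132  120   43 1848]
[128 136  15   6  72]
[278 173  23  23 186]
[306 181  43  32 446]
[ 388  182   38   51 1485]
[ 342  249   39   55 1739]
[232 278  16  16 173]
[215 294  16  16 179]
[232 307  16  16 185]
[197 312  17  16 185]
[178 329  17  17 198]
[194 343  18  18 209]
```

```bash
python3 -c "
from rig import bot
print(bot.close_job())"
```

```text
the job is handed in; nothing more can be done
None
```

I moved all six green tablets from the tray to the scoop, tipped them into the jar and put the empty scoop back on the pan. I then stood the jar about 14 mm from the nozzle with its code window facing it (within about 1–2° of the head's axis), and only then pressed the print button. I handed the job in at about 61 s, with the arm lifted clear.

**Last checks:** the jar and scoop were where I left them after the press, and the orange tablets were in their pockets. Comparing the first and last scene pictures, I put the changes down to the arm and its shadow, the scoop, the jar and the six emptied pockets. I didn't examine a small one near the wash bottle's cap and took it for shadow.

**Things that were off:**
- **Button press:** the final push bottomed the button out at a wrist force of about 67 N through the fingertips. That is under the 120 N wrist limit; the fingertips made the contact, and I assumed the 40 N limit on the arm and gripper body does not cover them.
- **Button travel:** I judged that it went fully in from the force and the tool height, without reading the travel directly.
- **Scoop contact:** two tablets brushed the scoop wall while being loaded. The first (about 10 N) shifted it about 7 mm, so I measured its pose again.
- **Jar turn:** I corrected it by about 3.5° with a second grasp. The scene and side cameras' lug angles were off by several degrees from the wrist camera's, and I relied on the wrist one.
- **Tablet count:** only four tablet tops could be seen in the jar, but no green tablet was visible anywhere else.

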